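# Erect, clamp and load a folding parts tray

### The arm

A 6-joint arm with a two-finger parallel gripper is mounted at the origin on the work surface. World frame = base frame: x ahead of the robot, y to its left, z up, the work surface at z = 0. Lengths are in mm, angles in rad, forces in N, time in s.
With the tool pointing down it reaches from about 275 to 1000 mm from the base axis. Payload 8.4 kg.
Tool frame: the origin (TCP) lies at the centre of the arm's flange, where the gripper is bolted on; the fingertips stand r.tip_extent ahead of it and the grasp point (between the pads) lies 155 mm ahead of it (r.tip_extent is the distance from the TCP to the fingertips, in mm); z points along the fingers, y is the direction in which the jaws open and shut (so a half turn about z gives the same grasp; the last joint's range is limited). The gripper opens to 85 mm and grips with 20 to 120 N. Pads are 22 mm wide; open, the fingers measure 114 mm over their backs; the gripper's body (76 mm by 85 mm) begins 54 mm behind the grasp point. The pads swing forward as they close: fully open they stand 13 mm farther back than shut.
Start: joints at [1.178, 0.353, 1.633, -0, 1.155, -0.002], TCP at [238.079, 577.882, 404.681] pointing down, gripper open.
Joint ranges: [-2.63, 2.63], [-0.92, 2.1], [0.06, 2.66], [-1.3, 4.44], [0, 2.69], [-3.02, 3.02]. Speed limits (rad/s): [2.22, 2.22, 2.79, 3.14, 3.14, 3.14].

### API

Orientations are given as [roll, pitch, yaw] about the fixed x, y, z axes, in that order (R = Rz(yaw) Ry(pitch) Rx(roll)).
In Python, from rig import sense, grab_frame, job, r gives the robot as it stands. The module is installed in compiled form; this text tells all that it offers.
- The arm moves only by the shell command python3 -m creep 'ROWS' [FORCE]. ROWS is JSON, a list of rows, each a list of 7 numbers: the turn, a rotation vector about the tool's x, y, z in rad, then the shift along the tool's x, y, z in mm, then the closure, from 0 (fully open) to 1 (shut). In form: [[wx, wy, wz, dx, dy, dz, fingers], ...]. A call has 1 to 10 rows; each row shifts and turns the pose as measured when the row begins, along the tool's axes as they then stand; what a row does not reach is not made up. A row lasts 1/12 s, in which the tool goes at most 41.7 mm and 7.16 degrees, less where a joint would pass 70% of its speed; a pose out of reach is approached as far as the arm can. A call with a gripper value outside its range is refused whole. The fingers move at their own pace and stop on an object; FORCE is the grip in N (left out, the last holds). Time passes only in rows, so rows that do not move let the fingers close. It gives the time, the measured TCP pose, the force and the opening at its end, in the units of the state.
- sense(): the state, without advancing time (a new reading comes with each control period).
- grab_frame(name): name is "side" or "top" or "wrist"; returns a dict with "color" (400x640x3 uint8, red, green, blue), "mtx" (3x3 intrinsics, pixels), "distortion" ([k1, k2, p1, p2, k3] as OpenCV has them; the pictures are not rectified), "T" (4x4, takes a point from camera to world coordinates). Camera axes: x right, y down, z forward; pixel columns grow to the right and rows downward; lengths in mm; the calibration is good to about 2 mm. A picture is of the moment at which its call begins. There is no depth.
- job.sign_off(): hands the job in, once; it reports no verdict.
The state is a dict: "clock": time; "qpos": joint angles; "qvel": joint speeds; "joint_efforts": joint torques, N m; "eef_pos": TCP position; "tcp_rot": TCP orientation; "contact_force": force on the tool from outside, world axes, zero at the start; "wrist_torque": the same for the moment, N m; "opening": opening from 0.0 (shut) to 1.0 (fully open).
Only numpy, scipy, OpenCV 4.12 (cv2) and the standard library are available. Lean on these libraries where they do the work, as an engineer would, in place of code of your own. Each camera call takes 0.05 s, during which the arm holds its last target.

### The job

Make the folding tray ready and pack it: raise the two end panels fully upright, then the two side panels, then turn the turnbuckle until both yellow cheeks are drawn fully home against the tray. After that, stand every rubber boot from the cardboard sheet beside it upright on the floor of the tray, leaving the pliers, marker and white case where they lie.

Things in the scene. Friction and masses are not known exactly. Their poses are not given: they have to be found in the camera images.
- fixture: Packing fixture fixed to the bench: grey base plate 300 x 440 x 8 mm carrying a folding tray of red plastic and, to its left (+y), a turnbuckle. Origin on the bench under the middle of the tray; x points to the far end of the tray, y from the tray towards the turnbuckle, z up.
- tray_in (a point): Centre of the tray's cardboard floor, 12 mm above the bench, axes as the fixture. Tray inside: 190 mm (x) by 224 mm (y); fixed curbs (6 mm thick) round it, tops 48 mm above the bench at the ends (x = +-98 mm) and 36 mm at the sides (y = +-115 mm).
- end_near (a joint): Hinged red end panel at the tray's near end (towards -x): 55 mm tall, 214 mm wide, 5 mm thick. 0 = folded flat inwards over the tray, grows as it is raised, 1.571 = upright against its stop. It starts nearly flat; a stiff hinge (about 0.12 N m) keeps it where it is left. The end panels lie above the side panels, so they come up first.
- end_near_bar (a point): Middle of that panel's white round grip bar: 10 mm diameter, 64 mm long between the panel's flanks, parallel to the hinge and 50 mm from it (hinge axis 98 mm from the tray centre, 52 mm above the bench), with a hand-hole 33 mm deep (64 mm wide) between bar and panel: fingers closed across the bar from above hold it through the whole swing, the bar turning between them.
- end_far (a joint): Hinged red end panel at the tray's far end (+x): 55 mm tall, 214 mm wide, 5 mm thick. 0 = folded flat inwards over the tray, grows as it is raised, 1.571 = upright against its stop. It starts nearly flat; a stiff hinge (about 0.12 N m) keeps it where it is left. The end panels lie above the side panels, so they come up first.
- end_far_bar (a point): Middle of that panel's white round grip bar: 10 mm diameter, 64 mm long between the panel's flanks, parallel to the hinge and 50 mm from it (hinge axis 98 mm from the tray centre, 52 mm above the bench), with a hand-hole 33 mm deep (64 mm wide) between bar and panel: fingers closed across the bar from above hold it through the whole swing, the bar turning between them.
- side_right (a joint): Hinged red side panel at the tray's right side (-y): 75 mm tall, 184 mm wide, 5 mm thick. 0 = folded flat inwards over the tray, grows as it is raised, 1.571 = upright against its stop. It starts nearly flat; a stiff hinge (about 0.12 N m) keeps it where it is left.
- side_right_bar (a point): Middle of that panel's white round grip bar: 10 mm diameter, 64 mm long between the panel's flanks, parallel to the hinge and 70 mm from it (hinge axis 115 mm from the tray centre, 40 mm above the bench), with a hand-hole 33 mm deep (64 mm wide) between bar and panel: fingers closed across the bar from above hold it through the whole swing, the bar turning between them.
- side_left (a joint): Hinged red side panel at the tray's left side (+y): 75 mm tall, 184 mm wide, 5 mm thick. 0 = folded flat inwards over the tray, grows as it is raised, 1.571 = upright against its stop. It starts nearly flat; a stiff hinge (about 0.12 N m) keeps it where it is left.
- side_left_bar (a point): Middle of that panel's white round grip bar: 10 mm diameter, 64 mm long between the panel's flanks, parallel to the hinge and 70 mm from it (hinge axis 115 mm from the tray centre, 40 mm above the bench), with a hand-hole 33 mm deep (64 mm wide) between bar and panel: fingers closed across the bar from above hold it through the whole swing, the bar turning between them.
- turnbuckle (a joint): Turning of the steel turnbuckle body, from whose two ends threaded rods run to the yellow cheeks. Value in rad: starts between 0 and 0.9, 5.6 at its stop; it grows as the uppermost spoke is carried away from the tray (towards the fixture's +y), drawing both cheeks in 2.5 mm per rad each.
- turnbuckle_axis (a point): Middle of the turnbuckle body, on its axis: 225 mm to the +y side of the tray's centre, 85 mm above the bench. The body is a sleeve 34 mm diameter, 100 mm long, its axis level along the fixture's x, with four spokes 90 degrees apart. It stays where it is left (friction about 0.12 N m).
- knob0 (a point): Centre of the green 20 mm ball knob on a 10 mm spoke, 58 mm from the turnbuckle's axis, straight up at reading 0. The other three are black, at 90, 180 and 270 degrees; turning brings the next one up on the tray's side. Held from above with the fingers closing along the axis, a knob swivels between them as it is carried round.
- cheek_near (a joint): Yellow clamp cheek outside the tray's near (-x) end, plate 200 mm wide, top 62 mm above the bench, moved only by the turnbuckle: draw-in in m, 0.014 when fully home against the tray's end (1.5 mm off the curb).
- cheek_far (a joint): Yellow clamp cheek outside the tray's far (+x) end, plate 200 mm wide, top 62 mm above the bench, moved only by the turnbuckle: draw-in in m, 0.014 when fully home against the tray's end (1.5 mm off the curb).
- sheet: Brown cardboard sheet 240 x 230 x 4 mm fixed to the bench, on which the boots start. Origin under its centre.
- boot0: Black rubber dust boot standing upright: ribbed foot 64 mm diameter up to 42 mm height, then narrowing to a round collar 40 mm diameter from 46 mm up to its top at 85 mm; 0.12 kg. Origin at the centre of its underside, z up through the collar. Two to four of the four are present.
- boot1: Black rubber dust boot standing upright: ribbed foot 64 mm diameter up to 42 mm height, then narrowing to a round collar 40 mm diameter from 46 mm up to its top at 85 mm; 0.12 kg. Origin at the centre of its underside, z up through the collar. Two to four of the four are present.
- boot2: Black rubber dust boot standing upright: ribbed foot 64 mm diameter up to 42 mm height, then narrowing to a round collar 40 mm diameter from 46 mm up to its top at 85 mm; 0.12 kg. Origin at the centre of its underside, z up through the collar. Two to four of the four are present.
- boot3: Black rubber dust boot standing upright: ribbed foot 64 mm diameter up to 42 mm height, then narrowing to a round collar 40 mm diameter from 46 mm up to its top at 85 mm; 0.12 kg. Origin at the centre of its underside, z up through the collar. Two to four of the four are present.
- pliers: Bystander: pliers with yellow handles, 150 mm long, lying on the bench; origin on the bench under the pivot.
- marker: Bystander: white and black marker pen, 130 mm long; origin under its middle.
- case: Bystander: white plastic case 100 x 70 x 24 mm; origin under its centre.
Mind the look-alikes: they are no part of the job. What is shaped like the boot3 but blue or pink is not meant. What is shaped like the boot0 but pink is not meant.

How it is judged:
By the outcome, as a careful person would: the job done as asked, in the order asked, and still so for the second after the job is handed in, with the robot touching nothing.
Of boot0, boot1, boot2, boot3 only 2 to 4 are there at a start; the rules pass over those that are not, and their reading is None.
At some moment in a run one of boot0, boot1, boot2, boot3 may be knocked a few centimetres aside while the robot is not near it.
Once in a run the grip may slacken for a moment while it holds something.
It also fails if it takes over 210 s, if anything falls off the work surface, if the arm or the gripper's body presses on something with over 40 N, if the wrist force passes 120 N, or if a joint passes its speed limit or range.

## Working session

There is one attempt and no reset: what is moved stays moved. The work goes in short steps, Python scripts to look and compute and a shell command to move; the robot and the scene stay as the last step left them, time stands still between calls to the robot, and variables do not carry over. Pictures are saved under pics/ and viewed, and the job is handed in when it is done.

```bash
mkdir -p pics; ls; python3 - <<'E'
from rig import sense, grab_frame, job, r
import cv2
print(sense()); print(r.tip_extent)
for n in ("side","top","wrist"):
    f=grab_frame(n); cv2.imwrite(f"pics/{n}0.png",f["color"][:,:,::-1]); print(n,f["mtx"].tolist(),f["distortion"],f["T"].round(3).tolist())
E
```

```text
pics
{'clock': 0.0, 'qpos': array([ 1.17758863e+00,  3.53702222e-01,  1.63412781e+00, -2.36067054e-05,
        1.15517022e+00, -2.39403308e-03]), 'qvel': array([-0.00187905, -0.0002171 , -0.00053676, -0.0013399 , -0.00020251,
       -0.00086996]), 'joint_efforts': array([-3.48588183e-03, -6.05245399e+01, -3.42058825e+01, -4.24194559e-04,
        9.73952789e-03,  2.44919545e-05]), 'eef_pos': array([238.0030692 , 577.66999071, 403.93042845]), 'tcp_rot': array([-3.14018500e+00,  1.82135769e-05,  2.75078855e+00]), 'contact_force': array([ 0.03239998, -0.42782654, -0.3876391 ]), 'wrist_torque': array([-0.07317498,  0.01220376,  0.00251214]), 'opening': 1.0046393218793122}
173.4
side [[505.48205516921445, 0.0, 331.17953552720905], [0.0, 505.48205516921445, 197.99238078691246], [0.0, 0.0, 1.0]] [-0.0080036  0.         0.         0.         0.       ] [[0.82, -0.431, 0.377, -11.016], [-0.573, -0.609, 0.548, -758.788], [-0.006, -0.666, -0.746, 1180.901], [0.0, 0.0, 0.0, 1.0]]
top [[388.8418144839057, 0.0, 319.2068831130097], [0.0, 388.8418144839057, 199.58155339859772], [0.0, 0.0, 1.0]] [-0.04822381  0.          0.          0.          0.        ] [[-0.022, -0.99, 0.137, 372.897], [-1.0, 0.023, 0.009, 11.979], [-0.012, -0.137, -0.99, 1192.545], [0.0, 0.0, 0.0, 1.0]]
wrist [[328.02256272290623, 0.0, 325.6116799159708], [0.0, 328.02256272290623, 197.92936297121517], [0.0, 0.0, 1.0]] [-0.01502328  0.          0.          0.          0.        ] [[0.382, 0.881, 0.279, 166.041], [0.924, -0.364, -0.116, 607.321], [-0.001, 0.302, -0.953, 373.564], [0.0, 0.0, 0.0, 1.0]]
```

View pics/side0.png

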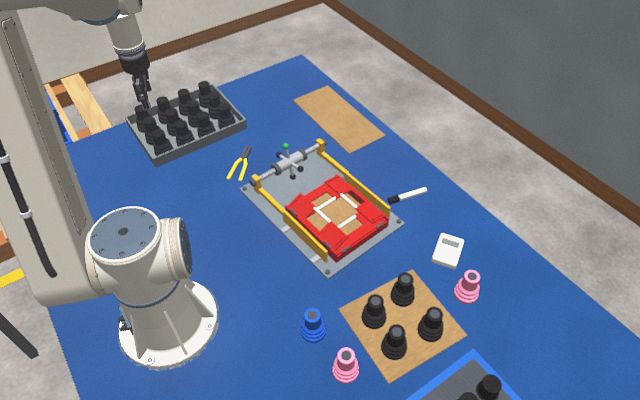

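View pics/top0.png

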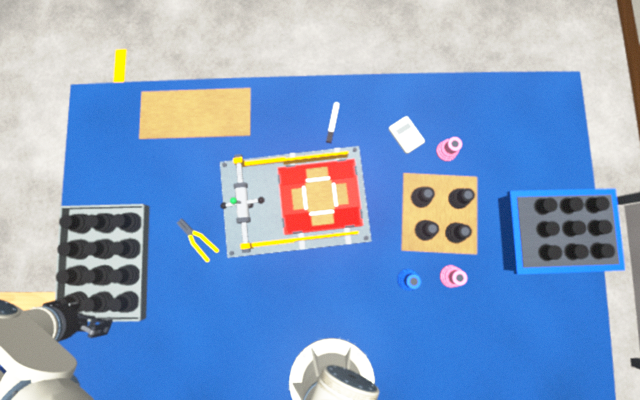

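View pics/wrist0.png

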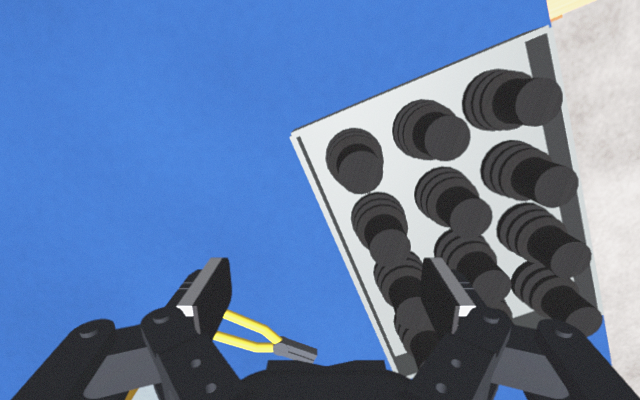

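The top view shows the fixture around (295,200), the sheet with four black boots at (424,196), (464,197), (428,230) and (460,232), and pink and blue look-alikes off the sheet. I'll enlarge both views to get the fixture features.

```bash
cat > h.py <<'E'
import numpy as np, cv2
from rig import sense, grab_frame, job, r
from scipy.optimize import least_squares
from scipy.spatial.transform import Rotation as R
def cap(n,name=None):
    f=grab_frame(n)
    if name: cv2.imwrite(f"pics/{name}.png",f["color"][:,:,::-1])
    return f
def ray(f,px):
    u=cv2.undistortPoints(np.array([[px]],float),f["mtx"],f["distortion"])[0,0]
    T=np.array(f["T"]); d=T[:3,:3]@np.array([u[0],u[1],1]); return T[:3,3],d/np.linalg.norm(d)
def atz(f,px,z):
    o,d=ray(f,px); return o+d*(z-o[2])/d[2]
def tri(*obs):
    A=np.zeros((3,3));b=np.zeros(3);rs=[ray(f,p) for f,p in obs]
    for o,d in rs:
        P=np.eye(3)-np.outer(d,d);A+=P;b+=P@o
    x=np.linalg.solve(A,b); return x,[round(float(np.linalg.norm((np.eye(3)-np.outer(d,d))@(x-o))),1) for o,d in rs]
def proj(f,P):
    T=np.linalg.inv(np.array(f["T"])); P=np.atleast_2d(P).astype(float)
    return cv2.projectPoints(P,cv2.Rodrigues(T[:3,:3])[0],T[:3,3],f["mtx"],f["distortion"])[0][:,0]
def crop(f,x0,y0,x1,y1,s,name):
    c=cv2.resize(f["color"][y0:y1,x0:x1,::-1],None,fx=s,fy=s,interpolation=cv2.INTER_CUBIC); cv2.imwrite(f"pics/{name}.png",c)
E
python3 - <<'E'
from h import *
f=cap("top"); crop(f,210,135,380,265,4.5,"t_fix"); crop(f,380,125,500,295,3.4,"t_sheet")
f=cap("side"); crop(f,230,130,410,280,4,"s_fix"); 
E
```

```text
(no output)
```

View pics/t_fix.png

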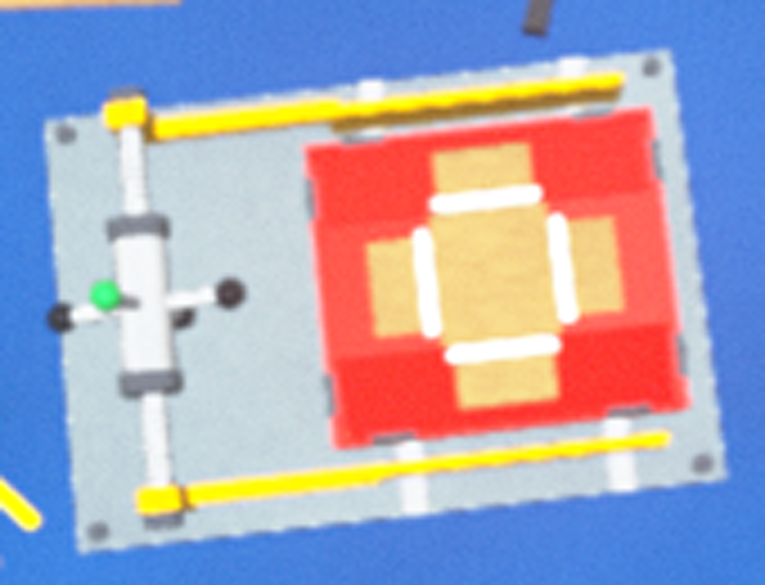

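View pics/s_fix.png

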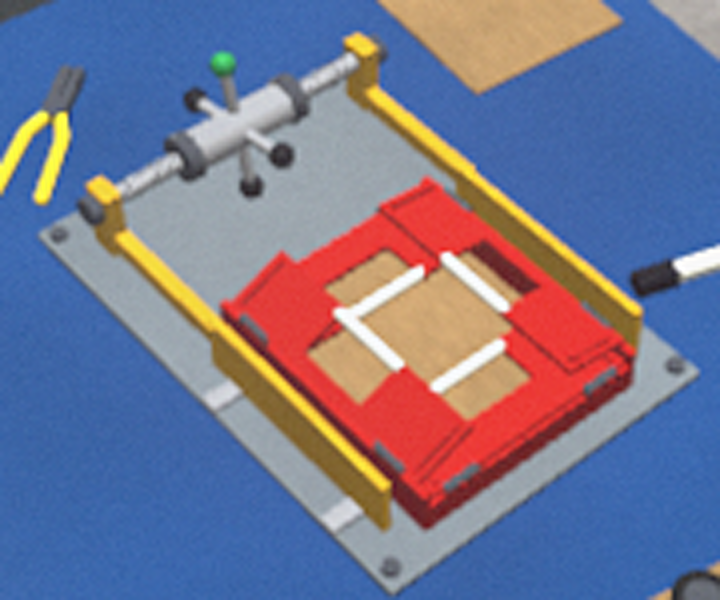

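View pics/t_sheet.png

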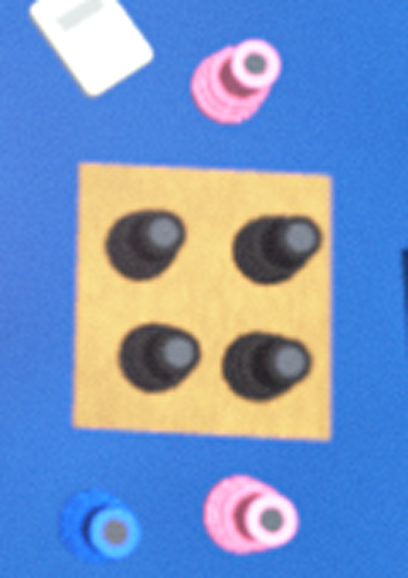

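```bash
cat > fit.py <<'E'
from h import *
t=cap("top"); s=cap("side")
T=lambda x,y:(x/4.5+210-.4,y/4.5+135-.4); S=lambda x,y:(x/4+230-.4,y/4+130-.4)
print("bars mid triangulated")
tb={"end_far":((431,203),(541,193)),"side_left":((422,230),(433,333)),"side_right":((556,217),(571,320)),"end_near":((449,355),(558,343))}
sb={"end_far":((445,257),(506,307)),"side_left":((353,313),(423,269)),"side_right":((435,387),(503,345)),"end_near":((339,312),(400,366))}
for k in tb:
    m=lambda p:((p[0][0]+p[1][0])/2,(p[0][1]+p[1][1])/2)
    print(k,tri((t,T(*m(tb[k]))),(s,S(*m(sb[k])))))
print("green",tri((t,T(105,295)),(s,S(224,64))))
P=[(150,1,48,120,t,T),(150,-1,670,50,t,T),(-150,-1,725,480,t,T),(-150,1,78,550,t,T),(-150,1,42,235,s,S),(-150,-1,393,592,s,S),(150,-1,697,373,s,S)]
def res(p,full=False):
    o=[]
    x,y,a,c,z=p
    for X,sg,u,v,f,M in P:
        l=np.array([X,c+220*sg]); w=[x+np.cos(a)*l[0]-np.sin(a)*l[1],y+np.sin(a)*l[0]+np.cos(a)*l[1],z]
        o+=list(proj(f,w)[0]-M(u,v))
    return o
q=least_squares(res,[370,90,0,80,8]); print(q.x.round(3),np.round(q.fun,1))
E
python3 fit.py
```

```text
bars mid triangulated
end_far (array([591.48403229,  25.5830834 ,  63.77113244]), [0.8, 0.8])
side_left (array([539.49124088,  65.24053751,  50.80141762]), [0.1, 0.1])
side_right (array([547.21831677, -25.09645445,  47.52421331]), [0.6, 0.6])
end_near (array([490.50065275,  16.19254355,  77.06167645]), [0.5, 0.5])
green (array([522.27671524, 257.11346511, 144.34268651]), [0.0, 0.0])
[ 4.365320e+02  1.258666e+03  8.700000e-02 -1.161748e+03  5.891000e+00] [-0.8 -0.3  0.  -0.  -0.1 -0.2 -0.3 -0.  -0.9 -0.1 -0.2  0.9  1.3  0.3]
```

```bash
cat >> h.py <<'E'
C=np.array([543.7,20.6]); YAW=0.086
def fx(x,y,z):  # fixture->world
    c,s_=np.cos(YAW),np.sin(YAW); return np.array([C[0]+c*x-s_*y,C[1]+s_*x+c*y,z])
def unfx(p):
    c,s_=np.cos(YAW),np.sin(YAW); d=np.array(p[:2])-C; return np.array([c*d[0]+s_*d[1],-s_*d[0]+c*d[1],p[2]])
def rel(tcp_to,yaw=None,step=40):
    """advice: pose error now, in tool axes"""
    q=sense(); Rt=R.from_euler('xyz',q['tcp_rot']); p=q['eef_pos']
    tgt=Rt if yaw is None else R.from_euler('xyz',[np.pi,0,yaw])
    w=(Rt.inv()*tgt).as_rotvec()
    d=np.array(tcp_to)-p; n=max(int(np.ceil(np.linalg.norm(d)/step)),int(np.ceil(np.linalg.norm(w)/.12)),1)
    print("err world",d.round(1),"tool",Rt.inv().apply(d).round(1),"rotvec",w.round(3),"n",n)
    if np.linalg.norm(w)>.02:
        for i in range(n):
            Ri=Rt*R.from_rotvec(w*i/n); print([*(w/n).round(3),*Ri.inv().apply(d/n).round(1)])
    else: print("per row", Rt.inv().apply(d/n).round(1))
def st():
    q=sense(); print("t %.2f"%q['clock'],q['eef_pos'].round(1),q['tcp_rot'].round(3),"F",q['contact_force'].round(1),"op %.3f"%q['opening'],'fix grasp',unfx(q['eef_pos']-[0,0,155]).round(1))
E
python3 -c "
from h import *
rel([520,20,420],1.657)"
```

```text
err world [ 282.  -557.8   15.5] tool [-473.2 -408.4  -15.4] rotvec [-0.     0.     1.094] n 16
[np.float64(-0.0), np.float64(0.0), np.float64(0.068), np.float64(-29.6), np.float64(-25.5), np.float64(-1.0)]
[np.float64(-0.0), np.float64(0.0), np.float64(0.068), np.float64(-31.2), np.float64(-23.4), np.float64(-1.0)]
[np.float64(-0.0), np.float64(0.0), np.float64(0.068), np.float64(-32.8), np.float64(-21.3), np.float64(-1.0)]
[np.float64(-0.0), np.float64(0.0), np.float64(0.068), np.float64(-34.2), np.float64(-19.0), np.float64(-1.0)]
[np.float64(-0.0), np.float64(0.0), np.float64(0.068), np.float64(-35.4), np.float64(-16.6), np.float64(-1.0)]
[np.float64(-0.0), np.float64(0.0), np.float64(0.068), np.float64(-36.4), np.float64(-14.1), np.float64(-1.0)]
[np.float64(-0.0), np.float64(0.0), np.float64(0.068), np.float64(-37.3), np.float64(-11.6), np.float64(-1.0)]
[np.float64(-0.0), np.float64(0.0), np.float64(0.068), np.float64(-38.0), np.float64(-9.0), np.float64(-1.0)]
[np.float64(-0.0), np.float64(0.0), np.float64(0.068), np.float64(-38.5), np.float64(-6.4), np.float64(-1.0)]
[np.float64(-0.0), np.float64(0.0), np.float64(0.068), np.float64(-38.9), np.float64(-3.8), np.float64(-1.0)]
[np.float64(-0.0), np.float64(0.0), np.float64(0.068), np.float64(-39.0), np.float64(-1.1), np.float64(-1.0)]
[np.float64(-0.0), np.float64(0.0), np.float64(0.068), np.float64(-39.0), np.float64(1.6), np.float64(-1.0)]
[np.float64(-0.0), np.float64(0.0), np.float64(0.068), np.float64(-38.8), np.float64(4.2), np.float64(-1.0)]
[np.float64(-0.0), np.float64(0.0), np.float64(0.068), np.float64(-38.5), np.float64(6.9), np.float64(-1.0)]
[np.float64(-0.0), np.float64(0.0), np.float64(0.068), np.float64(-37.9), np.float64(9.5), np.float64(-1.0)]
[np.float64(-0.0), np.float64(0.0), np.float64(0.068), np.float64(-37.2), np.float64(12.0), np.float64(-1.0)]
```

```bash
python3 -m creep '[[0,0,0.07,-30,-25,-1,0],[0,0,0.07,-31,-23,-1,0],[0,0,0.07,-33,-21,-1,0],[0,0,0.07,-34,-19,-1,0],[0,0,0.07,-35,-17,-1,0],[0,0,0.07,-36,-14,-1,0],[0,0,0.07,-37,-12,-1,0],[0,0,0.07,-38,-9,-1,0],[0,0,0.07,-38,-6,-1,0],[0,0,0.07,-39,-4,-1,0]]'
python3 -c "
from h import *
rel([520,20,420],1.657)"
```

```text
clock: 1.18
eef_pos: [410.2, 219.9, 413.8]
tcp_rot: [3.138, -0.003, 2.031]
contact_force: [0.1, 0.4, -0.2]
opening: 0.999
err world [ 109.8 -199.9    6.2] tool [-227.9    9.7   -6.9] rotvec [ 0.003 -0.004  0.374] n 6
[np.float64(0.001), np.float64(-0.001), np.float64(0.062), np.float64(-38.0), np.float64(1.6), np.float64(-1.1)]
[np.float64(0.001), np.float64(-0.001), np.float64(0.062), np.float64(-37.8), np.float64(4.0), np.float64(-1.1)]
[np.float64(0.001), np.float64(-0.001), np.float64(0.062), np.float64(-37.5), np.float64(6.3), np.float64(-1.1)]
[np.float64(0.001), np.float64(-0.001), np.float64(0.062), np.float64(-37.0), np.float64(8.6), np.float64(-1.1)]
[np.float64(0.001), np.float64(-0.001), np.float64(0.062), np.float64(-36.4), np.float64(10.9), np.float64(-1.1)]
[np.float64(0.001), np.float64(-0.001), np.float64(0.062), np.float64(-35.7), np.float64(13.2), np.float64(-1.0)]
```

```bash
python3 -m creep '[[0,0,0.06,-38,2,-1,0],[0,0,0.06,-38,4,-1,0],[0,0,0.06,-38,6,-1,0],[0,0,0.06,-37,9,-1,0],[0,0,0.06,-36,11,-1,0],[0,0,0.06,-36,13,-1,0],[0,0,0,0,0,0,0]]'
python3 -c "
from h import *
st(); cap('wrist','w1'); cap('top','t1'); cap('side','s1')"
```

```text
clock: 1.77
eef_pos: [524.8, 2.4, 421.8]
tcp_rot: [3.132, -0.003, 1.644]
contact_force: [-0.2, -0.8, 0.3]
opening: 1.005
t 1.77 [524.8   2.4 421.8] [ 3.132e+00 -3.000e-03  1.644e+00] F [-0.2 -0.8  0.3] op 1.005 fix grasp [-20.4 -16.5 266.8]
```

View pics/w1.png

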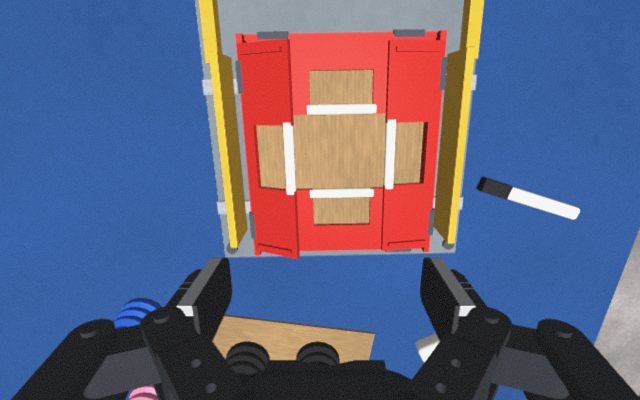

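The wrist view shows the tray from above. The bar centres are near end (290,159), far end (390,154), left (341,109) and right (341,193). I'll fit the fixture pose and all panel angles jointly from the three views.

```bash
cat > fit2.py <<'E'
from h import *
t=cap("top"); s=cap("side"); w=cap("wrist")
T=lambda x,y:(x/4.5+210-.4,y/4.5+135-.4); S=lambda x,y:(x/4+230-.4,y/4+130-.4)
tb={"end_far":((431,203),(541,193)),"side_left":((422,230),(433,333)),"side_right":((556,217),(571,320)),"end_near":((449,355),(558,343))}
sb={"end_far":((445,257),(506,307)),"side_left":((353,313),(423,269)),"side_right":((435,387),(503,345)),"end_near":((339,312),(400,366))}
wb={"end_near":(290,159),"end_far":(390,154),"side_left":(341,109),"side_right":(341,193)}
m=lambda p:((p[0][0]+p[1][0])/2,(p[0][1]+p[1][1])/2)
names=list(tb)
def bar(k,a):
    if k=="end_far": return 98-50*np.cos(a),0,52+50*np.sin(a)
    if k=="end_near": return -98+50*np.cos(a),0,52+50*np.sin(a)
    if k=="side_left": return 0,115-70*np.cos(a),40+70*np.sin(a)
    return 0,-115+70*np.cos(a),40+70*np.sin(a)
P=[(150,1,T(48,120),t),(150,-1,T(670,50),t),(-150,-1,T(725,480),t),(-150,1,T(78,550),t),(-150,1,S(42,235),s),(-150,-1,S(393,592),s),(150,-1,S(697,373),s)]
def F(p):
    c,s_=np.cos(p[2]),np.sin(p[2]); g=lambda l:np.array([p[0]+c*l[0]-s_*l[1],p[1]+s_*l[0]+c*l[1],l[2]])
    o=[]
    for i,k in enumerate(names):
        b=g(bar(k,p[4+i]))
        o+=list(proj(t,b)[0]-T(*m(tb[k])))+list(proj(s,b)[0]-S(*m(sb[k])))+list(proj(w,b)[0]-wb[k])
    for X,sg,uv,f in P: o+=list(proj(f,g((X,p[3]+220*sg,8)))[0]-uv)
    return o
q=least_squares(F,[543.7,20.6,.086,81,.2,.1,.1,.4],loss='soft_l1'); print(names,q.x.round(3)); print(np.round(F(q.x),1).tolist())
for f in (t,s): pass
E
python3 fit2.py
```

```text
['end_far', 'side_left', 'side_right', 'end_near'] [ 5.41189e+02  2.88780e+01  8.70000e-02  7.18700e+01  3.30000e-02
  4.30000e-02 -1.30000e-02  4.66000e-01]
[-2.5, 1.8, -2.0, 1.0, 0.6, 1.1, -2.7, 1.2, -2.2, 0.3, 3.1, 1.1, -3.0, 1.0, -2.7, 0.2, 2.1, 0.2, -2.8, 1.2, -2.1, -0.8, 0.9, 0.5, -0.8, 0.3, 0.4, 0.4, 0.3, 0.5, -0.2, 0.7, -1.5, -0.1, -0.7, 1.0, 1.0, 0.3]
```

```bash
python3 -c "
from h import *
st(); print(sense()['qvel'].round(3)); f=cap('wrist','w2'); print(f['T'][:3,3]); crop(f,190,0,490,270,2.6,'w2c')
for P in ([0,0],[300,0]): pass
import numpy as np
for k,b in dict(en=(-54,0,74),ef=(49,0,64),sl=(0,46,51),sr=(0,-46,48)).items(): print(k,proj(f,fx(*b)))
"
```

```text
t 2.07 [521.8   8.3 421.2] [ 3.135 -0.005  1.653] F [0.9 0.3 0.5] op 0.999 fix grasp [-22.9 -10.4 266.2]
[ 0.006 -0.002 -0.002 -0.002 -0.     0.001]
[515.22337107  85.81747156 391.18303857]
en [[292.30295331 168.0723926 ]]
ef [[394.70691379 165.42597769]]
sl [[346.24031555 118.33506666]]
sr [[344.91966935 203.82870066]]
```

View pics/w2c.png

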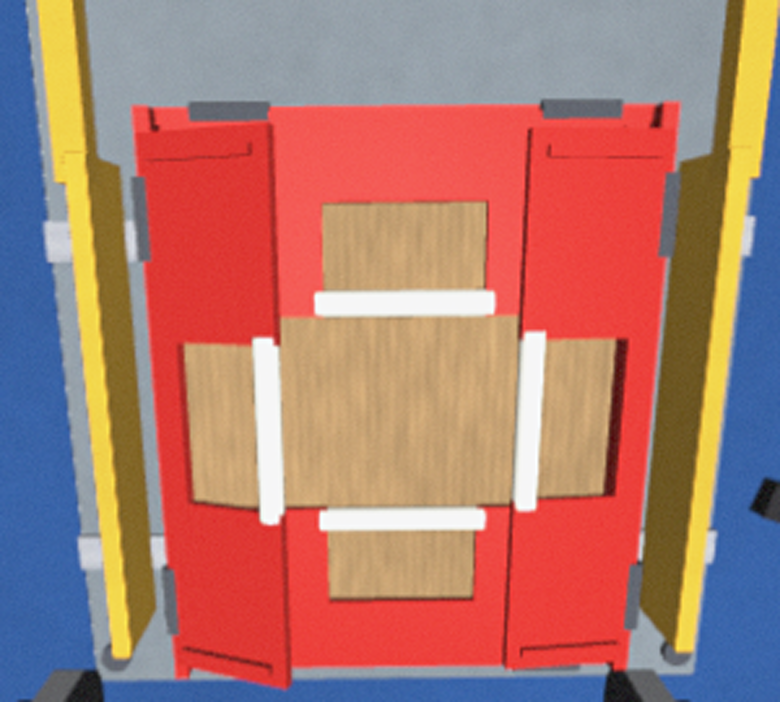

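```bash
sed -i 's/^wb=.*/wb={"end_near":(292.8,165.1),"end_far":(393.5,161.2),"side_left":(345.5,116.2),"side_right":(344.3,199.3)}/' fit2.py; python3 fit2.py
```

```text
['end_far', 'side_left', 'side_right', 'end_near'] [5.43605e+02 2.30770e+01 8.70000e-02 7.78960e+01 1.62000e-01 9.80000e-02
 4.90000e-02 4.53000e-01]
[-0.7, 0.3, 0.0, 0.3, -0.0, 0.8, -1.0, 0.2, -0.5, 0.2, 0.2, -0.1, -1.0, -0.1, -0.8, 0.2, 0.2, 0.2, -0.8, 0.2, -0.2, 0.1, 0.2, 0.4, -0.8, -0.3, 0.3, -0.2, 0.2, -0.2, -0.2, 0.1, -1.0, -0.4, -0.1, 0.6, 1.4, -0.0]
```

```bash
sed -i 's/^C=.*/C=np.array([543.6,22.3]); YAW=0.087/' h.py; python3 -c "
from h import *
rel(fx(-53,0,290),1.658,35); rel(fx(-53,0,229),1.658,35)"
```

```text
err world [ -31.3    9.6 -131.4] tool [ 11.4 -31.3 131.2] rotvec [ 0.007 -0.005 -0.005] n 4
per row [ 2.9 -7.8 32.8]
err world [ -31.3    9.6 -192.4] tool [ 11.1 -31.7 192.2] rotvec [ 0.007 -0.005 -0.005] n 6
per row [ 1.8 -5.3 32. ]
```

```bash
python3 -m creep '[[0.007,-0.005,-0.005,3,-8,33,0.65],[0,0,0,3,-8,33,0.65],[0,0,0,3,-8,33,0.65],[0,0,0,2,-7,25,0.65],[0,0,0,0,0,0,0.65],[0,0,0,0,0,0,0.65]]' 40
python3 -c "
from h import *
st();rel(fx(-53,0,229),1.658,35);cap('wrist','w3'); cap('side','s3')"
```

```text
clock: 2.77
eef_pos: [490.7, 20.0, 296.5]
tcp_rot: [3.134, 0.001, 1.664]
contact_force: [1.3, 0.1, 0.7]
opening: 0.35
t 2.77 [490.7  20.  296.5] [3.134e+00 1.000e-03 1.664e+00] F [1.3 0.1 0.7] op 0.350 fix grasp [-52.9   2.3 141.5]
err world [  0.1  -2.3 -67.5] tool [-2.2 -0.6 67.5] rotvec [0.008 0.001 0.006] n 2
per row [-1.1 -0.3 33.8]
```

View pics/w3.png

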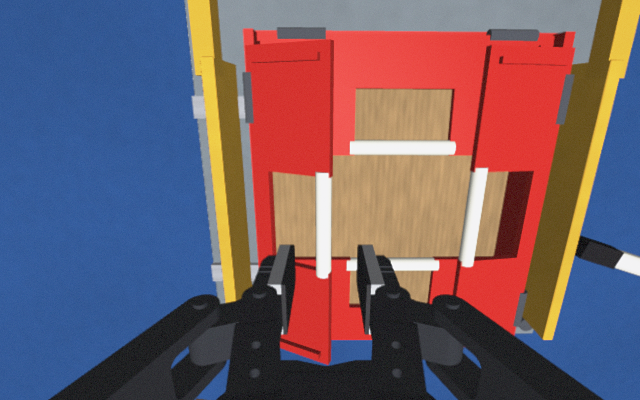

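The fingers (tips at 283 and 370) straddle the near bar at x≈323. I'll go down.

```bash
python3 -m creep '[[0.007,0,0,-1,0,20,0.65],[0,0,0,-1,0,20,0.65],[0,0,0,0,0,18,0.65],[0,0,0,0,0,8,0.65],[0,0,0,0,0,0,0.65],[0,0,0,0,0,0,0.65]]' 40
python3 -c "
from h import *
st();rel(fx(-53,0,229),1.658,35);cap('wrist','w4')"
```

```text
clock: 3.37
eef_pos: [499.1, 17.9, 239.6]
tcp_rot: [3.123, 0.002, 1.664]
contact_force: [-3.3, -0.1, -2.1]
opening: 0.352
t 3.37 [499.1  17.9 239.6] [3.123e+00 2.000e-03 1.664e+00] F [-3.3 -0.1 -2.1] op 0.352 fix grasp [-44.7  -0.5  84.6]
err world [ -8.3  -0.2 -10.6] tool [ 0.6 -8.5 10.4] rotvec [0.019 0.002 0.006] n 1
[np.float64(0.019), np.float64(0.002), np.float64(0.006), np.float64(0.6), np.float64(-8.5), np.float64(10.4)]
```

View pics/w4.png

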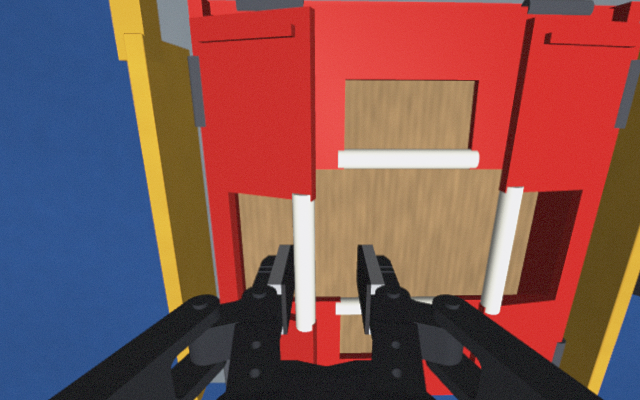

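```bash
python3 -m creep '[[0.01,0,0.003,0,-5,0,0.65],[0.009,0,0.003,0,-4,0,0.65],[0,0,0,0,0,0,0.65]]' 40
python3 -c "
from h import *
st();rel(fx(-53,0,229),1.658,35)
f=cap('wrist','w5');s=cap('side');crop(s,230,90,410,280,3,'s5')"
```

```text
clock: 3.67
eef_pos: [491.2, 17.0, 242.7]
tcp_rot: [3.137, 0.002, 1.658]
contact_force: [-0.1, 0.9, -0.0]
opening: 0.348
t 3.67 [491.2  17.  242.7] [3.137e+00 2.000e-03 1.658e+00] F [-0.1  0.9 -0. ] op 0.348 fix grasp [-52.7  -0.7  87.7]
err world [ -0.4   0.7 -13.7] tool [ 0.7 -0.4 13.7] rotvec [ 0.005  0.002 -0.   ] n 1
per row [ 0.7 -0.4 13.7]
```

View pics/w5.png

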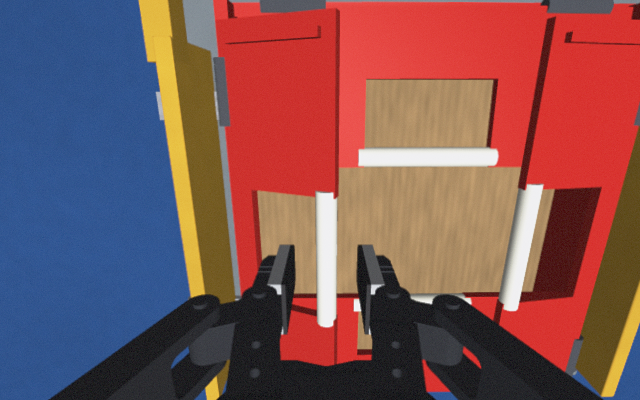

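View pics/s5.png

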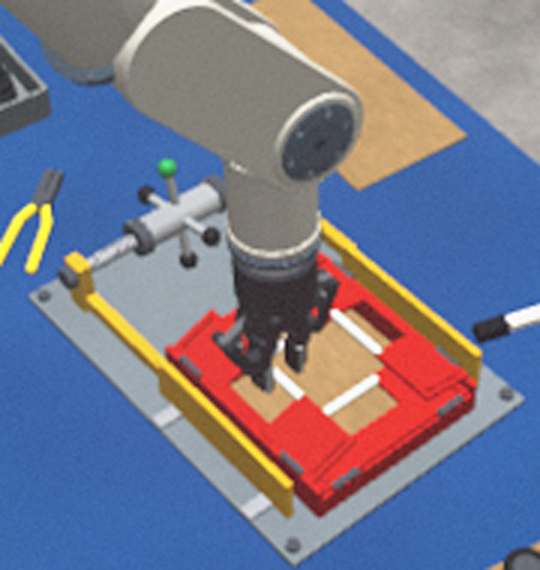

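The bar (326,260) is centred between the fingers. I'll go down and close.

```bash
python3 -m creep '[[0.004,0,0,0,0,7,0.65],[0,0,0,0,0,5,0.65],[0,0,0,0,0,0,1],[0,0,0,0,0,0,1],[0,0,0,0,0,0,1],[0,0,0,0,0,0,1]]' 60
python3 -c "
from h import *
st()"
```

```text
clock: 4.27
eef_pos: [492.3, 17.1, 229.7]
tcp_rot: [3.139, 0.002, 1.658]
contact_force: [-1.5, 0.5, 2.4]
opening: 0.088
t 4.27 [492.3  17.1 229.7] [3.139e+00 2.000e-03 1.658e+00] F [-1.5  0.5  2.4] op 0.088 fix grasp [-51.6  -0.8  74.7]
```

```bash
python3 -m creep '[[0,0,0,0,-3.6,-6.3,1],[0,0,0,0,-4.7,-5.8,1],[0,0,0,0,-5.5,-5.1,1],[0,0,0,0,-6.2,-4.2,1],[0,0,0,0,0,0,1]]' 60
python3 -c "
from h import *
st()"
```

```text
clock: 4.68
eef_pos: [475.6, 15.6, 253.0]
tcp_rot: [3.126, 0.003, 1.658]
contact_force: [-3.4, -0.5, -2.8]
opening: 0.085
t 4.68 [475.6  15.6 253. ] [3.126e+00 3.000e-03 1.658e+00] F [-3.4 -0.5 -2.8] op 0.085 fix grasp [-68.3  -0.7  98. ]
```

```bash
python3 -m creep '[[0.005,0,0,0,-6.5,-3,1],[0.005,0,0,0,-7,-2,1],[0.003,0,0,0,-7.2,-1,1],[0,0,0,0,-7,0,1],[0,0,0,0,-4,0,1],[0,0,0,0,0,0,1]]' 60
python3 -c "
from h import *
st()"
```

```text
clock: 5.18
eef_pos: [453.6, 13.7, 264.8]
tcp_rot: [3.105, 0.003, 1.658]
contact_force: [-1.7, -0.3, -6.7]
opening: 0.094
t 5.18 [453.6  13.7 264.8] [3.105e+00 3.000e-03 1.658e+00] F [-1.7 -0.3 -6.7] op 0.094 fix grasp [-90.4  -0.7 109.8]
```

```bash
cat >> h.py <<'E'
def gp():
    q=sense(); return q['eef_pos']+R.from_euler('xyz',q['tcp_rot']).apply([0,0,155])
def st():
    q=sense(); print("t %.2f"%q['clock'],q['eef_pos'].round(1),q['tcp_rot'].round(3),"F",q['contact_force'].round(1),"op %.3f"%q['opening'],'grasp fix',unfx(gp()).round(1))
E
python3 -c "
from h import *
st()
f=cap('wrist','w6');s=cap('side');crop(s,230,90,410,280,3,'s6')"
```

```text
t 5.18 [453.6  13.7 264.8] [3.105e+00 3.000e-03 1.658e+00] F [-1.7 -0.3 -6.7] op 0.094 grasp fix [-84.7  -1.2 109.9]
```

View pics/w6.png

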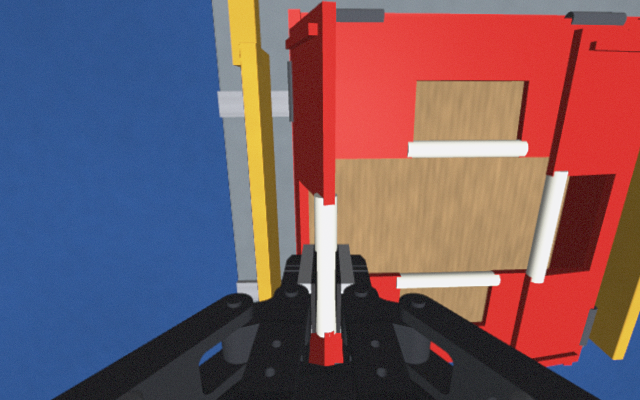

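View pics/s6.png

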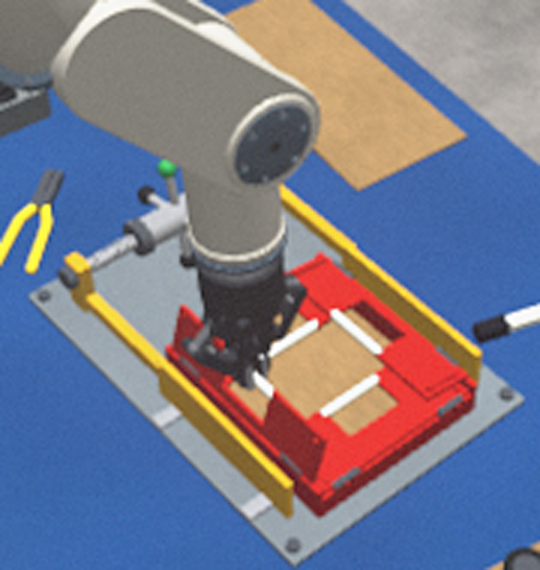

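```bash
python3 -m creep '[[0.02,0,0,0,-4,1,1],[0.017,0,0,0,-5,2,1],[0.01,0,0,0,-5,2,1],[0,0,0,0,-4,1,1],[0,0,0,0,0,0,1]]' 60
python3 -c "
from h import *
st()"
```

```text
clock: 5.7
eef_pos: [450.4, 13.5, 266.5]
tcp_rot: [3.114, 0.003, 1.656]
contact_force: [-4.5, -1.6, -1.2]
opening: 0.085
t 5.70 [450.4  13.5 266.5] [3.114e+00 3.000e-03 1.656e+00] F [-4.5 -1.6 -1.2] op 0.085 grasp fix [-89.3  -1.2 111.5]
```

```bash
python3 -m creep '[[0.027,0,0,0,-8,4,1],[0,0,0,0,-8,4,1],[0,0,0,0,0,0,1]]' 60
python3 -c "
from h import *
st();print(sense()['qpos'].round(3),sense()['joint_efforts'].round(1), sense()['wrist_torque'].round(2))"
```

```text
clock: 5.95
eef_pos: [444.8, 12.7, 265.9]
tcp_rot: [3.113, 0.004, 1.656]
contact_force: [-0.2, -1.3, -33.8]
opening: 0.086
t 5.95 [444.8  12.7 265.9] [3.113 0.004 1.656] F [ -0.2  -1.3 -33.8] op 0.086 grasp fix [-94.9  -1.7 111. ]
[ 0.026  0.272  2.136 -0.004  0.706 -0.056] [  0.4 -57.9 -32.9   0.4  -0.6   0.2] [-0.32 -0.03  0.19]
```

```bash
python3 -m creep '[[0,0,0,0,0,3,1],[0,0,0,0,0,0,1]]' 60
python3 -c "
from h import *
st()
f=cap('wrist','w7');st();s=cap('side');st();t=cap('top');st();crop(s,230,90,410,280,3,'s7');crop(t,210,135,380,265,4.5,'t7')"
```

```text
clock: 6.12
eef_pos: [447.1, 12.9, 265.3]
tcp_rot: [3.108, 0.004, 1.656]
contact_force: [0.5, 1.0, -10.8]
opening: 0.087
t 6.12 [447.1  12.9 265.3] [3.108 0.004 1.656] F [  0.5   1.  -10.8] op 0.087 grasp fix [-91.8  -1.7 110.4]
t 6.17 [446.9  12.9 265.1] [3.109 0.005 1.656] F [1.3 1.9 9. ] op 0.083 grasp fix [-92.   -1.7 110.2]
t 6.22 [447.   12.9 265.1] [3.109 0.005 1.656] F [1.8 1.2 9.6] op 0.088 grasp fix [-92.   -1.7 110.2]
t 6.27 [447.   12.9 265.1] [3.109 0.005 1.656] F [1.9 1.4 9. ] op 0.087 grasp fix [-92.   -1.7 110.2]
```

View pics/w7.png

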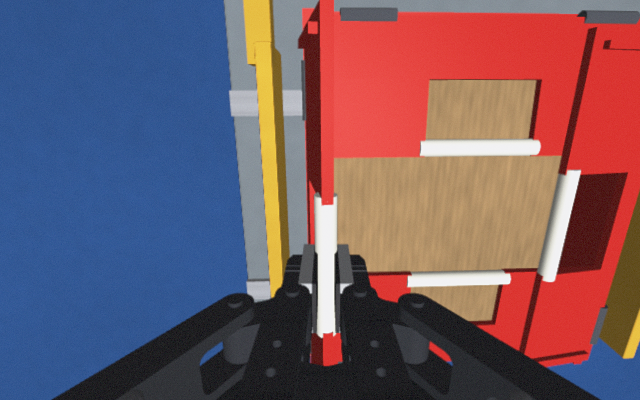

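View pics/s7.png

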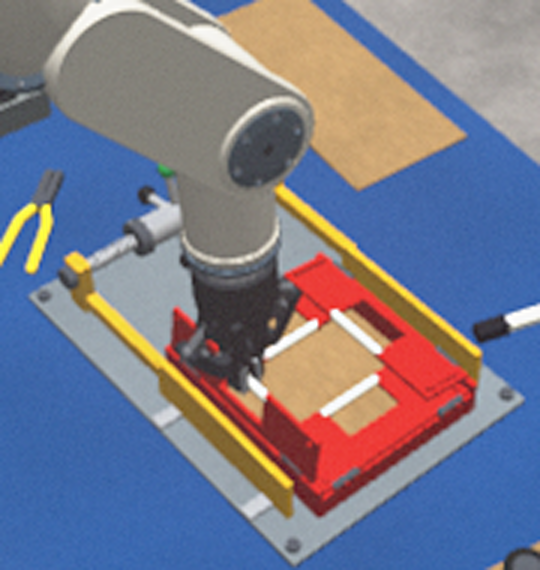

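```bash
python3 -m creep '[[0.03,0,0,0,-6,3,1],[0,0,0,0,-10,3,1],[0,0,0,0,-6,2,1],[0,0,0,0,0,0,1]]' 60
python3 -c "
from h import *
st()"
```

```text
clock: 6.6
eef_pos: [439.1, 11.9, 264.8]
tcp_rot: [3.1, 0.005, 1.654]
contact_force: [-4.7, -0.8, -8.8]
opening: 0.085
t 6.60 [439.1  11.9 264.8] [3.1   0.005 1.654] F [-4.7 -0.8 -8.8] op 0.085 grasp fix [-98.6  -2.2 110. ]
```

```bash
python3 -m creep '[[0.04,0,0,0,-6,3,1],[0,0,0,0,-8,3,1],[0,0,0,0,-6,2,1],[0,0,0,0,0,0,1]]' 25
python3 -c "
from h import *
st()
f=cap('wrist','w8');st();s=cap('side');crop(s,230,90,410,280,3,'s8')"
```

```text
clock: 6.93
eef_pos: [437.6, 11.8, 264.8]
tcp_rot: [3.091, 0.005, 1.651]
contact_force: [-5.5, -0.5, -6.6]
opening: 0.086
t 6.93 [437.6  11.8 264.8] [3.091 0.005 1.651] F [-5.5 -0.5 -6.6] op 0.086 grasp fix [-98.6  -2.1 110. ]
t 6.98 [437.5  11.7 264.6] [3.091 0.005 1.651] F [2.5 1.4 7.7] op 0.081 grasp fix [-98.8  -2.2 109.8]
```

View pics/w8.png

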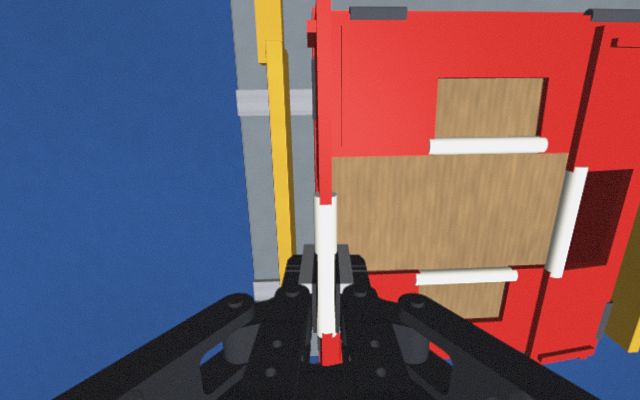

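```bash
python3 -m creep '[[0,0,0,0,0,0,0.7],[0,0,0,0,0,0,0.7],[0,0,0,0,0,0,0.7],[0.02,0,0,0,0,-20,0.7],[0.03,0,0,0,0,-30,0.65],[0,0,0,0,5,-30,0.65],[0,0,0,0,0,0,0.65]]' 40
python3 -c "
from h import *
st()
w=cap('wrist','w9');s=cap('side','s9')
t=cap('top');crop(t,210,135,380,265,4.5,'t9');
rel(fx(48.6,0,290),1.658,35)
def tcpfor(x,z): return fx(x,0,z)
for f,n in ((t,'top'),(s,'side'),(w,'wrist')):
  for a in (1.3,1.45,1.571):
    print(n,a,proj(f,[fx(-98+50*np.cos(a),y,52+50*np.sin(a)) for y in (-32,32)]).round(1).tolist())
"
```

```text
clock: 7.62
eef_pos: [436.7, 11.9, 342.0]
tcp_rot: [-3.119, 0.005, 1.651]
contact_force: [1.4, -0.1, 0.8]
opening: 0.347
t 7.62 [436.7  11.9 342. ] [-3.119  0.005  1.651] F [ 1.4 -0.1  0.8] op 0.347 grasp fix [-110.9   -1.8  187. ]
err world [157.7  14.7 -47.6] tool [  2.3 159.7  43. ] rotvec [-0.028  0.004 -0.007] n 5
[np.float64(-0.006), np.float64(0.001), np.float64(-0.001), np.float64(0.5), np.float64(31.9), np.float64(8.6)]
[np.float64(-0.006), np.float64(0.001), np.float64(-0.001), np.float64(0.4), np.float64(31.9), np.float64(8.8)]
[np.float64(-0.006), np.float64(0.001), np.float64(-0.001), np.float64(0.3), np.float64(31.8), np.float64(9.0)]
[np.float64(-0.006), np.float64(0.001), np.float64(-0.001), np.float64(0.3), np.float64(31.8), np.float64(9.2)]
[np.float64(-0.006), np.float64(0.001), np.float64(-0.001), np.float64(0.2), np.float64(31.7), np.float64(9.3)]
top 1.3 [[333.4, 221.2], [310.8, 223.7]]
top 1.45 [[333.7, 223.8], [311.0, 226.3]]
top 1.571 [[333.9, 225.9], [311.2, 228.4]]
side 1.3 [[320.2, 221.1], [305.9, 207.6]]
side 1.45 [[318.1, 222.1], [303.8, 208.5]]
side 1.571 [[316.4, 223.1], [302.1, 209.5]]
wrist 1.3 [[366.3, 252.1], [369.3, 163.7]]
wrist 1.45 [[356.1, 253.1], [358.1, 164.2]]
wrist 1.571 [[347.6, 253.3], [348.8, 164.3]]
```

View pics/w9.png

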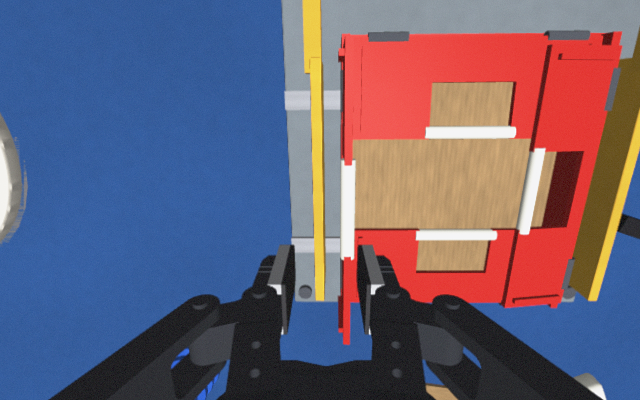

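View pics/t9.png

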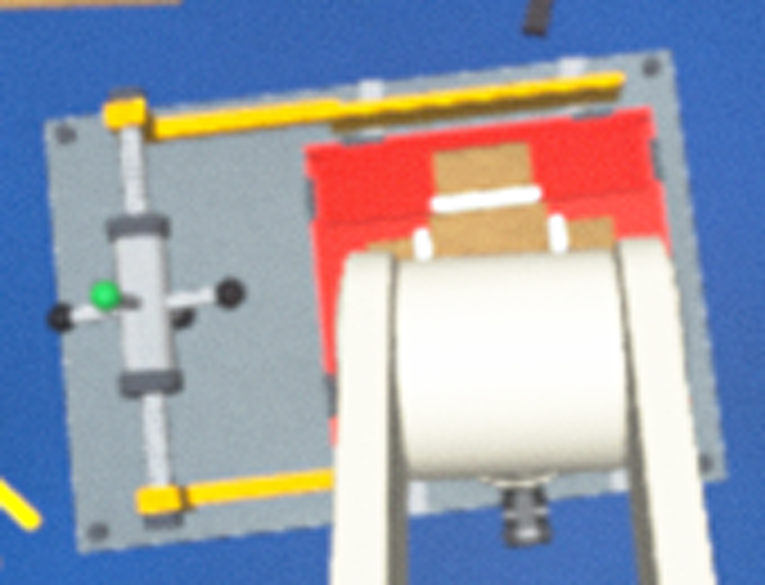

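The near bar sits at (348,164–258), which matches the prediction for 1.571, so that panel is upright. Next is the far end panel.

```bash
python3 -m creep '[[-0.006,0,0,0,32,8,0.65],[-0.006,0,0,0,32,9,0.65],[-0.006,0,0,0,32,9,0.65],[-0.006,0,0,0,32,9,0.65],[-0.004,0,0,0,30,8,0.65],[0,0,0,0,0,0,0.65],[0,0,0,0,0,0,0.65]]' 40
python3 -c "
from h import *
st();rel(fx(48.6,0,250),1.658,35)
w=cap('wrist','w10')"
```

```text
clock: 8.35
eef_pos: [590.4, 24.2, 276.7]
tcp_rot: [-3.123, 0.004, 1.651]
contact_force: [-0.0, 0.2, 0.9]
opening: 0.348
t 8.35 [590.4  24.2 276.7] [-3.123  0.004  1.651] F [-0.   0.2  0.9] op 0.348 grasp fix [ 44.   -2.8 121.7]
err world [  1.6   2.3 -26.7] tool [ 2.3  2.3 26.7] rotvec [-0.018  0.004 -0.007] n 1
per row [ 2.3  2.3 26.7]
```

View pics/w10.png

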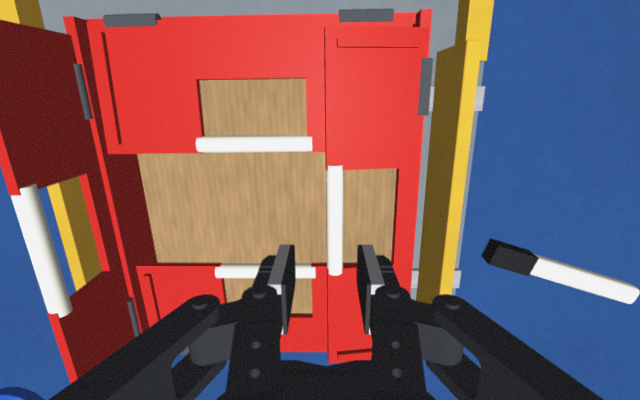

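```bash
python3 -m creep '[[-0.018,0.004,-0.007,2,3,16,0.65],[0,0,0,0,0,16,0.65],[0,0,0,0,0,12,0.65],[0,0,0,0,0,5,0.65],[0,0,0,0,0,0,0.65],[0,0,0,0,0,0,0.65]]' 30
python3 -c "
from h import *
st();rel(fx(48.6,0,215),1.658,35)
w=cap('wrist','w11')"
```

```text
clock: 8.9
eef_pos: [585.6, 25.7, 224.5]
tcp_rot: [-3.134, -0.001, 1.658]
contact_force: [-0.6, -0.1, -0.5]
opening: 0.35
t 8.90 [585.6  25.7 224.5] [-3.134e+00 -1.000e-03  1.658e+00] F [-0.6 -0.1 -0.5] op 0.350 grasp fix [41.  -0.1 69.5]
err world [ 6.4  0.8 -9.5] tool [0.2 6.5 9.5] rotvec [-0.007 -0.001 -0.   ] n 1
per row [0.2 6.5 9.5]
```

View pics/w11.png

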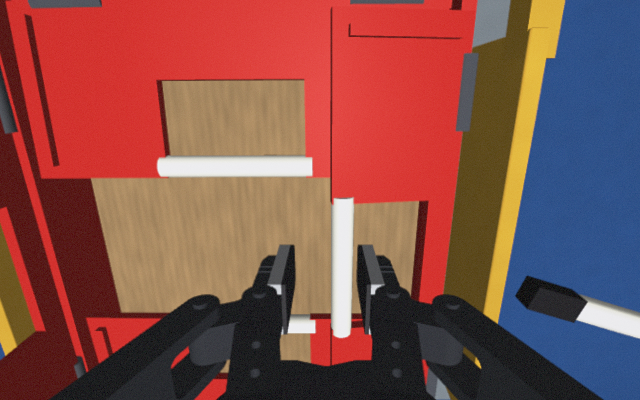

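```bash
python3 -m creep '[[-0.007,0,0,0,7,0,0.65],[0,0,0,0,2,6,0.65],[0,0,0,0,0,5,0.65],[0,0,0,0,0,0,0.65]]' 30
python3 -c "
from h import *
st();rel(fx(48.6,0,215),1.658,35)
w=cap('wrist','w12')"
```

```text
clock: 9.28
eef_pos: [596.4, 26.6, 215.6]
tcp_rot: [3.136, -0.0, 1.658]
contact_force: [-0.3, -0.8, 0.1]
opening: 0.35
t 9.28 [596.4  26.6 215.6] [ 3.136 -0.     1.658] F [-0.3 -0.8  0.1] op 0.350 grasp fix [53.8 -0.2 60.6]
err world [-4.4 -0.1 -0.6] tool [ 0.3 -4.4  0.6] rotvec [ 0.005 -0.    -0.   ] n 1
per row [ 0.3 -4.4  0.6]
```

View pics/w12.png

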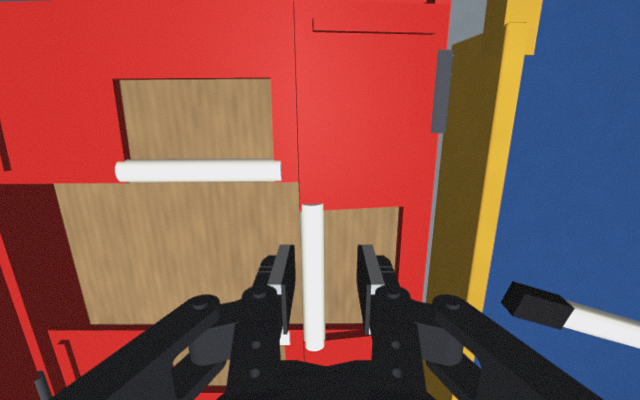

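```bash
python3 -m creep '[[0,0,0,0,-4,1,0.65],[0,0,0,0,0,0,1],[0,0,0,0,0,0,1],[0,0,0,0,0,0,1],[0,0,0,0,0,0,1]]' 30
python3 -c "
from h import *
st()"
```

```text
clock: 9.75
eef_pos: [591.1, 26.2, 214.4]
tcp_rot: [3.139, -0.0, 1.658]
contact_force: [1.1, 0.9, -2.4]
opening: 0.104
t 9.75 [591.1  26.2 214.4] [ 3.139 -0.     1.658] F [ 1.1  0.9 -2.4] op 0.104 grasp fix [48.2 -0.2 59.4]
```

```bash
python3 -m creep '[[0,0,0,0,2,-9,1],[0,0,0,0,4,-9,1],[0,0,0,0,6,-8,1],[0,0,0,0,7.5,-6.6,1],[0,0,0,0,0,0,1]]' 30
python3 -c "
from h import *
st()"
```

```text
clock: 10.17
eef_pos: [608.7, 27.7, 248.2]
tcp_rot: [-3.132, -0.001, 1.658]
contact_force: [6.9, 0.7, -8.2]
opening: 0.104
t 10.17 [608.7  27.7 248.2] [-3.132e+00 -1.000e-03  1.658e+00] F [ 6.9  0.7 -8.2] op 0.104 grasp fix [63.9 -0.2 93.2]
```

```bash
python3 -m creep '[[-0.01,0,0,0,8,-4,1],[-0.005,0,0,0,9,-3,1],[-0.005,0,0,0,10,-1,1],[-0.005,0,0,0,10,0,1],[-0.005,0,0,0,10,1,1],[-0.005,0,0,0,10,1,1],[0,0,0,0,0,0,1]]' 30
python3 -c "
from h import *
st()"
```

```text
clock: 10.75
eef_pos: [646.8, 31.0, 260.6]
tcp_rot: [-3.095, -0.002, 1.659]
contact_force: [6.8, 0.2, -18.5]
opening: 0.097
t 10.75 [646.8  31.  260.6] [-3.095e+00 -2.000e-03  1.659e+00] F [  6.8   0.2 -18.5] op 0.097 grasp fix [ 96.4  -0.  105.7]
```

```bash
python3 -m creep '[[-0.03,0,0,0,6,3,1],[0,0,0,0,8,3,1],[0,0,0,0,8,2,1],[0,0,0,0,0,0,1]]' 30
python3 -c "
from h import *
st()"
```

```text
clock: 11.08
eef_pos: [651.4, 31.3, 257.9]
tcp_rot: [-3.067, -0.002, 1.659]
contact_force: [5.7, 0.1, -26.7]
opening: 0.101
t 11.08 [651.4  31.3 257.9] [-3.067e+00 -2.000e-03  1.659e+00] F [  5.7   0.1 -26.7] op 0.101 grasp fix [ 96.5  -0.  103.4]
```

```bash
python3 -m creep '[[0,0,0,0,0,0,0.7],[0,0,0,0,0,0,0.7],[0,0,0,0,0,0,0.7],[-0.03,0,0,0,0,-20,0.7],[-0.03,0,0,0,0,-30,0.65],[-0.01,0,0,0,-5,-30,0.65],[0,0,0,0,0,0,0.65],[0,0,0,0,0,0,0.65]]' 40
python3 -c "
from h import *
st()
w=cap('wrist','w13')
for a in (1.3,1.45,1.571):
    print(a,proj(w,[fx(98-50*np.cos(a),y,52+50*np.sin(a)) for y in (-32,32)]).round(1).tolist())
rel(fx(0,-45,330),0.087,35)
"
```

```text
clock: 11.75
eef_pos: [653.9, 31.4, 345.4]
tcp_rot: [3.132, -0.002, 1.659]
contact_force: [-0.2, -0.5, -1.6]
opening: 0.351
t 11.75 [653.9  31.4 345.4] [ 3.132e+00 -2.000e-03  1.659e+00] F [-0.2 -0.5 -1.6] op 0.351 grasp fix [ 1.122e+02 -1.000e-01  1.904e+02]
1.3 [[287.0, 253.1], [283.5, 166.2]]
1.45 [[297.0, 254.0], [294.4, 166.7]]
1.571 [[305.3, 254.2], [303.5, 166.7]]
err world [-106.8  -54.   -15.8] tool [ -44.4 -111.3   14.5] rotvec [ 0.007 -0.011  1.572] n 14
[np.float64(0.0), np.float64(-0.001), np.float64(0.112), np.float64(-3.2), np.float64(-7.9), np.float64(1.0)]
[np.float64(0.0), np.float64(-0.001), np.float64(0.112), np.float64(-4.0), np.float64(-7.5), np.float64(1.0)]
[np.float64(0.0), np.float64(-0.001), np.float64(0.112), np.float64(-4.9), np.float64(-7.0), np.float64(1.0)]
[np.float64(0.0), np.float64(-0.001), np.float64(0.112), np.float64(-5.6), np.float64(-6.5), np.float64(1.1)]
[np.float64(0.0), np.float64(-0.001), np.float64(0.112), np.float64(-6.3), np.float64(-5.8), np.float64(1.1)]
[np.float64(0.0), np.float64(-0.001), np.float64(0.112), np.float64(-6.9), np.fl
[... 206 characters left out ...]
4(-7.9), np.float64(-3.4), np.float64(1.1)]
[np.float64(0.0), np.float64(-0.001), np.float64(0.112), np.float64(-8.2), np.float64(-2.5), np.float64(1.1)]
[np.float64(0.0), np.float64(-0.001), np.float64(0.112), np.float64(-8.4), np.float64(-1.5), np.float64(1.1)]
[np.float64(0.0), np.float64(-0.001), np.float64(0.112), np.float64(-8.5), np.float64(-0.6), np.float64(1.1)]
[np.float64(0.0), np.float64(-0.001), np.float64(0.112), np.float64(-8.5), np.float64(0.4), np.float64(1.1)]
[np.float64(0.0), np.float64(-0.001), np.float64(0.112), np.float64(-8.4), np.float64(1.3), np.float64(1.1)]
[np.float64(0.0), np.float64(-0.001), np.float64(0.112), np.float64(-8.2), np.float64(2.3), np.float64(1.1)]
```

View pics/w13.png

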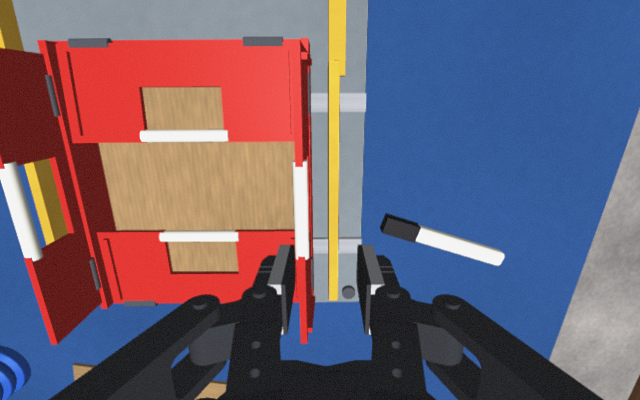

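```bash
sed -i 's/^C=.*/C=np.array([542.7,22.3]); YAW=0.087/' h.py; python3 -m creep '[[0,0,0.115,-3,-8,1,0.65],[0,0,0.115,-4,-8,1,0.65],[0,0,0.115,-5,-7,1,0.65],[0,0,0.115,-6,-6,1,0.65],[0,0,0.115,-6,-6,1,0.65],[0,0,0.115,-7,-5,1,0.65],[0,0,0.115,-7,-4,1,0.65],[0,0,0.115,-8,-3,1,0.65],[0,0,0.115,-8,-2,1,0.65],[0,0,0.115,-8,-1,1,0.65]]' 40
python3 -m creep '[[0,0,0.115,-8,-1,1,0.65],[0,0,0.115,-8,0,1,0.65],[0,0,0.115,-8,1,1,0.65],[0,0,0.08,-8,2,1,0.65],[0,0,0,0,0,0,0.65],[0,0,0,0,0,0,0.65]]' 40
python3 -c "
from h import *
st()
w=cap('wrist','w14')
rel(fx(0,-45,280),0.087,35)
"
```

```text
clock: 12.63
eef_pos: [577.9, -5.9, 326.7]
tcp_rot: [-3.141, -0.008, 0.459]
contact_force: [-0.6, -1.2, 0.6]
opening: 0.349
clock: 13.13
eef_pos: [545.1, -17.6, 316.8]
tcp_rot: [-3.138, 0.0, 0.008]
contact_force: [0.4, -0.9, 0.0]
opening: 0.352
t 13.13 [545.1 -17.6 316.8] [-3.138  0.     0.008] F [ 0.4 -0.9  0. ] op 0.352 grasp fix [ -1.  -39.4 161.8]
err world [  1.5  -5.  -36.7] tool [ 1.5  5.1 36.7] rotvec [-0.004  0.    -0.079] n 2
[np.float64(-0.002), np.float64(0.0), np.float64(-0.04), np.float64(0.7), np.float64(2.6), np.float64(18.3)]
[np.float64(-0.002), np.float64(0.0), np.float64(-0.04), np.float64(0.6), np.float64(2.6), np.float64(18.4)]
```

View pics/w14.png

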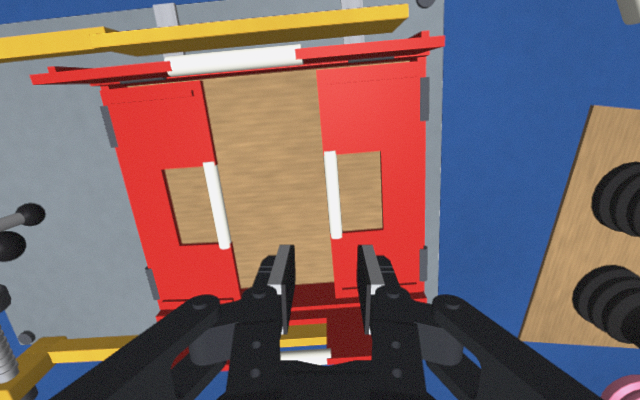

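```bash
python3 -m creep '[[-0.002,0,-0.04,0.5,3,18,0.65],[-0.002,0,-0.04,0.5,3,18,0.65],[0,0,0,0,0,18,0.65],[0,0,0,0,0,10,0.65],[0,0,0,0,0,0,0.65],[0,0,0,0,0,0,0.65]]' 30
python3 -c "
from h import *
st()
w=cap('wrist','w15')
rel(fx(0,-45,199),0.087,35)
"
```

```text
clock: 13.68
eef_pos: [550.4, -22.8, 250.7]
tcp_rot: [3.141, -0.004, 0.106]
contact_force: [-0.1, -0.7, -0.3]
opening: 0.348
t 13.68 [550.4 -22.8 250.7] [ 3.141 -0.004  0.106] F [-0.1 -0.7 -0.3] op 0.348 grasp fix [  4.4 -45.7  95.7]
err world [ -3.8   0.2 -51.9] tool [-4.  -0.7 51.9] rotvec [ 0.001 -0.004  0.019] n 2
per row [-2.  -0.3 25.9]
```

View pics/w15.png

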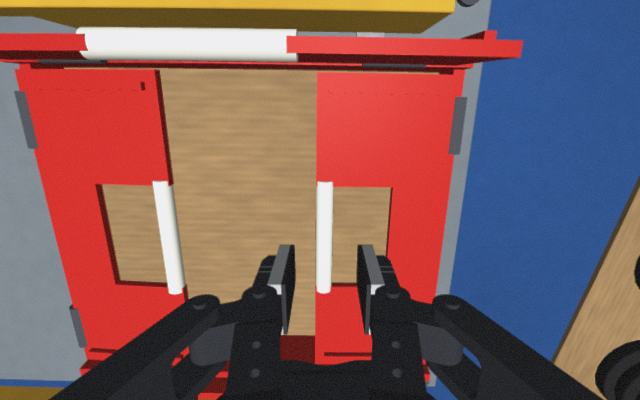

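```bash
python3 -m creep '[[0,-0.004,0.018,-4,-0.5,15,0.65],[0,0,0,0,0,15,0.65],[0,0,0,0,0,12,0.65],[0,0,0,0,0,4,0.65],[0,0,0,0,0,0,0.65],[0,0,0,0,0,0,0.65]]' 30
python3 -c "
from h import *
st()
w=cap('wrist','w16')
rel(fx(0,-45,200),0.087,35)
"
```

```text
clock: 14.23
eef_pos: [549.7, -22.4, 208.1]
tcp_rot: [3.14, -0.009, 0.089]
contact_force: [-0.0, 0.1, -0.5]
opening: 0.352
t 14.23 [549.7 -22.4 208.1] [ 3.14  -0.009  0.089] F [-0.   0.1 -0.5] op 0.352 grasp fix [  4.5 -45.4  53.1]
err world [-3.2 -0.1 -8.3] tool [-3.3 -0.2  8.2] rotvec [ 0.002 -0.009  0.002] n 1
per row [-3.3 -0.2  8.2]
```

View pics/w16.png

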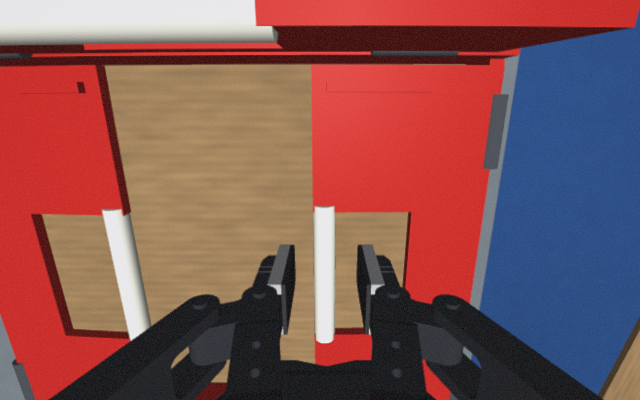

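```bash
python3 -m creep '[[0,-0.005,0,-3,0,5,0.65],[0,0,0,0,0,4,0.65],[0,0,0,0,0,0,1],[0,0,0,0,0,0,1],[0,0,0,0,0,0,1],[0,0,0,0,0,0,1]]' 30
python3 -c "
from h import *
st()"
```

```text
clock: 14.78
eef_pos: [547.3, -22.0, 200.3]
tcp_rot: [3.141, -0.006, 0.089]
contact_force: [0.5, -1.0, -1.9]
opening: 0.101
t 14.78 [547.3 -22.  200.3] [ 3.141 -0.006  0.089] F [ 0.5 -1.  -1.9] op 0.101 grasp fix [  1.7 -44.6  45.3]
```

```bash
python3 -m creep '[[0,0,0,0,1.5,-10.4,1],[0,0,0,0,3,-10,1],[0,0,0,0,4.5,-9.5,1],[0,0,0,0,6,-8.7,1],[0,0,0,0,7,-7.7,1],[0,0,0,0,0,0,1]]' 30
python3 -c "
from h import *
st()"
```

```text
clock: 15.28
eef_pos: [549.0, -40.5, 249.0]
tcp_rot: [-3.134, -0.006, 0.086]
contact_force: [0.4, -7.6, -5.2]
opening: 0.099
t 15.28 [549.  -40.5 249. ] [-3.134 -0.006  0.086] F [ 0.4 -7.6 -5.2] op 0.099 grasp fix [  1.8 -61.9  94. ]
```

```bash
python3 -m creep '[[-0.008,0,0,0,9,-5,1],[-0.005,0,0,0,9.5,-4,1],[-0.005,0,0,0,10,-3,1],[-0.005,0,0,0,10,-2,1],[-0.005,0,0,0,10.5,-1,1],[-0.005,0,0,0,10,0,1],[-0.005,0,0,0,5,0,1],[0,0,0,0,0,0,1]]' 30
python3 -c "
from h import *
st()"
```

```text
clock: 15.95
eef_pos: [553.8, -91.5, 271.5]
tcp_rot: [-3.141, -0.008, 0.074]
contact_force: [1.5, -3.1, -2.4]
opening: 0.104
t 15.95 [553.8 -91.5 271.5] [-3.141 -0.008  0.074] F [ 1.5 -3.1 -2.4] op 0.104 grasp fix [   2.4 -114.3  116.5]
```

```bash
python3 -m creep '[[0,0,-0.01,0,7,2,1],[0,0,0,0,8,2,1],[0,0,0,0,6,1,1],[0,0,0,0,0,0,1]]' 30
python3 -c "
from h import *
st()"
```

```text
clock: 16.28
eef_pos: [554.6, -96.2, 271.4]
tcp_rot: [-3.106, -0.005, 0.074]
contact_force: [3.3, -4.2, -14.9]
opening: 0.1
t 16.28 [554.6 -96.2 271.4] [-3.106 -0.005  0.074] F [  3.3  -4.2 -14.9] op 0.100 grasp fix [   2.4 -113.5  116.5]
```

```bash
python3 -m creep '[[0,0,0,0,0,0,0.7],[0,0,0,0,0,0,0.7],[0,0,0,0,0,0,0.7],[-0.03,0,0,0,0,-20,0.7],[-0.005,0,0,0,0,-30,0.65],[0,0,-0.01,0,-5,-30,0.65],[0,0,0,0,0,0,0.65],[0,0,0,0,0,0,0.65]]' 40
python3 -c "
from h import *
st()
w=cap('wrist','w17')
for a in (1.3,1.45,1.571):
    print(a,proj(w,[fx(x,-115+70*np.cos(a),40+70*np.sin(a)) for x in (-32,32)]).round(1).tolist())
rel(fx(0,45.5,290),0.087,35)
"
```

```text
clock: 16.95
eef_pos: [553.2, -94.3, 352.7]
tcp_rot: [3.137, -0.002, 0.083]
contact_force: [-0.8, -0.1, -0.5]
opening: 0.35
t 16.95 [553.2 -94.3 352.7] [ 3.137e+00 -2.000e-03  8.300e-02] F [-0.8 -0.1 -0.5] op 0.350 grasp fix [   0.6 -117.8  197.7]
1.3 [[296.2, 252.7], [293.1, 166.0]]
1.45 [[310.3, 253.9], [308.4, 166.5]]
1.571 [[322.0, 254.1], [321.2, 166.6]]
err world [-14.8 162.  -63. ] tool [  -1.5 -163.    62.2] rotvec [ 0.005 -0.003 -0.004] n 5
per row [ -0.3 -32.6  12.4]
```

View pics/w17.png

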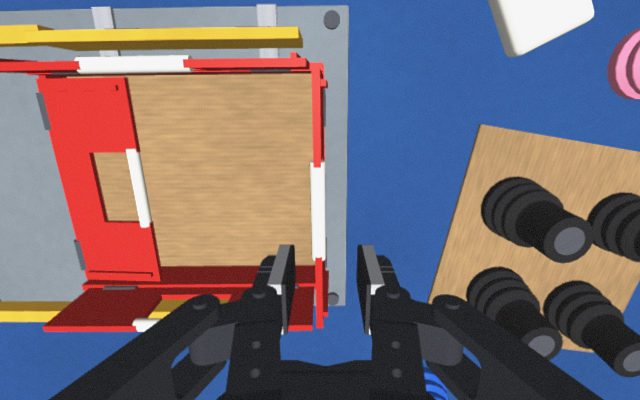

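```bash
sed -i 's/^C=.*/C=np.array([542.7,23.5]); YAW=0.087/' h.py; python3 -m creep '[[0.005,0,0,0,-33,10,0.65],[0,0,0,0,-33,12,0.65],[0,0,0,0,-33,12,0.65],[0,0,0,0,-33,12,0.65],[0,0,0,0,-31,12,0.65],[0,0,0,0,0,0,0.65],[0,0,0,0,0,0,0.65]]' 30
python3 -c "
from h import *
st()
w=cap('wrist','w18')
rel(fx(0,45.5,250),0.087,35)
"
```

```text
clock: 17.58
eef_pos: [539.5, 70.1, 286.9]
tcp_rot: [3.138, -0.0, 0.076]
contact_force: [1.5, -0.7, 0.3]
opening: 0.351
t 17.58 [539.5  70.1 286.9] [ 3.138 -0.     0.076] F [ 1.5 -0.7  0.3] op 0.351 grasp fix [  0.9  46.1 131.9]
err world [ -0.6  -0.9 -36.7] tool [-0.6  0.7 36.7] rotvec [ 0.003  0.001 -0.012] n 2
per row [-0.3  0.4 18.4]
```

View pics/w18.png

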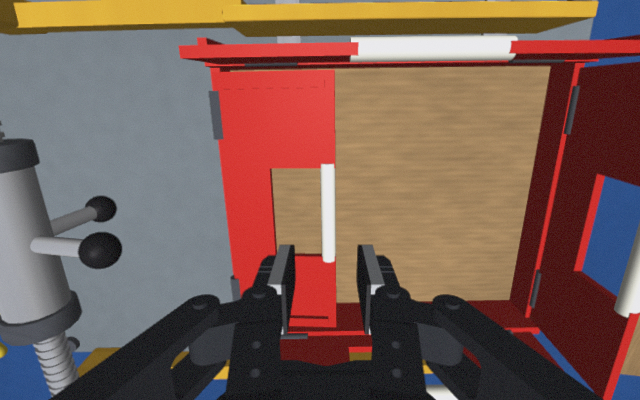

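```bash
python3 -m creep '[[0.003,0,-0.01,0,0.5,20,0.65],[0,0,0,0,0,20,0.65],[0,0,0,0,0,18,0.65],[0,0,0,0,0,12,0.65],[0,0,0,0,0,4,0.65],[0,0,0,0,0,0,0.65],[0,0,0,0,0,0,0.65]]' 30
python3 -c "
from h import *
st()
w=cap('wrist','w19')
rel(fx(0,45.5,202),0.087,35)
"
```

```text
clock: 18.22
eef_pos: [541.4, 62.1, 210.5]
tcp_rot: [3.14, -0.002, 0.079]
contact_force: [0.4, 0.5, 0.0]
opening: 0.349
t 18.22 [541.4  62.1 210.5] [ 3.14e+00 -2.00e-03  7.90e-02] F [0.4 0.5 0. ] op 0.349 grasp fix [ 2.4 38.3 55.5]
err world [-2.7  6.7 -8.8] tool [-2.2 -6.9  8.7] rotvec [ 0.002 -0.002 -0.008] n 1
per row [-2.2 -6.9  8.7]
```

View pics/w19.png

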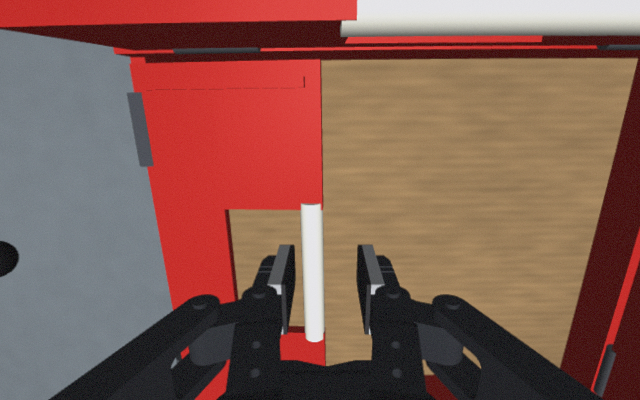

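```bash
python3 -m creep '[[0,-0.002,-0.008,-2,-5,4,0.65],[0,0,0,0,-1,5,0.65],[0,0,0,0,0,0,1],[0,0,0,0,0,0,1],[0,0,0,0,0,0,1],[0,0,0,0,0,0,1]]' 30
python3 -c "
from h import *
st()"
```

```text
clock: 18.77
eef_pos: [539.9, 68.1, 203.7]
tcp_rot: [3.139, -0.005, 0.088]
contact_force: [0.1, -1.6, -2.4]
opening: 0.105
t 18.77 [539.9  68.1 203.7] [ 3.139 -0.005  0.088] F [ 0.1 -1.6 -2.4] op 0.105 grasp fix [ 1.9 44.3 48.7]
```

```bash
python3 -m creep '[[0,0,0,0,-1.5,-10,1],[0,0,0,0,-3.5,-10,1],[0,0,0,0,-5,-9,1],[0,0,0,0,-6,-8.5,1],[0,0,0,0,-7,-7,1],[0,0,0,0,0,0,1]]' 30
python3 -c "
from h import *
st()"
```

```text
clock: 19.27
eef_pos: [538.1, 88.4, 250.7]
tcp_rot: [3.132, -0.005, 0.091]
contact_force: [-0.5, 6.9, -5.4]
opening: 0.103
t 19.27 [538.1  88.4 250.7] [ 3.132 -0.005  0.091] F [-0.5  6.9 -5.4] op 0.103 grasp fix [ 1.8 63.5 95.7]
```

```bash
python3 -m creep '[[0.008,0,0,0,-9,-5,1],[0.005,0,0,0,-9.5,-4,1],[0.005,0,0,0,-10,-3,1],[0.005,0,0,0,-10,-2,1],[0.005,0,0,0,-10.5,-1,1],[0.005,0,0,0,-10,0,1],[0.005,0,0,0,-6,0,1],[0,0,0,0,0,0,1]]' 30
python3 -c "
from h import *
st()"
python3 -m creep '[[0.005,0,0,0,-7,2,1],[0,0,0,0,-8,2,1],[0,0,0,0,-6,1,1],[0,0,0,0,0,0,1]]' 30
python3 -c "
from h import *
st()"
```

```text
clock: 19.93
eef_pos: [533.7, 137.9, 272.8]
tcp_rot: [3.132, -0.007, 0.107]
contact_force: [-0.1, 6.0, -4.5]
opening: 0.101
t 19.93 [533.7 137.9 272.8] [ 3.132 -0.007  0.107] F [-0.1  6.  -4.5] op 0.101 grasp fix [  2.1 113.3 117.8]
clock: 20.27
eef_pos: [533.5, 142.4, 272.6]
tcp_rot: [3.102, -0.005, 0.117]
contact_force: [2.6, 5.2, -16.5]
opening: 0.096
t 20.27 [533.5 142.4 272.6] [ 3.102 -0.005  0.117] F [  2.6   5.2 -16.5] op 0.096 grasp fix [  2.2 113.1 117.8]
```

```bash
python3 -m creep '[[0,0,0,0,0,0,0.7],[0,0,0,0,0,0,0.7],[0,0,0,0,0,0,0.7],[0.03,0,0,0,0,-20,0.7],[0.005,0,0,0,0,-30,0.6],[0,0,0,0,0,-38,0.6],[0,0,0,0,0,-38,0.6],[0,0,0,0,0,0,0.6]]' 40
python3 -c "
from h import *
st()
rel(fx(0,200,400),1.658,35)
w=cap('wrist','w20')
"
```

```text
clock: 20.93
eef_pos: [531.7, 145.8, 401.0]
tcp_rot: [-3.139, 0.002, 0.118]
contact_force: [1.8, 0.7, 0.3]
opening: 0.398
t 20.93 [531.7 145.8 401. ] [-3.139e+00  2.000e-03  1.180e-01] F [1.8 0.7 0.3] op 0.398 grasp fix [ -0.6 123.1 246. ]
err world [-6.4 76.9 -1. ] tool [  2.7 -77.2   1.2] rotvec [-0.003 -0.    -1.54 ] n 13
[np.float64(-0.0), np.float64(-0.0), np.float64(-0.118), np.float64(0.2), np.float64(-5.9), np.float64(0.1)]
[np.float64(-0.0), np.float64(-0.0), np.float64(-0.118), np.float64(0.9), np.float64(-5.9), np.float64(0.1)]
[np.float64(-0.0), np.float64(-0.0), np.float64(-0.118), np.float64(1.6), np.float64(-5.7), np.float64(0.1)]
[np.float64(-0.0), np.float64(-0.0), np.float64(-0.118), np.float64(2.3), np.float64(-5.5), np.float64(0.1)]
[np.float64(-0.0), np.float64(-0.0), np.float64(-0.118), np.float64(2.9), np.float64(-5.2), np.float64(0.1)]
[np.float64(-0.0), np.float64(-0.0), np.float64(-0.118), np.float64(3.5), np.float64(-4.8), np.float64(0.1)]
[np.float64(-0.0), np.float64(-0.0), np.float64(-0.118), np.float64(4.0), np.float64(-4.4), np.float64(0.1)]
[np.float64(-0.0), np.float64(-0.0), np.float64(-0.118), np.float64(4.5), np.float64(-3.9), np.float64(0.1)]
[np.float64(-0.0), np.float64(-0.0), np.float64(-0.118), np.float64(4.9), np.float64(-3.3), np.float64(0.1)]
[np.float64(-0.0), np.float64(-0.0), np.float64(-0.118), np.float64(5.3), np.float64(-2.7), np.float64(0.1)]
[np.float64(-0.0), np.float64(-0.0), np.float64(-0.118), np.float64(5.6), np.float64(-2.0), np.float64(0.1)]
[np.float64(-0.0), np.float64(-0.0), np.float64(-0.118), np.float64(5.8), np.float64(-1.4), np.float64(0.1)]
[np.float64(-0.0), np.float64(-0.0), np.float64(-0.118), np.float64(5.9), np.float64(-0.7), np.float64(0.1)]
```

View pics/w20.png

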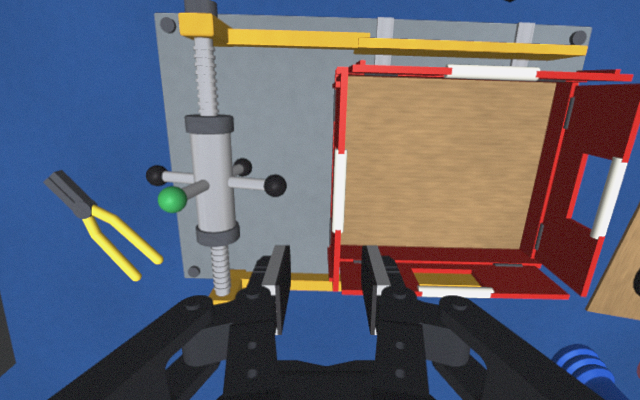

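All four panels are up. In the wrist view the green knob is at (173,199). I'll triangulate it with the top view.

```bash
python3 -c "
from h import *
t=cap('top');crop(t,210,135,380,265,4.5,'t20'); w=cap('wrist')
p,e=tri((t,(105/4.5+210-.4,295/4.5+135-.4)),(w,(173,199))); print(p,e,unfx(p))
ax=fx(0,225,85); print(ax)
for a in (0.1,.2,.3,.4): print(a,proj(w,fx(0,225+58*np.sin(a),85+58*np.cos(a))),proj(t,fx(0,225+58*np.sin(a),85+58*np.cos(a))))
"
```

```text
[521.80142637 255.8574302  144.02692787] [1.4, 1.4] [ -0.62992812 233.29451116 144.02692787]
[523.14968452 247.64902446  85.        ]
0.1 [[175.2448542  196.98382498]] [[234.40533485 200.08532864]]
0.2 [[167.80516352 196.38082882]] [[232.40673743 200.35671581]]
0.3 [[160.95842961 195.54773241]] [[230.50258535 200.65086995]]
0.4 [[154.80729281 194.50239214]] [[228.7143786 200.9643063]]
```

```bash
python3 -m creep '[[0,0,-0.12,0,-6,0,0.6],[0,0,-0.12,1,-6,0,0.6],[0,0,-0.12,1.6,-6,0,0.6],[0,0,-0.12,2.3,-5.5,0,0.6],[0,0,-0.12,3,-5,0,0.6],[0,0,-0.12,3.5,-5,0,0.6],[0,0,-0.12,4,-4.5,0,0.6],[0,0,-0.12,4.5,-4,0,0.6],[0,0,-0.12,5,-3,0,0.6],[0,0,-0.12,5,-3,0,0.6]]' 40
python3 -m creep '[[0,0,-0.12,5,-2,0,0.6],[0,0,-0.12,6,-1,0,0.6],[0,0,-0.09,6,-1,0,0.6],[0,0,0,0,0,0,0.6],[0,0,0,0,0,0,0.6]]' 40
python3 -c "
from h import *
st(); w=cap('wrist','w21')
rel(fx(0,225,400),1.658,35)
"
```

```text
clock: 21.92
eef_pos: [516.8, 207.2, 374.2]
tcp_rot: [-3.104, 0.016, 1.363]
contact_force: [1.1, -0.1, -0.1]
opening: 0.402
clock: 22.33
eef_pos: [510.7, 226.3, 363.6]
tcp_rot: [-3.085, 0.005, 1.713]
contact_force: [0.4, -0.3, -0.4]
opening: 0.4
t 22.33 [510.7 226.3 363.6] [-3.085  0.005  1.713] F [ 0.4 -0.3 -0.4] op 0.400 grasp fix [-23.  203.5 208.8]
err world [12.5 21.5 36.5] tool [ 19.3  13.3 -37.4] rotvec [-0.057  0.007  0.054] n 2
[np.float64(-0.028), np.float64(0.004), np.float64(0.027), np.float64(9.6), np.float64(6.7), np.float64(-18.7)]
[np.float64(-0.028), np.float64(0.004), np.float64(0.027), np.float64(9.9), np.float64(6.9), np.float64(-18.5)]
```

View pics/w21.png

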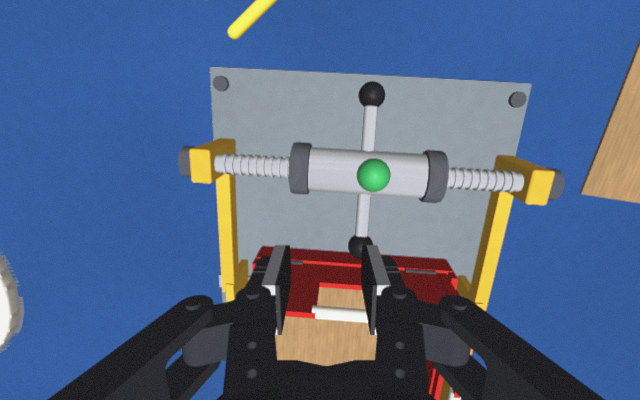

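```bash
python3 -m creep '[[-0.03,0.004,0.03,13,7,0,0.6],[-0.027,0.003,0.025,13,7,6,0.6],[0,0,0,4,1,10,0.6],[0,0,0,0,0,0,0.6],[0,0,0,0,0,0,0.6]]' 40
python3 -c "
from h import *
st(); w=cap('wrist','w22')
for a in (0,.1,.2,.3): print(a,proj(w,fx(0,225+58*np.sin(a),85+58*np.cos(a))))
rel(fx(0,233,297),1.658,35)
"
```

```text
clock: 22.8
eef_pos: [521.3, 256.7, 342.9]
tcp_rot: [-3.138, 0.002, 1.644]
contact_force: [1.0, -0.4, 0.7]
opening: 0.395
t 22.80 [521.3 256.7 342.9] [-3.138e+00  2.000e-03  1.644e+00] F [ 1.  -0.4  0.7] op 0.395 grasp fix [ -1.6 233.8 187.9]
0 [[329.8120579  252.51605696]]
0.1 [[329.69215885 243.08042132]]
0.2 [[329.56352087 233.16856894]]
0.3 [[329.42849463 222.96534726]]
err world [  1.3  -0.8 -45.7] tool [-0.8  1.5 45.7] rotvec [-0.004  0.002 -0.014] n 2
per row [-0.4  0.7 22.8]
```

View pics/w22.png

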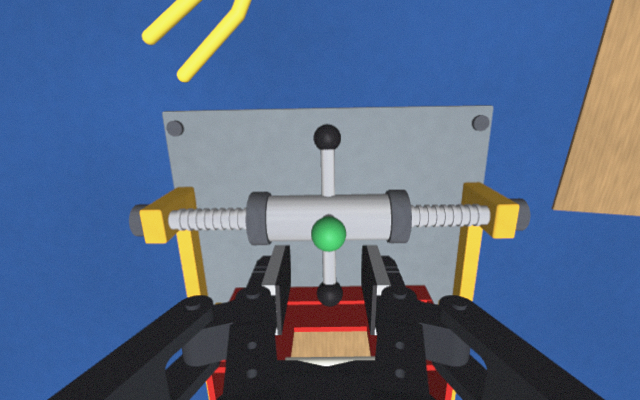

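```bash
python3 -m creep '[[-0.003,0.002,-0.012,2,1,16,0.6],[0,0,0,0,0.5,16,0.6],[0,0,0,0,0,10,0.6],[0,0,0,0,0,3,0.6],[0,0,0,0,0,0,0.6],[0,0,0,0,0,0,1],[0,0,0,0,0,0,1],[0,0,0,0,0,0,1]]' 40
python3 -c "
from h import *
st()"
```

```text
clock: 23.52
eef_pos: [522.5, 255.6, 297.9]
tcp_rot: [-3.139, 0.001, 1.654]
contact_force: [1.7, 0.0, -8.5]
opening: 0.201
t 23.52 [522.5 255.6 297.9] [-3.139e+00  1.000e-03  1.654e+00] F [ 1.7  0.  -8.5] op 0.201 grasp fix [ -0.3 232.8 142.9]
```

```bash
python3 -m creep '[[0,0,0,11,0,3,1],[0,0,0,10.5,0,5,1],[0,0,0,9,0,7,1],[0,0,0,8,0,8.7,1],[0,0,0,0,0,0,1]]' 40
python3 -c "
from h import *
st()
g=unfx(gp())-[0,225,85];print('ang',np.arctan2(g[1],g[2]),np.hypot(g[1],g[2]))"
```

```text
clock: 23.93
eef_pos: [519.0, 294.2, 276.0]
tcp_rot: [-3.139, 0.005, 1.653]
contact_force: [3.3, -3.4, -4.8]
opening: 0.205
t 23.93 [519.  294.2 276. ] [-3.139  0.005  1.653] F [ 3.3 -3.4 -4.8] op 0.205 grasp fix [ -0.4 271.  121. ]
ang 0.9066883114484272 58.451205569242184
```

```bash
cat >> h.py <<'E'
def ang():
    g=unfx(gp())-[0,225,85];print('ang %.3f r %.1f'%(np.arctan2(g[1],g[2]),np.hypot(g[1],g[2])))
E
python3 -m creep '[[0,0,0,6,0,9,1],[0,0,0,4,0,11,1],[0,0,0,2,0,11,1],[0,0,0,0,0,0,1]]' 40
python3 -c "
from h import *
st();ang();w=cap('wrist','w23')"
```

```text
clock: 24.27
eef_pos: [517.7, 307.7, 246.4]
tcp_rot: [-3.14, 0.003, 1.655]
contact_force: [2.5, -3.4, -1.9]
opening: 0.206
t 24.27 [517.7 307.7 246.4] [-3.140e+00  3.000e-03  1.655e+00] F [ 2.5 -3.4 -1.9] op 0.206 grasp fix [ -0.5 284.8  91.4]
ang 1.463 r 60.2
```

View pics/w23.png

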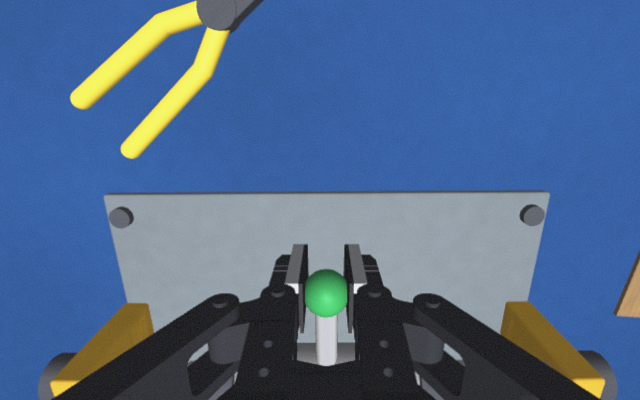

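```bash
python3 -m creep '[[0,0,0,0,0,0,0.6],[0,0,0,0,0,0,0.6],[0,0,0,0,0,-20,0.6],[0,0,0,0,0,-35,0.6],[0,0,0,0,0,-38,0.6],[0,0,0,-20,0,-12,0.6],[0,0,0,-30,0,0,0.6],[0,0,0,-16,0,0,0.6],[0,0,0,0,0,0,0.6],[0,0,0,0,0,0,0.6]]' 40
python3 -c "
from h import *
st(); w=cap('wrist','w24')
for a in (-.2,-.1,0,.1): print(a,proj(w,fx(0,225+58*np.sin(a),85+58*np.cos(a))))
rel(fx(0,219,298),1.658,35)
"
```

```text
clock: 25.15
eef_pos: [524.3, 240.2, 364.0]
tcp_rot: [3.136, -0.001, 1.654]
contact_force: [1.3, 1.1, 0.1]
opening: 0.397
t 25.15 [524.3 240.2 364. ] [ 3.136e+00 -1.000e-03  1.654e+00] F [1.3 1.1 0.1] op 0.397 grasp fix [  1.4 217.7 209. ]
-0.2 [[323.62820047 229.94611995]]
-0.1 [[323.56873146 222.00797112]]
0 [[323.50804483 213.45722274]]
0.1 [[323.44721871 204.43148386]]
err world [ -0.7   1.2 -65.9] tool [ 1.2 -1.  65.9] rotvec [ 0.005 -0.001 -0.003] n 2
per row [ 0.6 -0.5 32.9]
```

View pics/w24.png

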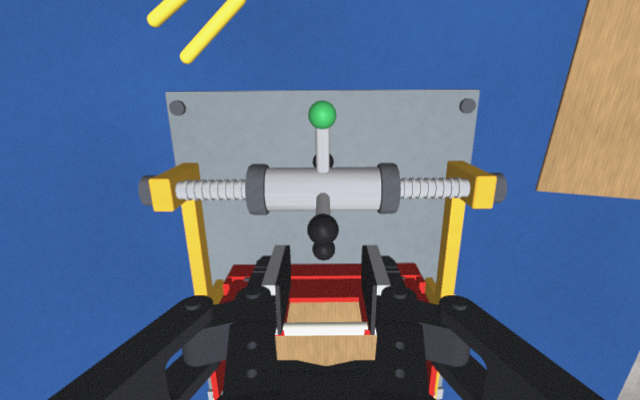

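```bash
python3 -m creep '[[0.004,0,0,-3,-1,20,0.6],[0,0,0,0,0,20,0.6],[0,0,0,0,0,15,0.6],[0,0,0,0,0,8,0.6],[0,0,0,0,0,0,0.6],[0,0,0,0,0,0,0.6]]' 40
python3 -c "
from h import *
st(); w=cap('wrist','w25')
for a in (-.2,-.1,0,.1): print(a,proj(w,fx(0,225+58*np.sin(a),85+58*np.cos(a))))
rel(fx(0,215,298),1.658,35)
"
```

```text
clock: 25.7
eef_pos: [524.0, 241.8, 299.2]
tcp_rot: [3.139, -0.003, 1.657]
contact_force: [0.7, -0.2, 0.6]
opening: 0.399
t 25.70 [524.  241.8 299.2] [ 3.139e+00 -3.000e-03  1.657e+00] F [ 0.7 -0.2  0.6] op 0.399 grasp fix [  0.8 219.7 144.2]
-0.2 [[324.86255547 291.15019029]]
-0.1 [[324.82556501 280.93549075]]
0 [[324.78639474 269.54923041]]
0.1 [[324.74581279 257.18857297]]
err world [-0.  -4.1 -1.4] tool [-4.1 -0.4  1.4] rotvec [ 0.003 -0.003 -0.001] n 1
per row [-4.1 -0.4  1.4]
```

View pics/w25.png

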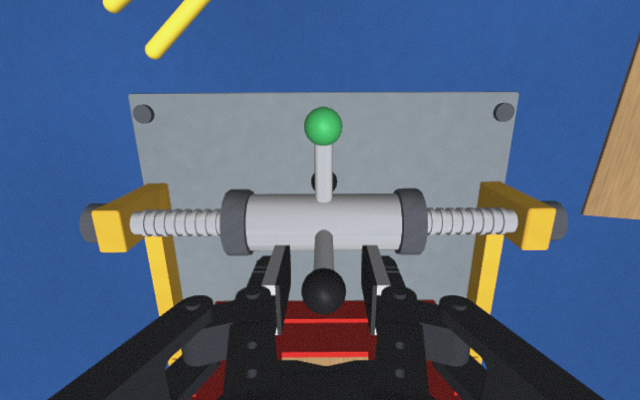

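```bash
python3 -m creep '[[0.003,-0.003,0,-6,0,1,0.6],[0,0,0,0,0,0,0.6],[0,0,0,0,0,0,1],[0,0,0,0,0,0,1],[0,0,0,0,0,0,1],[0,0,0,0,0,0,1]]' 40
python3 -c "
from h import *
st();ang()"
```

```text
clock: 26.25
eef_pos: [524.1, 235.7, 300.5]
tcp_rot: [-3.141, -0.001, 1.656]
contact_force: [2.5, 1.3, -6.0]
opening: 0.203
t 26.25 [524.1 235.7 300.5] [-3.141e+00 -1.000e-03  1.656e+00] F [ 2.5  1.3 -6. ] op 0.203 grasp fix [-2.000e-01  2.132e+02  1.455e+02]
ang -0.192 r 61.7
```

```bash
python3 -m creep '[[0,0,0,13,0,0,1],[0,0,0,13,0,3,1],[0,0,0,12,0,5,1],[0,0,0,10,0,7,1],[0,0,0,0,0,0,1]]' 40
python3 -c "
from h import *
st();ang()"
```

```text
clock: 26.67
eef_pos: [519.9, 282.5, 288.9]
tcp_rot: [-3.141, 0.004, 1.656]
contact_force: [5.0, -4.0, -9.0]
opening: 0.204
t 26.67 [519.9 282.5 288.9] [-3.141  0.004  1.656] F [ 5. -4. -9.] op 0.204 grasp fix [ -0.4 259.3 133.9]
ang 0.612 r 59.7
```

```bash
python3 -m creep '[[0,0,0,9,0,8,1],[0,0,0,7,0,9,1],[0,0,0,5,0,10.5,1],[0,0,0,3,0,11,1],[0,0,0,0.5,0,6,1],[0,0,0,0,0,0,1]]' 40
python3 -c "
from h import *
st();ang()"
```

```text
clock: 27.17
eef_pos: [517.6, 307.6, 248.3]
tcp_rot: [-3.141, 0.004, 1.656]
contact_force: [0.8, -5.1, -1.9]
opening: 0.209
t 27.17 [517.6 307.6 248.3] [-3.141  0.004  1.656] F [ 0.8 -5.1 -1.9] op 0.209 grasp fix [ -0.4 284.6  93.3]
ang 1.432 r 60.2
```

```bash
python3 -m creep '[[0,0,0,0,0,8,1],[0,0,0,0,0,4,1],[0,0,0,0,0,0,1],[0,0,0,0,0,0,0.6],[0,0,0,0,0,0,0.6],[0,0,0,0,0,-20,0.6],[0,0,0,0,0,-35,0.6],[0,0,0,0,0,-38,0.6],[0,0,0,-20,0,-14,0.6],[0,0,0,-30,0,0,0.6]]' 40
python3 -m creep '[[0,0,0,-18,0,0,0.6],[0,0,0,0,0,0,0.6],[0,0,0,0,0,0,0.6]]' 40
python3 -c "
from h import *
st(); w=cap('wrist','w26')
for a in (-.2,-.1,0,.1): print(a,proj(w,fx(0,225+58*np.sin(a),85+58*np.cos(a))))
rel(fx(0,216,300),1.658,35)
"
```

```text
clock: 28.0
eef_pos: [523.1, 259.6, 350.1]
tcp_rot: [3.14, 0.002, 1.658]
contact_force: [1.6, 0.5, -0.4]
opening: 0.402
clock: 28.25
eef_pos: [525.9, 237.5, 354.3]
tcp_rot: [3.133, 0.001, 1.655]
contact_force: [0.6, -0.4, 0.6]
opening: 0.4
t 28.25 [525.9 237.5 354.3] [3.133e+00 1.000e-03 1.655e+00] F [ 0.6 -0.4  0.6] op 0.400 grasp fix [  3.1 214.5 199.3]
-0.2 [[320.55030338 231.38482564]]
-0.1 [[320.45994293 223.05791823]]
0 [[320.37366601 214.07123868]]
0.1 [[320.2932352 204.5717183]]
err world [ -1.9   1.  -54.1] tool [ 1.2 -2.2 54.1] rotvec [ 0.008  0.001 -0.002] n 2
per row [ 0.6 -1.1 27. ]
```

View pics/w26.png

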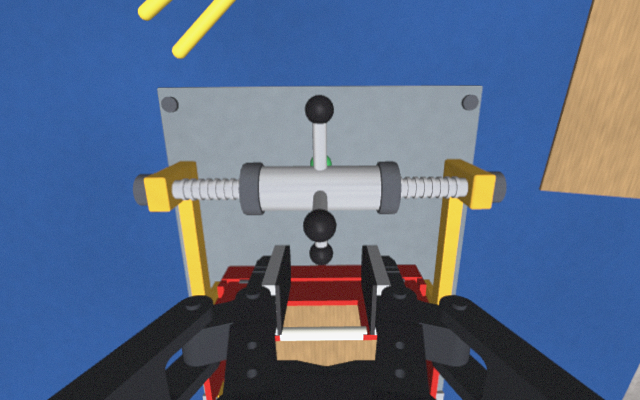

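```bash
python3 -m creep '[[0.006,0,0,2,-3,20,0.6],[0,0,0,0,-1,18,0.6],[0,0,0,0,0,14,0.6],[0,0,0,0,0,3,0.6],[0,0,0,0,0,0,0.6],[0,0,0,0,0,0,1],[0,0,0,0,0,0,1],[0,0,0,0,0,0,1],[0,0,0,0,0,0,1]]' 40
python3 -c "
from h import *
st();ang()"
```

```text
clock: 29.05
eef_pos: [522.6, 244.3, 297.8]
tcp_rot: [3.138, -0.0, 1.658]
contact_force: [1.9, -1.5, -6.8]
opening: 0.2
t 29.05 [522.6 244.3 297.8] [ 3.138 -0.     1.658] F [ 1.9 -1.5 -6.8] op 0.200 grasp fix [-2.000e-01  2.217e+02  1.428e+02]
ang -0.056 r 57.9
```

```bash
python3 -m creep '[[0,0,0,13,0,1,1],[0,0,0,13,0,3,1],[0,0,0,11,0,5,1],[0,0,0,9.5,0,7.5,1],[0,0,0,0,0,0,1]]' 40
python3 -c "
from h import *
st();ang()"
```

```text
clock: 29.47
eef_pos: [518.4, 290.0, 284.5]
tcp_rot: [3.138, 0.004, 1.657]
contact_force: [3.5, -4.9, -9.9]
opening: 0.199
t 29.47 [518.4 290.  284.5] [3.138 0.004 1.657] F [ 3.5 -4.9 -9.9] op 0.199 grasp fix [ -0.4 267.  129.5]
ang 0.756 r 61.2
```

```bash
python3 -m creep '[[0,0,0,6,0,10,1],[0,0,0,5.5,0,10,1],[0,0,0,3.5,0,11,1],[0,0,0,1,0,9,1],[0,0,0,0,0,7,1],[0,0,0,0,0,0,1]]' 40
python3 -c "
from h import *
st();ang()"
```

```text
clock: 29.97
eef_pos: [517.3, 318.6, 249.1]
tcp_rot: [3.128, -0.024, 1.651]
contact_force: [0.2, -1.8, 0.2]
opening: -0.002
t 29.97 [517.3 318.6 249.1] [ 3.128 -0.024  1.651] F [ 0.2 -1.8  0.2] op -0.002 grasp fix [  2.5 299.9  94.2]
ang 1.449 r 75.4
```

The opening reads -0.002, so the knob slipped out of the grip. I'll open, rise and look.

```bash
python3 -m creep '[[0,0,0,0,0,-35,1],[0,0,0,0,0,-38,0.6],[0,0,0,-20,0,-28,0.6],[0,0.02,0,-30,0,0,0.6],[0,0,0,-10,0,0,0.6],[0,0,0,0,0,0,0.6],[0,0,0,0,0,0,0.6]]' 40
python3 -c "
from h import *
st(); w=cap('wrist','w27')
for a in (-.2,0,.2,.4,.6,.8,1,1.2,1.4): print(a,proj(w,fx(0,225+58*np.sin(a),85+58*np.cos(a)))[0].round(1))
"
```

```text
clock: 30.55
eef_pos: [521.7, 252.9, 356.6]
tcp_rot: [3.125, -0.043, 1.652]
contact_force: [-0.4, 0.5, -0.3]
opening: 0.4
t 30.55 [521.7 252.9 356.6] [ 3.125 -0.043  1.652] F [-0.4  0.5 -0.3] op 0.400 grasp fix [  1.6 236.9 201.7]
-0.2 [322.5 267.1]
0 [322.3 251. ]
0.2 [322.1 232.8]
0.4 [321.9 213.8]
0.6 [321.6 195.4]
0.8 [321.4 178.9]
1 [321.2 165.3]
1.2 [321.1 155.2]
1.4 [321.  148.7]
```

View pics/w27.png

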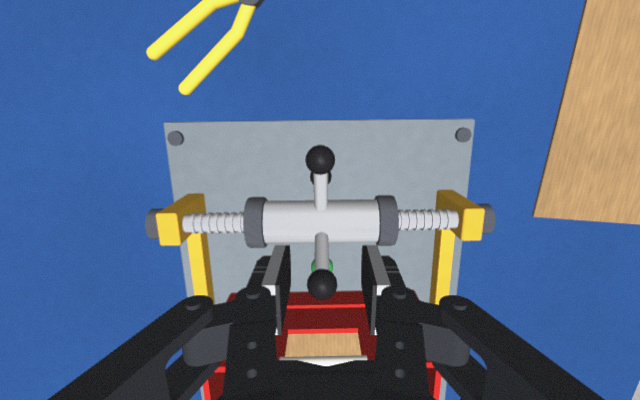

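```bash
python3 -c "
from h import *
rel(fx(0,199,340),1.658,45)"
```

```text
err world [  3.7 -31.4 -16.4] tool [-32.3   0.9  15.1] rotvec [ 0.017 -0.042 -0.006] n 1
[np.float64(0.017), np.float64(-0.042), np.float64(-0.006), np.float64(-32.3), np.float64(0.9), np.float64(15.1)]
```

```bash
python3 -m creep '[[0.008,-0.021,-0.003,-16,0.5,8,0.6],[0.008,-0.021,-0.003,-16,0.5,7,0.6],[0,0,0,0,0,0,0.6],[0,0,0,0,0,0,0.6]]' 40
python3 -c "
from h import *
st(); w=cap('wrist','w28')
for a in (-.6,-.5,-.4,-.3): print(a,proj(w,fx(0,225+58*np.sin(a),85+58*np.cos(a)))[0].round(1))
rel(fx(0,199,292),1.658,45)"
```

```text
clock: 30.93
eef_pos: [525.2, 221.1, 336.7]
tcp_rot: [-3.137, 0.005, 1.66]
contact_force: [0.8, -0.0, -0.6]
opening: 0.398
t 30.93 [525.2 221.1 336.7] [-3.137  0.005  1.66 ] F [ 0.8 -0.  -0.6] op 0.398 grasp fix [ -1.  197.6 181.7]
-0.6 [328.6 243.8]
-0.5 [328.6 238.2]
-0.4 [328.7 231.5]
-0.3 [328.7 223.8]
err world [  0.4   0.6 -44.5] tool [ 0.8  0.6 44.5] rotvec [-0.005  0.005  0.002] n 1
per row [ 0.8  0.6 44.5]
```

View pics/w28.png

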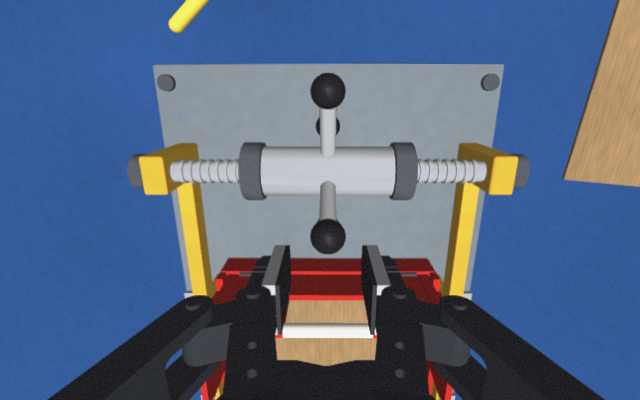

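```bash
python3 -m creep '[[-0.004,0.004,0,1,0.6,16,0.6],[0,0,0,0,0,16,0.6],[0,0,0,0,0,11,0.6],[0,0,0,0,0,2,0.6],[0,0,0,0,0,0,0.6],[0,0,0,0,0,0,1],[0,0,0,0,0,0,1],[0,0,0,0,0,0,1],[0,0,0,0,0,0,1]]' 50
python3 -c "
from h import *
st();ang()"
```

```text
clock: 31.73
eef_pos: [525.5, 223.8, 289.6]
tcp_rot: [-3.139, 0.001, 1.661]
contact_force: [1.1, 1.6, -7.1]
opening: 0.2
t 31.73 [525.5 223.8 289.6] [-3.139e+00  1.000e-03  1.661e+00] F [ 1.1  1.6 -7.1] op 0.200 grasp fix [-1.000e-01  2.009e+02  1.346e+02]
ang -0.452 r 55.1
```

```bash
python3 -m creep '[[0,0,0,12,0,-5,1],[0,0,0,12.5,0,-2,1],[0,0,0,12.5,0,1,1],[0,0,0,11,0,3,1],[0,0,0,0,0,0,1]]' 50
python3 -c "
from h import *
st();ang()"
```

```text
clock: 32.15
eef_pos: [521.2, 270.9, 293.2]
tcp_rot: [-3.139, 0.008, 1.661]
contact_force: [3.2, -2.7, -10.8]
opening: 0.2
t 32.15 [521.2 270.9 293.2] [-3.139  0.008  1.661] F [  3.2  -2.7 -10.8] op 0.200 grasp fix [ -0.4 247.2 138.2]
ang 0.395 r 57.6
```

```bash
python3 -m creep '[[0,0,0,10,0,5,1],[0,0,0,9,0,6,1],[0,0,0,7,0,7,1],[0,0,0,6,0,7,1],[0,0,0,0,0,0,1]]' 50
python3 -c "
from h import *
st();ang();w=cap('wrist','w29')"
```

```text
clock: 32.57
eef_pos: [518.4, 306.8, 272.1]
tcp_rot: [3.14, 0.002, 1.661]
contact_force: [-0.1, -0.4, 0.5]
opening: 0.002
t 32.57 [518.4 306.8 272.1] [3.140e+00 2.000e-03 1.661e+00] F [-0.1 -0.4  0.5] op 0.002 grasp fix [  0.7 284.1 117.1]
ang 1.073 r 67.2
```

View pics/w29.png

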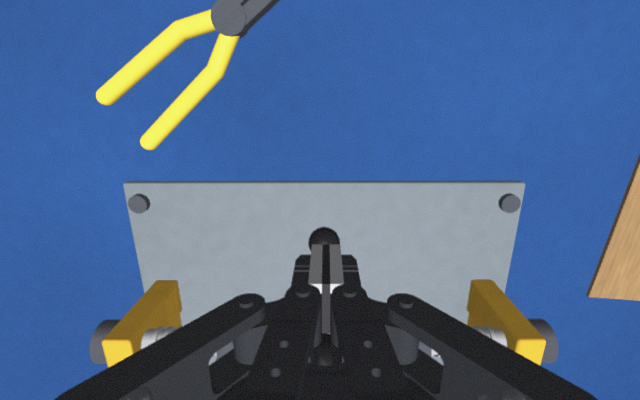

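```bash
python3 -m creep '[[0,0,0,0,0,-35,1],[0,0,0,0,0,-38,0.6],[0,0,0,-15,0,-15,0.6],[0,0,0,-30,0,0,0.6],[0,0,0,-20,0,0,0.6],[0,0,0,0,0,0,0.6],[0,0,0,0,0,0,0.6]]' 40
python3 -c "
from h import *
st(); w=cap('wrist','w30'); t=cap('top');crop(t,210,135,380,265,4.5,'t30')
for a in (-.8,-.6,0,.2,.4,.6,.8,1): print(a,proj(w,fx(0,225+58*np.sin(a),85+58*np.cos(a)))[0].round(1))
"
```

```text
clock: 33.2
eef_pos: [525.7, 238.5, 367.0]
tcp_rot: [3.136, 0.002, 1.662]
contact_force: [-0.6, -0.1, 0.8]
opening: 0.4
t 33.20 [525.7 238.5 367. ] [3.136e+00 2.000e-03 1.662e+00] F [-0.6 -0.1  0.8] op 0.400 grasp fix [  2.6 215.4 212. ]
-0.8 [321.8 254.8]
-0.6 [321.8 248.3]
0 [321.7 208.1]
0.2 [321.7 189.8]
0.4 [321.7 171.1]
0.6 [321.7 153.2]
0.8 [321.8 137.3]
1 [321.9 124.6]
```

View pics/w30.png

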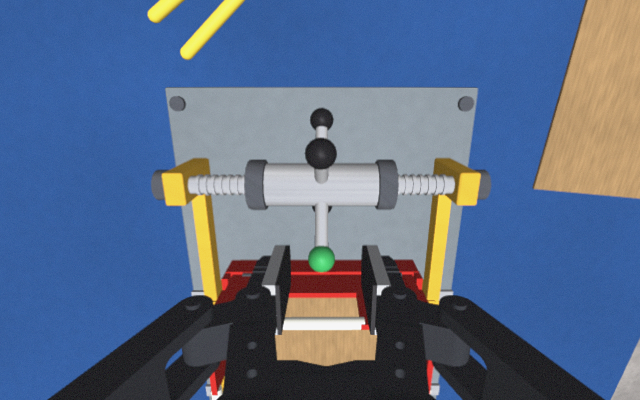

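View pics/t30.png

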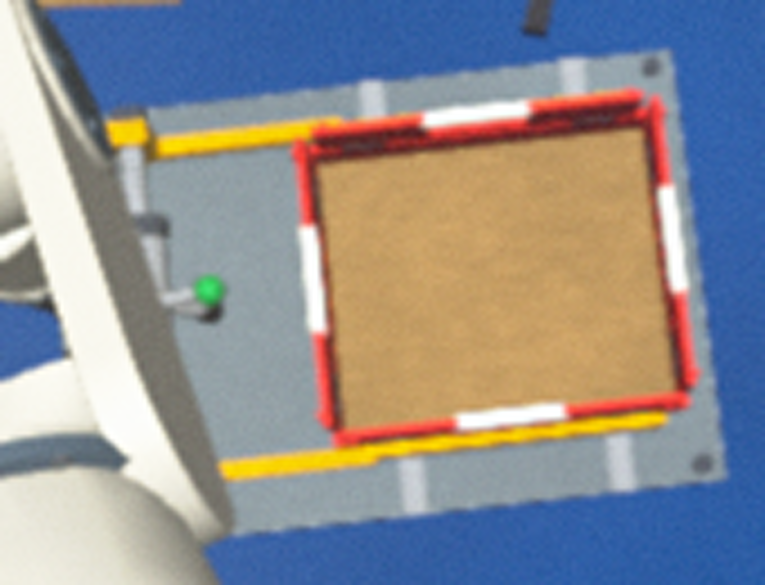

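```bash
python3 -c "
from h import *
rel(fx(0,257,340),1.658,45)"
python3 -m creep '[[0.005,0,0,20,-3,-2,0.6],[0,0,0,20,0,10,0.6],[0,0,0,3,0,13,0.6],[0,0,0,0,0,0,0.6],[0,0,0,0,0,0,0.6]]' 40
python3 -c "
from h import *
st(); w=cap('wrist','w31')
for a in (.4,.5,.6,.7,.8,.9): print(a,proj(w,fx(0,225+58*np.sin(a),85+58*np.cos(a)))[0].round(1))
rel(fx(0,257,286),1.658,45)"
```

```text
err world [ -5.2  40.2 -26.6] tool [40.6 -1.6 26.5] rotvec [0.005 0.002 0.005] n 2
per row [20.3 -0.8 13.2]
clock: 33.72
eef_pos: [517.9, 285.7, 343.2]
tcp_rot: [-3.14, 0.002, 1.665]
contact_force: [0.8, -0.1, -0.4]
opening: 0.399
t 33.72 [517.9 285.7 343.2] [-3.140e+00  2.000e-03  1.665e+00] F [ 0.8 -0.1 -0.4] op 0.399 grasp fix [ -2.1 262.9 188.2]
0.4 [329.9 258.6]
0.5 [330.  248.7]
0.6 [330. 239.]
0.7 [330.  229.6]
0.8 [330.  220.6]
0.9 [330.  212.3]
err world [  2.6  -5.8 -57. ] tool [-5.9  2.1 57. ] rotvec [-0.002  0.003  0.007] n 2
per row [-2.9  1.1 28.5]
```

View pics/w31.png

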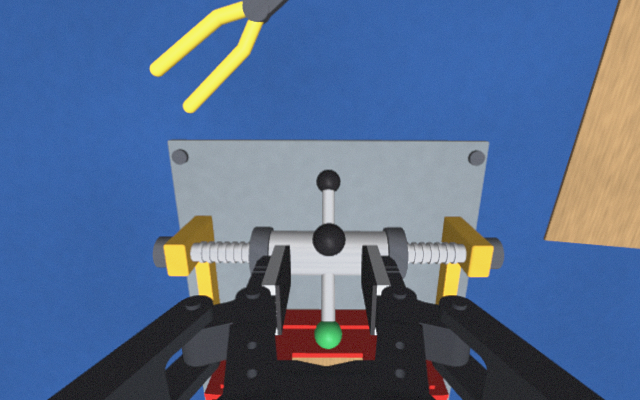

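```bash
python3 -m creep '[[0,0.002,0.006,-4,2,18,0.6],[0,0,0,-1,0,18,0.6],[0,0,0,0,0,14,0.6],[0,0,0,0,0,5,0.6],[0,0,0,0,0,0,0.6],[0,0,0,0,0,0,0.6]]' 80
python3 -c "
from h import *
st();ang();rel(fx(0,257,286),1.658,45)"
```

```text
clock: 34.27
eef_pos: [521.4, 278.3, 288.1]
tcp_rot: [-3.141, 0.001, 1.658]
contact_force: [1.4, 0.1, 0.2]
opening: 0.403
t 34.27 [521.4 278.3 288.1] [-3.141e+00  1.000e-03  1.658e+00] F [1.4 0.1 0.2] op 0.403 grasp fix [  0.8 255.6 133.1]
ang 0.566 r 57.0
err world [-1.   1.2 -2.1] tool [ 1.3 -0.9  2.1] rotvec [-0.001  0.001 -0.   ] n 1
per row [ 1.3 -0.9  2.1]
```

```bash
python3 -m creep '[[0,0,0,1.5,-1,2,0.6],[0,0,0,0,0,0,1],[0,0,0,0,0,0,1],[0,0,0,0,0,0,1],[0,0,0,0,0,0,1],[0,0,0,7,0,5,1],[0,0,0,6,0,6,1],[0,0,0,0,0,0,1]]' 90
python3 -c "
from h import *
st();ang()"
```

```text
clock: 34.93
eef_pos: [519.0, 291.5, 278.6]
tcp_rot: [3.141, 0.004, 1.658]
contact_force: [-0.4, -2.6, -0.3]
opening: 0.186
t 34.93 [519.  291.5 278.6] [3.141 0.004 1.658] F [-0.4 -2.6 -0.3] op 0.186 grasp fix [ -0.3 268.5 123.6]
ang 0.844 r 58.2
```

```bash
python3 -m creep '[[0,0,0,5,0,6,1],[0,0,0,4,0,6,1],[0,0,0,0,0,0,1]]' 90
python3 -c "
from h import *
st();ang()"
```

```text
clock: 35.18
eef_pos: [518.1, 300.7, 272.5]
tcp_rot: [3.141, 0.005, 1.66]
contact_force: [-2.6, 3.6, -7.1]
opening: 0.162
t 35.18 [518.1 300.7 272.5] [3.141 0.005 1.66 ] F [-2.6  3.6 -7.1] op 0.162 grasp fix [ -0.4 277.5 117.5]
ang 1.017 r 61.7
```

```bash
python3 -m creep '[[0,0,0,0,0,0,0.6],[0,0,0,0,0,0,0.6],[0,0,0,0,0,-20,0.6],[0,0,0,0,0,-32,0.6],[0,0,0,-8,0,-15,0.6],[0,0,0,0,0,0,0.6],[0,0,0,0,0,0,0.6]]' 40
python3 -c "
from h import *
st(); w=cap('wrist','w32')
for a in (.6,.7,.8,.9,1,1.1,-.8,-.7,-.6): print(a,proj(w,fx(0,225+58*np.sin(a),85+58*np.cos(a)))[0].round(1))
"
```

```text
clock: 35.77
eef_pos: [519.8, 293.8, 342.9]
tcp_rot: [3.138, 0.003, 1.66]
contact_force: [-1.1, -0.5, -0.3]
opening: 0.398
t 35.77 [519.8 293.8 342.9] [3.138e+00 3.000e-03 1.660e+00] F [-1.1 -0.5 -0.3] op 0.398 grasp fix [  1.3 270.8 187.9]
0.6 [324.  251.1]
0.7 [324.  241.6]
0.8 [324.  232.6]
0.9 [324.  224.2]
1 [324.  216.5]
1.1 [324.  209.6]
-0.8 [324.  342.3]
-0.7 [324.  341.4]
-0.6 [324.  339.5]
```

View pics/w32.png

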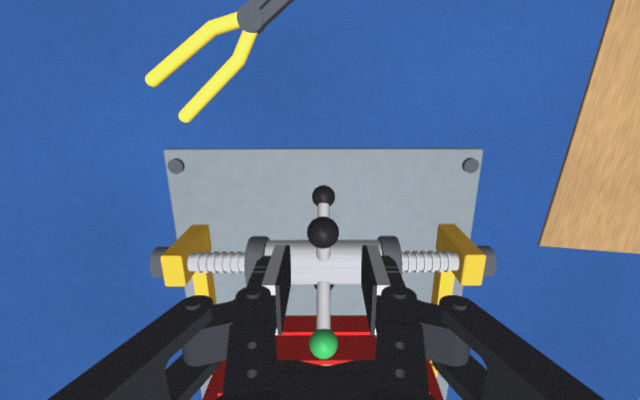

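The upper knob at (323,233) reads about 0.80, so the turnbuckle is near 5.51 and about 0.09 short of its stop. I'll press the knob on to its stop with closed fingertips.

```bash
python3 -m creep '[[0,0,0,1,-1,12,1],[0,0,0,0,0,10,1],[0,0,0,0,0,8,1],[0,0,0,0,0,0,1],[0,0,0,0,0,0,1]]' 60
python3 -c "
from h import *
st();ang()"
```

```text
clock: 36.23
eef_pos: [518.4, 296.0, 305.8]
tcp_rot: [3.139, 0.002, 1.66]
contact_force: [-1.3, 6.6, 11.4]
opening: -0.004
t 36.23 [518.4 296.  305.8] [3.139e+00 2.000e-03 1.660e+00] F [-1.3  6.6 11.4] op -0.004 grasp fix [-2.000e-01  2.733e+02  1.508e+02]
ang 0.633 r 81.6
```

```bash
python3 -m creep '[[0,0,0,0,0,4,1],[0,0,0,0,0,4,1]]' 60
python3 -c "
from h import *
st()"
python3 -m creep '[[0,0,0,0,0,5,1],[0,0,0,0,0,5,1]]' 60
python3 -c "
from h import *
st()"
```

```text
clock: 36.4
eef_pos: [519.2, 297.0, 303.2]
tcp_rot: [3.139, 0.001, 1.66]
contact_force: [-21.9, -16.6, 77.2]
opening: -0.0
t 36.40 [519.2 297.  303.2] [3.139e+00 1.000e-03 1.660e+00] F [-21.9 -16.6  77.2] op -0.000 grasp fix [  0.8 274.3 148.2]
clock: 36.57
eef_pos: [519.2, 297.0, 303.4]
tcp_rot: [3.139, 0.002, 1.661]
contact_force: [-19.6, -11.0, 61.7]
opening: 0.001
t 36.57 [519.2 297.  303.4] [3.139e+00 2.000e-03 1.661e+00] F [-19.6 -11.   61.7] op 0.001 grasp fix [  0.8 274.2 148.4]
```

The press reached 60–77 N with no more movement, so it's at the stop. I'll retreat and check the cheeks.

```bash
python3 -m creep '[[0,0,0,0,0,-20,1],[0,0,0,0,0,-36,0.6],[0,0,0,0,0,-36,0.3],[0,0,0,-40,0,-10,0.3],[0,0,0,-40,0,0,0.3],[0,0,0,-40,0,0,0.3],[0,0,0,0,0,0,0.3],[0,0,0,0,0,0,0.3]]' 40
python3 -c "
from h import *
st(); w=cap('wrist','w33');s=cap('side');crop(s,230,110,410,280,4,'s33'); t=cap('top');crop(t,210,135,380,265,4.5,'t33');
for a in (.7,.8,.9,1): print(a,proj(w,fx(0,225+58*np.sin(a),85+58*np.cos(a)))[0].round(1))"
```

```text
clock: 37.23
eef_pos: [528.7, 174.7, 407.1]
tcp_rot: [-3.138, 0.006, 1.666]
contact_force: [-0.3, 0.6, -0.5]
opening: 0.7
t 37.23 [528.7 174.7 407.1] [-3.138  0.006  1.666] F [-0.3  0.6 -0.5] op 0.700 grasp fix [ -1.3 150.9 252.1]
0.7 [329.9  41.9]
0.8 [329.9  36. ]
0.9 [329.9  31.1]
1 [329.9  27.1]
```

View pics/w33.png

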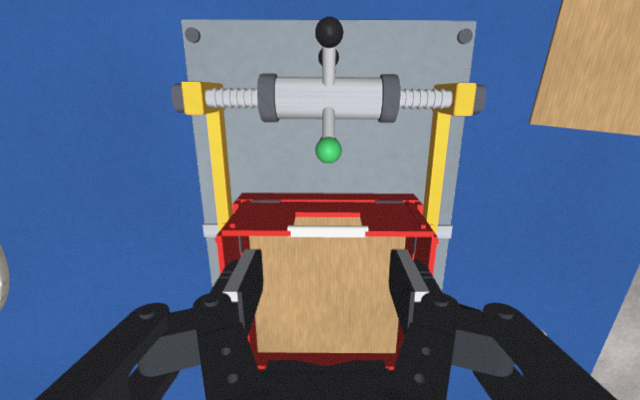

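View pics/s33.png

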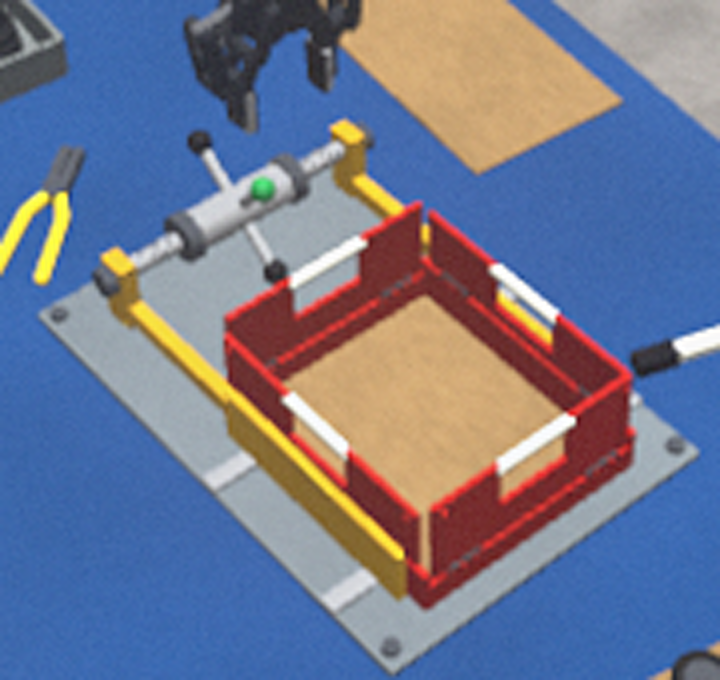

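The knob at y≈32 reads 0.88 and the turnbuckle is at its stop, with all panels upright. Next are the boots.

```bash
python3 -c "
from h import *
t=cap('top');crop(t,380,125,500,295,3.4,'t34');s=cap('side');crop(s,320,250,500,390,4,'s34')
for p in ((163,233),(299,239),(179,352),(290,362)): print(atz(t,(p[0]/3.4+380-.4,p[1]/3.4+125-.4),89).round(1))
"
```

```text
[ 537.4 -290.    89. ]
[ 529.6 -405.4   89. ]
[ 436.7 -297.4   89. ]
[ 426.  -390.2   89. ]
```

View pics/t34.png

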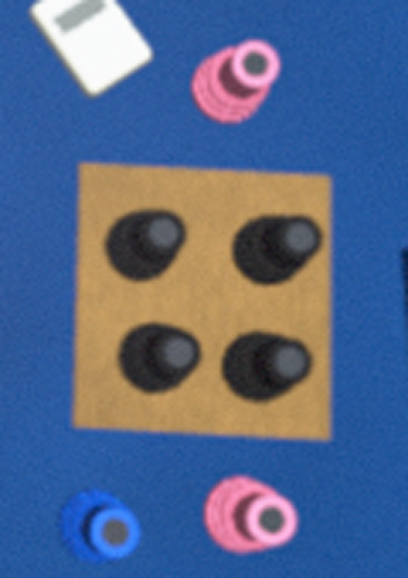

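View pics/s34.png

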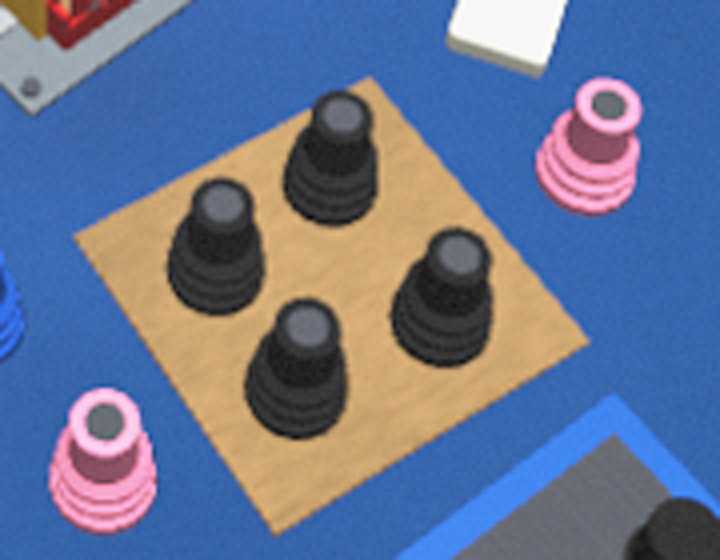

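Four black boots stand on the sheet, in side-crop pixels A (341,115), B (459,258), C (222,203) and D (308,325). They haven't moved. The pink and blue look-alikes stand off the sheet, and the other black boots are in the racks.

```bash
python3 -c "
from h import *
t=cap('top');s=cap('side')
for n,p,q in (('A',(163,233),(341,115)),('B',(299,239),(459,258)),('C',(179,352),(222,203)),('D',(290,362),(308,325))):
  x,e=tri((t,(p[0]/3.4+380-.4,p[1]/3.4+125-.4)),(s,(q[0]/4+320-.4,q[1]/4+250-.4))); print(n,x.round(1),e)
rel([537,-290,340],1.658)
"
python3 -m creep '[[0,0,0,-39,-1,4,0.3],[0,0,0,-39,-1,4,0.3],[0,0,0,-39,-1,4,0.3],[0,0,0,-39,-1,4,0.3],[0,0,0,-39,-1,4,0.3],[0,0,0,-39,-1,4,0.3],[0,0,0,-39,-1,4,0.3],[0,0,0,-39,-1,4,0.3]]' 50
python3 -c "
from h import *
st();rel([537,-290,340],1.658)"
```

```text
A [ 536.5 -289.    91.4] [0.6, 0.6]
B [ 529.6 -405.5   88.7] [0.1, 0.1]
C [ 435.7 -296.    92.6] [0.8, 0.8]
D [ 425.7 -388.6   93.3] [0.2, 0.2]
err world [   8.4 -467.1  -67.4] tool [-465.2  -37.4   70.3] rotvec [-0.003  0.006  0.011] n 12
per row [-38.8  -3.1   5.9]
clock: 38.25
eef_pos: [555.6, -133.0, 375.7]
tcp_rot: [3.141, 0.003, 1.691]
contact_force: [0.9, 0.4, -0.1]
opening: 0.698
t 38.25 [ 555.6 -133.   375.7] [3.141e+00 3.000e-03 1.691e+00] F [ 0.9  0.4 -0.1] op 0.698 grasp fix [  -0.5 -157.4  220.7]
err world [ -18.6 -157.   -35.7] tool [-153.6  -37.3   36.1] rotvec [0.001 0.003 0.033] n 5
[np.float64(0.0), np.float64(0.001), np.float64(0.007), np.float64(-30.7), np.float64(-7.5), np.float64(7.2)]
[np.float64(0.0), np.float64(0.001), np.float64(0.007), np.float64(-30.8), np.float64(-7.3), np.float64(7.2)]
[np.float64(0.0), np.float64(0.001), np.float64(0.007), np.float64(-30.8), np.float64(-7.1), np.float64(7.2)]
[np.float64(0.0), np.float64(0.001), np.float64(0.007), np.float64(-30.9), np.float64(-6.9), np.float64(7.2)]
[np.float64(0.0), np.float64(0.001), np.float64(0.007), np.float64(-30.9), np.float64(-6.7), np.float64(7.2)]
```

```bash
python3 -m creep '[[0,0,0.007,-31,-7.5,7,0.3],[0,0,0.007,-31,-7,7,0.3],[0,0,0.007,-31,-7,7,0.3],[0,0,0.007,-31,-7,7,0.3],[0,0,0.005,-26,-6,7,0.3],[0,0,0,0,0,0,0.3],[0,0,0,0,0,0,0.3]]' 50
python3 -c "
from h import *
st();rel([537,-290,260],1.658);w=cap('wrist','w35');print([proj(w,p)[0].round() for p in ([537,-289.5,89],[529.6,-405.5,89],[436,-297,89],[425.7,-389,89])])"
```

```text
clock: 38.83
eef_pos: [538.8, -297.2, 337.7]
tcp_rot: [3.139, 0.004, 1.657]
contact_force: [0.1, 0.1, 0.8]
opening: 0.701
t 38.83 [ 538.8 -297.2  337.7] [3.139 0.004 1.657] F [0.1 0.1 0.8] op 0.701 grasp fix [ -31.4 -319.8  182.7]
err world [ -1.8   7.2 -77.7] tool [ 7.7 -1.3 77.6] rotvec [ 0.002  0.004 -0.001] n 2
per row [ 3.8 -0.7 38.8]
[array([324., 198.]), array([303., 333.]), array([179., 196.]), array([172., 307.])]
```

View pics/w35.png

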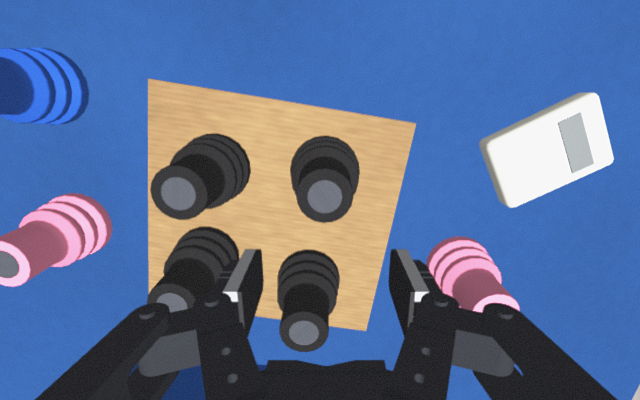

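```bash
python3 -m creep '[[0.001,0.003,0,4,-1,30,0.3],[0,0,0,4,-0.5,30,0.3],[0,0,0,0,0,20,0.3],[0,0,0,0,0,6,0.3],[0,0,0,0,0,0,0.3],[0,0,0,0,0,0,0.3]]' 50
python3 -c "
from h import *
st();rel([537,-290,225],1.658);w=cap('wrist','w36');print(proj(w,[537,-289.5,89]))"
```

```text
clock: 39.38
eef_pos: [540.7, -282.7, 252.3]
tcp_rot: [3.136, 0.003, 1.665]
contact_force: [-0.3, 0.3, 0.3]
opening: 0.701
t 39.38 [ 540.7 -282.7  252.3] [3.136e+00 3.000e-03 1.665e+00] F [-0.3  0.3  0.3] op 0.701 grasp fix [ -27.7 -305.3   97.3]
err world [ -3.7  -7.3 -27.3] tool [-6.9 -4.6 27.3] rotvec [0.006 0.003 0.007] n 1
per row [-6.9 -4.6 27.3]
[[315.20654531 283.47180538]]
```

View pics/w36.png

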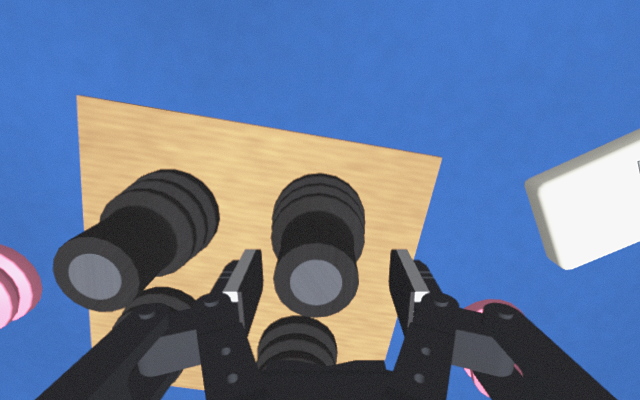

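```bash
python3 -m creep '[[0.005,0,0.005,-7,-4,6,0.3],[0,0,0,0,0,12,0.3],[0,0,0,0,0,8,0.3],[0,0,0,0,0,0,0.3],[0,0,0,0,0,0,1],[0,0,0,0,0,0,1],[0,0,0,0,0,0,1],[0,0,0,0,0,0,1]]' 50
python3 -c "
from h import *
st();rel([537,-290,225],1.658)"
```

```text
clock: 40.1
eef_pos: [538.9, -291.9, 228.5]
tcp_rot: [3.135, 0.007, 1.659]
contact_force: [-0.6, -0.7, -0.7]
opening: 0.453
t 40.10 [ 538.9 -291.9  228.5] [3.135 0.007 1.659] F [-0.6 -0.7 -0.7] op 0.453 grasp fix [ -30.2 -314.9   73.5]
err world [-1.9  1.9 -3.5] tool [ 2.  -1.7  3.5] rotvec [0.006 0.007 0.001] n 1
per row [ 2.  -1.7  3.5]
```

```bash
python3 -m creep '[[0,0,0,0,0,-20,1],[0,0,0,0,0,-32,1],[0,0,0,0,0,-35,1],[0,0,0,0,0,-35,1],[0,0,0,0,0,-25,1],[0,0,0,0,0,0,1]]' 50
python3 -c "
from h import *
st();rel(fx(42,50,365),1.658);
for p in ((42,50),(-42,50),(42,-50),(-42,-50)): print(p,fx(*p,0).round(1))"
```

```text
clock: 40.6
eef_pos: [537.0, -290.3, 379.5]
tcp_rot: [3.141, 0.003, 1.659]
contact_force: [1.4, -0.6, -1.7]
opening: 0.457
t 40.60 [ 537.  -290.3  379.5] [3.141e+00 3.000e-03 1.659e+00] F [ 1.4 -0.6 -1.7] op 0.457 grasp fix [ -32.8 -312.7  224.5]
err world [ 43.2 367.3 -14.5] tool [362.1  75.4  13.3] rotvec [0.001 0.003 0.001] n 10
per row [36.2  7.5  1.3]
(42, 50) [580.2  77.    0. ]
(-42, 50) [496.5  69.7   0. ]
(42, -50) [588.9 -22.7   0. ]
(-42, -50) [505.2 -30.    0. ]
```

```bash
python3 -m creep '[[0,0,0,25,5,0,1],[0,0,0,36,7.5,0,1],[0,0,0,36,7.5,0,1],[0,0,0,36,7.5,0,1],[0,0,0,36,7.5,0,1],[0,0,0,36,7.5,0,1],[0,0,0,36,7.5,0,1],[0,0,0,36,7.5,0,1],[0,0,0,36,7.5,0,1],[0,0,0,0,0,0,1]]' 50
python3 -c "
from h import *
st();rel(fx(42,50,300),1.658)"
```

```text
clock: 41.43
eef_pos: [574.2, 38.4, 376.1]
tcp_rot: [3.136, 0.007, 1.652]
contact_force: [0.4, 0.1, -1.3]
opening: 0.456
t 41.43 [574.2  38.4 376.1] [3.136 0.007 1.652] F [ 0.4  0.1 -1.3] op 0.456 grasp fix [ 33.5  11.1 221.1]
err world [  6.   38.5 -76.1] tool [38.4  8.7 75.9] rotvec [ 0.006  0.007 -0.006] n 3
per row [12.8  2.9 25.3]
```

```bash
python3 -m creep '[[0.006,0.007,-0.006,18,4,2,1],[0,0,0,18,4,12,1],[0,0,0,2,0,25,1],[0,0,0,0,0,25,1],[0,0,0,0,0,15,1],[0,0,0,0,0,0,1],[0,0,0,0,0,0,1]]' 50
python3 -c "
from h import *
st();rel(fx(42,50,237),1.658);w=cap('wrist','w37')"
```

```text
clock: 42.02
eef_pos: [577.8, 82.4, 291.4]
tcp_rot: [-3.14, -0.0, 1.665]
contact_force: [0.0, -0.1, -1.2]
opening: 0.456
t 42.02 [577.8  82.4 291.4] [-3.14  -0.     1.665] F [ 0.  -0.1 -1.2] op 0.456 grasp fix [ 39.9  55.7 136.4]
err world [  2.4  -5.5 -54.4] tool [-5.7  1.9 54.4] rotvec [-0.002 -0.     0.007] n 2
per row [-2.8  1.  27.2]
```

View pics/w37.png

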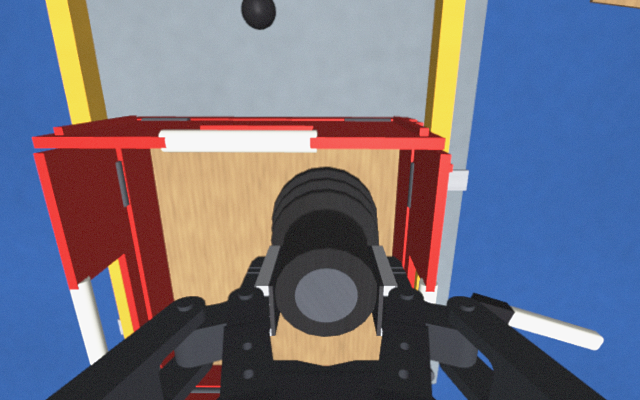

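```bash
python3 -m creep '[[0,0,0.005,-5,1.5,15,1],[0,0,0,0,0,15,1],[0,0,0,0,0,12,1],[0,0,0,0,0,5,1],[0,0,0,0,0,0,1],[0,0,0,0,0,0,1]]' 50
python3 -c "
from h import *
st();rel(fx(42,50,237),1.658)"
```

```text
clock: 42.57
eef_pos: [582.2, 76.4, 248.5]
tcp_rot: [3.135, -0.0, 1.659]
contact_force: [-0.1, -0.1, -0.9]
opening: 0.453
t 42.57 [582.2  76.4 248.5] [ 3.135 -0.     1.659] F [-0.1 -0.1 -0.9] op 0.453 grasp fix [45.1 49.3 93.5]
err world [ -2.    0.6 -11.5] tool [ 0.7 -2.1 11.5] rotvec [ 0.007 -0.     0.001] n 1
per row [ 0.7 -2.1 11.5]
```

```bash
python3 -m creep '[[0.007,0,0,0.5,-2,5,1],[0,0,0,0,0,5,1],[0,0,0,0,0,2,1],[0,0,0,0,0,0,1]]' 50
python3 -c "
from h import *
st()"
```

```text
clock: 42.9
eef_pos: [580.9, 76.9, 237.7]
tcp_rot: [3.139, -0.0, 1.659]
contact_force: [-0.6, 0.5, -1.9]
opening: 0.453
t 42.90 [580.9  76.9 237.7] [ 3.139 -0.     1.659] F [-0.6  0.5 -1.9] op 0.453 grasp fix [43.  50.  82.7]
```

```bash
python3 -m creep '[[0,0,0,0,0,2,1],[0,0,0,0,0,1.5,1],[0,0,0,0,0,0,1],[0,0,0,0,0,0,0.36],[0,0,0,0,0,0,0.36],[0,0,0,0,0,0,0.36],[0,0,0,0,0,-15,0.36],[0,0,0,0,0,-30,0.36],[0,0,0,0,0,-38,0.36],[0,0,0,0,0,-38,0.36]]' 50
python3 -c "
from h import *
st();s=cap('side','s38');t=cap('top','t38');rel([436,-297,335],1.658)"
```

```text
clock: 43.73
eef_pos: [578.3, 77.0, 353.1]
tcp_rot: [-3.13, -0.0, 1.659]
contact_force: [0.6, 0.6, 0.6]
opening: 0.64
t 43.73 [578.3  77.  353.1] [-3.13  -0.     1.659] F [0.6 0.6 0.6] op 0.640 grasp fix [ 38.3  50.2 198.1]
err world [-144.8 -374.3  -23.6] tool [-360.1 -177.2   23.3] rotvec [ 0.    -0.001  0.001] n 11
per row [-32.7 -16.1   2.1]
```

View pics/s38.png

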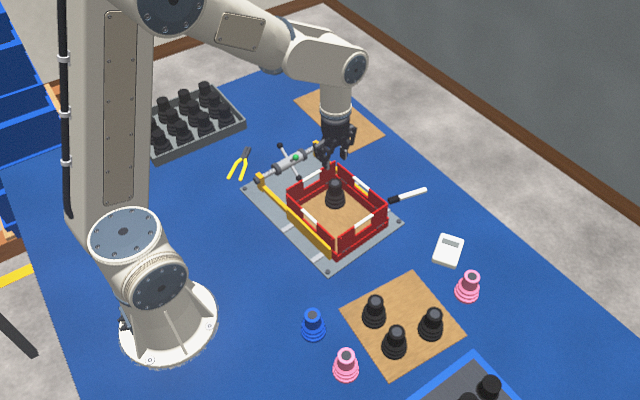

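Boot A stands upright in the tray at (335,192). Next is boot C.

```bash
python3 -m creep '[[0,0,0,-33,-16,1,0.3],[0,0,0,-33,-16,1,0.3],[0,0,0,-33,-16,1,0.3],[0,0,0,-33,-16,1,0.3],[0,0,0,-33,-16,1,0.3],[0,0,0,-33,-16,1,0.3],[0,0,0,-33,-16,1,0.3],[0,0,0,-33,-16,1,0.3],[0,0,0,-33,-16,1,0.3],[0,0,0,0,0,0,0.3]]' 50
python3 -c "
from h import *
st();rel([436,-297,300],1.658)"
```

```text
clock: 44.67
eef_pos: [459.8, -241.6, 346.0]
tcp_rot: [3.134, -0.001, 1.666]
contact_force: [-0.1, -0.0, 0.2]
opening: 0.703
t 44.67 [ 459.8 -241.6  346. ] [ 3.134e+00 -1.000e-03  1.666e+00] F [-0.1 -0.   0.2] op 0.703 grasp fix [-104.3 -256.8  191. ]
err world [-23.8 -55.4 -46. ] tool [-52.9 -29.4  45.8] rotvec [ 0.008 -0.001  0.008] n 2
per row [-26.5 -14.7  22.9]
```

```bash
python3 -m creep '[[0.004,0,0.004,-26,-15,10,0.3],[0.004,0,0.004,-24,-13,18,0.3],[0,0,0,0,0,25,0.3],[0,0,0,0,0,20,0.3],[0,0,0,0,0,0,0.3],[0,0,0,0,0,0,0.3]]' 50
python3 -c "
from h import *
st();rel([436,-297,227],1.658);w=cap('wrist','w39');print(proj(w,[436,-296.5,89]))"
```

```text
clock: 45.17
eef_pos: [434.4, -299.1, 268.6]
tcp_rot: [3.14, 0.0, 1.652]
contact_force: [-0.6, -0.6, 0.7]
opening: 0.701
t 45.17 [ 434.4 -299.1  268.6] [3.14  0.    1.652] F [-0.6 -0.6  0.7] op 0.701 grasp fix [-135.7 -312.   113.6]
err world [  1.6   2.1 -41.6] tool [ 2.   1.7 41.6] rotvec [ 0.001  0.    -0.006] n 2
per row [ 1.   0.8 20.8]
[[329.56883408 250.81374203]]
```

View pics/w39.png

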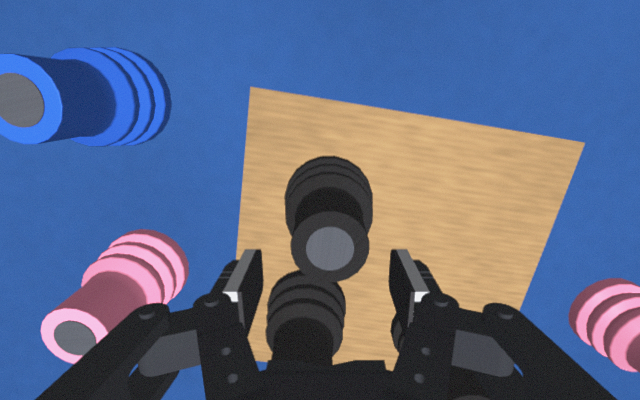

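```bash
python3 -m creep '[[0,0,-0.005,2,1.5,15,0.3],[0,0,0,0,0,15,0.3],[0,0,0,0,0,10,0.3],[0,0,0,0,0,2,0.3],[0,0,0,0,0,0,0.3],[0,0,0,0,0,0,1],[0,0,0,0,0,0,1],[0,0,0,0,0,0,1],[0,0,0,0,0,0,1]]' 50
python3 -c "
from h import *
st();rel([436,-297,227],1.658)"
```

```text
clock: 45.97
eef_pos: [439.9, -296.3, 233.0]
tcp_rot: [3.132, 0.006, 1.661]
contact_force: [0.1, -0.0, -1.6]
opening: 0.456
t 45.97 [ 439.9 -296.3  233. ] [3.132 0.006 1.661] F [ 0.1 -0.  -1.6] op 0.456 grasp fix [-128.8 -310.6   78. ]
err world [-3.9 -0.7 -6. ] tool [-0.3 -4.   6. ] rotvec [0.009 0.006 0.003] n 1
per row [-0.3 -4.   6. ]
```

```bash
python3 -m creep '[[0,0,0,0,0,-20,1],[0,0,0,0,0,-32,1],[0,0,0,0,0,-35,1],[0,0,0,0,0,-35,1],[0,0,0,0,0,-25,1],[0,0,0,0,0,0,1]]' 50
python3 -c "
from h import *
st();rel(fx(-42,50,380),1.658)"
```

```text
clock: 46.47
eef_pos: [437.5, -295.1, 386.1]
tcp_rot: [3.135, 0.004, 1.66]
contact_force: [0.7, -0.6, 0.1]
opening: 0.454
t 46.47 [ 437.5 -295.1  386.1] [3.135 0.004 1.66 ] F [ 0.7 -0.6  0.1] op 0.454 grasp fix [-131.5 -308.9  231.1]
err world [ 59.  364.8  -6.1] tool [358.1  91.4   5.3] rotvec [0.007 0.004 0.002] n 10
per row [35.8  9.1  0.5]
```

```bash
python3 -m creep '[[0.006,0.004,0.002,25,6,0,1],[0,0,0,36,9,0,1],[0,0,0,36,9,0,1],[0,0,0,36,9,0,1],[0,0,0,36,9,0,1],[0,0,0,36,9,0,1],[0,0,0,36,9,0,1],[0,0,0,36,9,0,1],[0,0,0,36,9,0,1],[0,0,0,0,0,0,1]]' 50
python3 -c "
from h import *
st();rel(fx(-42,50,300),1.658)"
```

```text
clock: 47.3
eef_pos: [488.6, 34.6, 385.7]
tcp_rot: [3.133, 0.005, 1.65]
contact_force: [0.3, 0.4, -0.6]
opening: 0.455
t 47.30 [488.6  34.6 385.7] [3.133 0.005 1.65 ] F [ 0.3  0.4 -0.6] op 0.455 grasp fix [-51.7  15.  230.7]
err world [  8.   35.1 -85.7] tool [34.7 10.  85.6] rotvec [ 0.008  0.005 -0.008] n 3
per row [11.6  3.3 28.5]
```

```bash
python3 -m creep '[[0.008,0.005,-0.008,16,5,2,1],[0,0,0,16,4,12,1],[0,0,0,0,0,28,1],[0,0,0,0,0,28,1],[0,0,0,0,0,15,1],[0,0,0,0,0,0,1],[0,0,0,0,0,0,1]]' 50
python3 -c "
from h import *
st();rel(fx(-42,50,241),1.658);w=cap('wrist','w40')"
```

```text
clock: 47.88
eef_pos: [494.3, 72.0, 296.2]
tcp_rot: [3.14, -0.001, 1.665]
contact_force: [0.4, -0.7, -0.7]
opening: 0.453
t 47.88 [494.3  72.  296.2] [ 3.140e+00 -1.000e-03  1.665e+00] F [ 0.4 -0.7 -0.7] op 0.453 grasp fix [-43.9  52.6 141.2]
err world [  2.3  -2.4 -55.2] tool [-2.6  2.  55.2] rotvec [ 0.001 -0.001  0.007] n 2
per row [-1.3  1.  27.6]
```

View pics/w40.png

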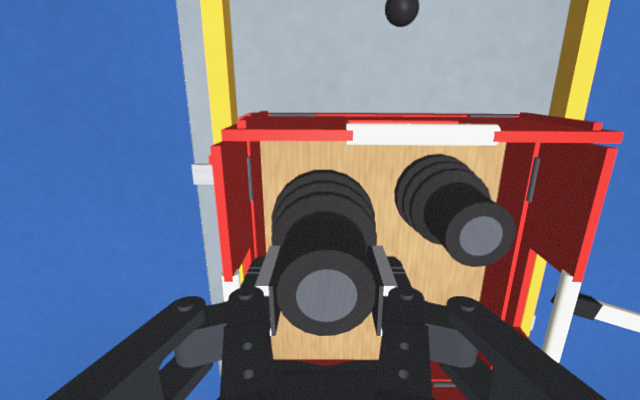

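```bash
python3 -m creep '[[0,0,0.006,-2,0,15,1],[0.003,0,0,0,0,15,1],[0.003,0,0,0,-1,12,1],[0,0,0,0,0,5,1],[0,0,0,0,0,0,1],[0,0,0,0,0,0,1]]' 50
python3 -c "
from h import *
st();rel(fx(-42,50,241),1.658)"
```

```text
clock: 48.43
eef_pos: [496.1, 69.0, 253.3]
tcp_rot: [3.137, -0.001, 1.657]
contact_force: [0.3, -0.4, -0.8]
opening: 0.454
t 48.43 [496.1  69.  253.3] [ 3.137e+00 -1.000e-03  1.657e+00] F [ 0.3 -0.4 -0.8] op 0.454 grasp fix [-41.8  49.5  98.3]
err world [  0.4   0.7 -12.3] tool [ 0.6  0.4 12.3] rotvec [ 0.004 -0.001 -0.001] n 1
per row [ 0.6  0.4 12.3]
```

```bash
python3 -m creep '[[0.004,0,0,0.5,0,6,1],[0,0,0,0,0,5,1],[0,0,0,0,0,3,1],[0,0,0,0,0,1.5,1],[0,0,0,0,0,0,1]]' 50
python3 -c "
from h import *
st()"
```

```text
clock: 48.85
eef_pos: [497.3, 69.9, 239.8]
tcp_rot: [3.138, -0.001, 1.657]
contact_force: [-0.6, -0.2, 0.8]
opening: 0.453
t 48.85 [497.3  69.9 239.8] [ 3.138e+00 -1.000e-03  1.657e+00] F [-0.6 -0.2  0.8] op 0.453 grasp fix [-40.7  50.3  84.8]
```

```bash
python3 -m creep '[[0,0,0,0,0,1,1],[0,0,0,0,0,0,0.36],[0,0,0,0,0,0,0.36],[0,0,0,0,0,0,0.36],[0,0,0,0,0,-15,0.36],[0,0,0,0,0,-30,0.36],[0,0,0,0,0,-38,0.36],[0,0,0,0,0,-38,0.36]]' 50
python3 -c "
from h import *
st();s=cap('side','s41');t=cap('top');crop(t,380,125,500,295,3.4,'t41');rel([529.6,-405.5,340],1.658)"
```

```text
clock: 49.52
eef_pos: [494.4, 69.5, 356.7]
tcp_rot: [-3.13, -0.001, 1.658]
contact_force: [0.4, -0.9, -0.1]
opening: 0.638
t 49.52 [494.4  69.5 356.7] [-3.130e+00 -1.000e-03  1.658e+00] F [ 0.4 -0.9 -0.1] op 0.638 grasp fix [-45.9  50.1 201.7]
err world [  32.7 -475.4  -21.5] tool [-476.5   -8.7   20.9] rotvec [ 0.    -0.001 -0.   ] n 12
per row [-39.7  -0.7   1.7]
```

View pics/s41.png

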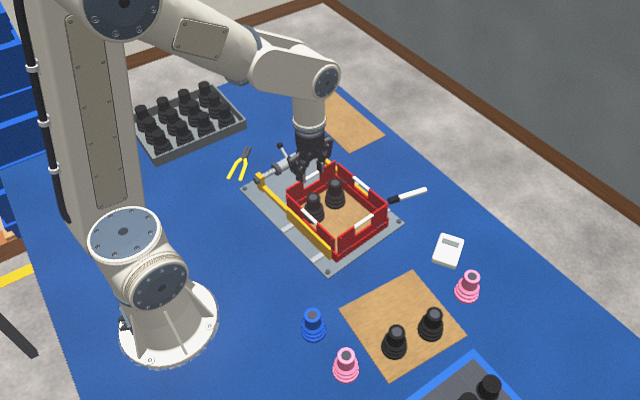

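View pics/t41.png

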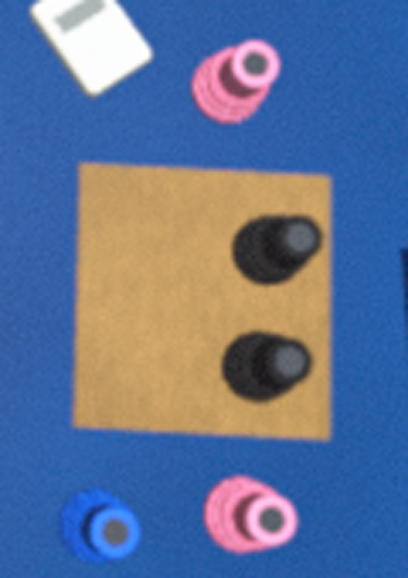

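Two boots stand in the tray. B and D haven't moved. Next is B at (529.6, -405.5).

```bash
python3 -m creep '[[0,0,0,-25,0,0,0.3],[0,0,0,-40,-1,1,0.3],[0,0,0,-40,-1,1,0.3],[0,0,0,-40,-1,1,0.3],[0,0,0,-40,-1,1,0.3],[0,0,0,-40,-1,1,0.3],[0,0,0,-40,-1,1,0.3],[0,0,0,-40,-1,1,0.3],[0,0,0,-40,-1,1,0.3],[0,0,0,-40,-1,1,0.3]]' 50
python3 -c "
from h import *
st();rel([529.6,-405.5,320],1.658)"
```

```text
clock: 50.45
eef_pos: [522.8, -323.0, 350.5]
tcp_rot: [3.135, -0.004, 1.668]
contact_force: [1.0, 0.5, 0.8]
opening: 0.703
t 50.45 [ 522.8 -323.   350.5] [ 3.135 -0.004  1.668] F [1.  0.5 0.8] op 0.703 grasp fix [ -48.9 -342.9  195.5]
err world [  6.8 -82.5 -30.5] tool [-82.9  -1.4  30.2] rotvec [ 0.007 -0.004  0.01 ] n 3
per row [-27.6  -0.5  10.1]
```

```bash
python3 -m creep '[[0.007,-0.004,0.01,-28,0,10,0.3],[0,0,0,-28,0,15,0.3],[0,0,0,-20,0,25,0.3],[0,0,0,0,0,20,0.3],[0,0,0,0,0,0,0.3],[0,0,0,0,0,0,0.3]]' 50
python3 -c "
from h import *
st();rel([529.6,-405.5,229],1.658);w=cap('wrist','w42');print(proj(w,[529.6,-405.5,89]))"
```

```text
clock: 50.95
eef_pos: [528.1, -412.7, 274.3]
tcp_rot: [3.141, 0.003, 1.65]
contact_force: [-0.0, 0.3, 1.0]
opening: 0.702
t 50.95 [ 528.1 -412.7  274.3] [3.141e+00 3.000e-03 1.650e+00] F [-0.   0.3  1. ] op 0.702 grasp fix [ -52.4 -433.7  119.3]
err world [  1.5   7.2 -45.3] tool [ 7.2  2.  45.3] rotvec [ 0.     0.003 -0.008] n 2
per row [ 3.6  1.  22.6]
[[330.40266864 236.92959986]]
```

View pics/w42.png

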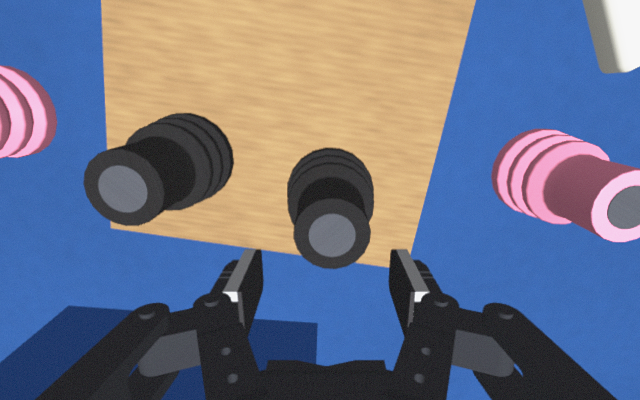

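```bash
python3 -m creep '[[0,0.003,-0.006,4,1,15,0.3],[0,0,0,3,0,15,0.3],[0,0,0,0,0,12,0.3],[0,0,0,0,0,4,0.3],[0,0,0,0,0,0,0.3],[0,0,0,0,0,0,1],[0,0,0,0,0,0,1],[0,0,0,0,0,0,1],[0,0,0,0,0,0,1]]' 50
python3 -c "
from h import *
st();rel([529.6,-405.5,229],1.658)"
```

```text
clock: 51.75
eef_pos: [531.6, -402.8, 235.5]
tcp_rot: [3.135, 0.006, 1.661]
contact_force: [-0.5, 0.5, -1.6]
opening: 0.454
t 51.75 [ 531.6 -402.8  235.5] [3.135 0.006 1.661] F [-0.5  0.5 -1.6] op 0.454 grasp fix [ -47.  -424.6   80.5]
err world [-2.  -2.7 -6.5] tool [-2.5 -2.3  6.5] rotvec [0.007 0.006 0.003] n 1
per row [-2.5 -2.3  6.5]
```

```bash
python3 -m creep '[[0,0,0,0,0,-20,1],[0,0,0,0,0,-32,1],[0,0,0,0,0,-35,1],[0,0,0,0,0,-35,1],[0,0,0,0,0,-25,1],[0,0,0,0,0,0,1]]' 60
python3 -c "
from h import *
st();rel(fx(42,-50,385),1.658)"
```

```text
clock: 52.25
eef_pos: [529.7, -402.0, 387.7]
tcp_rot: [3.138, 0.002, 1.66]
contact_force: [1.2, -1.2, -1.0]
opening: 0.452
t 52.25 [ 529.7 -402.   387.7] [3.138e+00 2.000e-03 1.660e+00] F [ 1.2 -1.2 -1. ] op 0.452 grasp fix [ -49.4 -423.1  232.7]
err world [ 59.2 379.3  -2.7] tool [372.5  92.8   2.1] rotvec [0.003 0.002 0.002] n 10
per row [37.3  9.3  0.2]
```

```bash
python3 -m creep '[[0.003,0.002,0.002,25,6,0,1],[0,0,0,37,9,0,1],[0,0,0,37,9,0,1],[0,0,0,37,9,0,1],[0,0,0,37,9,0,1],[0,0,0,37,9,0,1],[0,0,0,37,9,0,1],[0,0,0,37,9,0,1],[0,0,0,37,9,0,1],[0,0,0,0,0,0,1]]' 60
python3 -c "
from h import *
st();rel(fx(42,-50,305),1.658)"
```

```text
clock: 53.08
eef_pos: [579.5, -65.4, 386.4]
tcp_rot: [3.136, 0.005, 1.649]
contact_force: [1.0, -0.4, -0.7]
opening: 0.448
t 53.08 [579.5 -65.4 386.4] [3.136 0.005 1.649] F [ 1.  -0.4 -0.7] op 0.448 grasp fix [ 29.8 -92.5 231.4]
err world [  9.4  42.7 -81.4] tool [42.3 12.2 81.3] rotvec [ 0.006  0.005 -0.009] n 3
per row [14.1  4.1 27.1]
```

```bash
python3 -m creep '[[0.006,0.005,-0.009,20,6,2,1],[0,0,0,19,5,8,1],[0,0,0,2,0,25,1],[0,0,0,0,0,28,1],[0,0,0,0,0,17,1],[0,0,0,0,0,0,1],[0,0,0,0,0,0,1]]' 60
python3 -c "
from h import *
st();rel(fx(42,-50,244),1.658);w=cap('wrist','w43')"
```

```text
clock: 53.67
eef_pos: [587.0, -17.3, 302.5]
tcp_rot: [3.141, -0.0, 1.665]
contact_force: [-0.2, -0.6, -1.4]
opening: 0.452
t 53.67 [587.  -17.3 302.5] [ 3.141 -0.     1.665] F [-0.2 -0.6 -1.4] op 0.452 grasp fix [ 40.7 -44.5 147.5]
err world [  1.9  -5.4 -58.5] tool [-5.6  1.3 58.5] rotvec [ 0.001 -0.     0.007] n 2
per row [-2.8  0.7 29.3]
```

View pics/w43.png

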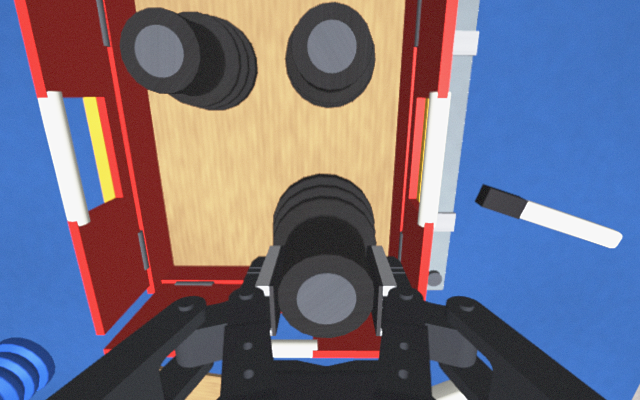

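```bash
python3 -m creep '[[0,0,0.006,-5,0,16,1],[0.003,0,0,0,0,16,1],[0.003,0,0,0,-1,13,1],[0,0,0,0,0,6,1],[0,0,0,0,0,0,1],[0,0,0,0,0,0,1]]' 60
python3 -c "
from h import *
st();rel(fx(42,-50,244),1.658)"
```

```text
clock: 54.22
eef_pos: [589.1, -23.9, 256.1]
tcp_rot: [3.138, 0.001, 1.657]
contact_force: [-0.2, 0.0, -1.1]
opening: 0.45
t 54.22 [589.1 -23.9 256.1] [3.138e+00 1.000e-03 1.657e+00] F [-0.2  0.  -1.1] op 0.450 grasp fix [ 42.7 -51.4 101.2]
err world [ -0.2   1.2 -12.1] tool [ 1.3 -0.1 12.1] rotvec [ 0.004  0.001 -0.001] n 1
per row [ 1.3 -0.1 12.1]
```

```bash
python3 -m creep '[[0.004,0,0,1,0,6,1],[0,0,0,0,0,5,1],[0,0,0,0,0,3,1],[0,0,0,0,0,1.5,1],[0,0,0,0,0,0,1]]' 60
python3 -c "
from h import *
st()"
```

```text
clock: 54.63
eef_pos: [590.2, -22.8, 242.2]
tcp_rot: [3.138, 0.002, 1.657]
contact_force: [-1.3, -0.3, 1.8]
opening: 0.451
t 54.63 [590.2 -22.8 242.2] [3.138e+00 2.000e-03 1.657e+00] F [-1.3 -0.3  1.8] op 0.451 grasp fix [ 43.8 -50.5  87.2]
```

Touched down. I'll release, rise, and go for D.

```bash
python3 -m creep '[[0,0,0,0,0,0,0.36],[0,0,0,0,0,0,0.36],[0,0,0,0,0,0,0.36],[0,0,0,0,0,-15,0.36],[0,0,0,0,0,-30,0.36],[0,0,0,0,0,-38,0.36],[0,0,0,0,0,-38,0.36]]' 50
python3 -c "
from h import *
st();s=cap('side','s44');t=cap('top');crop(t,380,125,500,295,3.4,'t44');rel([425.7,-389,340],1.658)"
```

```text
clock: 55.22
eef_pos: [587.3, -22.4, 358.9]
tcp_rot: [-3.131, -0.0, 1.657]
contact_force: [1.8, 0.1, -0.0]
opening: 0.641
t 55.22 [587.3 -22.4 358.9] [-3.131 -0.     1.657] F [ 1.8  0.1 -0. ] op 0.641 grasp fix [ 38.8 -49.6 203.9]
err world [-164.1 -366.5  -24.5] tool [-350.9 -195.2   24.7] rotvec [ 0.001  0.001 -0.001] n 11
per row [-31.9 -17.7   2.2]
```

View pics/s44.png

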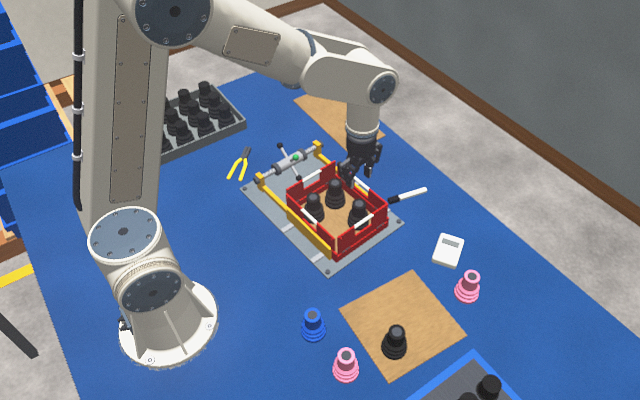

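View pics/t44.png

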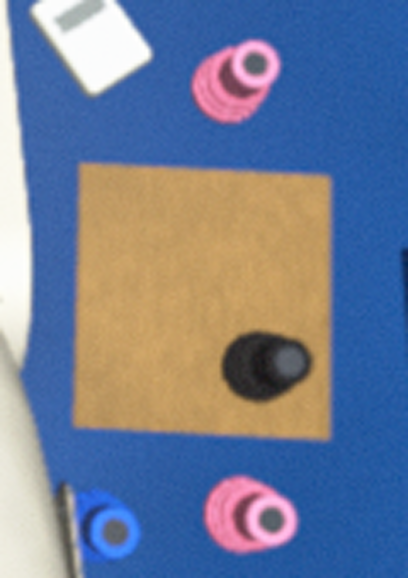

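Three boots are in the tray and upright. D is unmoved at (290,362).

```bash
python3 -m creep '[[0,0,0,-20,-11,0,0.3],[0,0,0,-34,-19,1,0.3],[0,0,0,-34,-19,1,0.3],[0,0,0,-34,-19,1,0.3],[0,0,0,-34,-19,1,0.3],[0,0,0,-34,-19,1,0.3],[0,0,0,-34,-19,1,0.3],[0,0,0,-34,-19,1,0.3],[0,0,0,-34,-19,1,0.3],[0,0,0,0,0,0,0.3]]' 50
python3 -c "
from h import *
st();rel([425.7,-389,310],1.658)"
```

```text
clock: 56.15
eef_pos: [448.7, -338.2, 356.3]
tcp_rot: [3.129, 0.005, 1.665]
contact_force: [-0.5, 0.3, 0.5]
opening: 0.701
t 56.15 [ 448.7 -338.2  356.3] [3.129 0.005 1.665] F [-0.5  0.3  0.5] op 0.701 grasp fix [-123.1 -352.9  201.3]
err world [-23.  -50.8 -46.3] tool [-48.2 -28.3  46.1] rotvec [0.013 0.005 0.007] n 2
per row [-24.1 -14.1  23.1]
```

```bash
python3 -m creep '[[0.007,0.003,0.004,-24,-15,8,0.3],[0.006,0.002,0.003,-22,-13,22,0.3],[0,0,0,0,0,30,0.3],[0,0,0,0,0,22,0.3],[0,0,0,0,0,0,0.3],[0,0,0,0,0,0,0.3]]' 50
python3 -c "
from h import *
st();rel([425.7,-389,227],1.658);w=cap('wrist','w45');print(proj(w,[425.7,-389,89]))"
```

```text
clock: 56.65
eef_pos: [422.5, -392.3, 271.0]
tcp_rot: [3.139, 0.002, 1.651]
contact_force: [0.1, -0.2, 0.4]
opening: 0.7
t 56.65 [ 422.5 -392.3  271. ] [3.139e+00 2.000e-03 1.651e+00] F [ 0.1 -0.2  0.4] op 0.700 grasp fix [-155.5 -404.1  116. ]
err world [  3.2   3.3 -44. ] tool [ 3.1  3.3 44. ] rotvec [ 0.002  0.002 -0.007] n 2
per row [ 1.5  1.7 22. ]
[[332.44234649 247.15223412]]
```

View pics/w45.png

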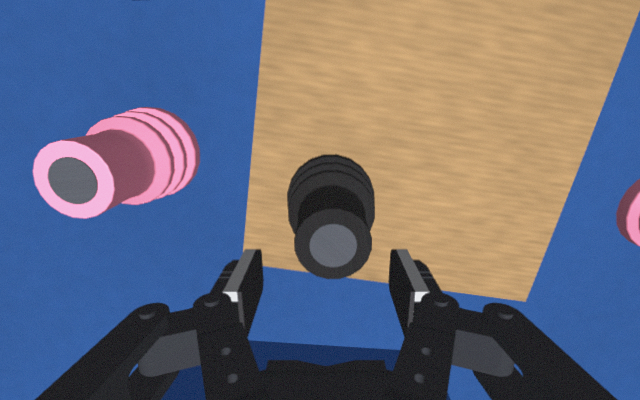

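The boot is at (333,245), as predicted. I'll go down and grip.

```bash
python3 -m creep '[[0.002,0.002,-0.006,2,2,15,0.3],[0.002,0,0,1,0,15,0.3],[0.002,0,0,0,0,12,0.3],[0,0,0,0,0,5,0.3],[0,0,0,0,0,0,0.3],[0,0,0,0,0,0,1],[0,0,0,0,0,0,1],[0,0,0,0,0,0,1],[0,0,0,0,0,0,1]]' 60
python3 -c "
from h import *
st();rel([425.7,-389,227],1.658)"
```

```text
clock: 57.45
eef_pos: [428.7, -389.2, 231.5]
tcp_rot: [3.137, 0.009, 1.661]
contact_force: [1.2, -0.5, -1.6]
opening: 0.455
t 57.45 [ 428.7 -389.2  231.5] [3.137 0.009 1.661] F [ 1.2 -0.5 -1.6] op 0.455 grasp fix [-148.8 -402.6   76.5]
err world [-3.   0.2 -4.5] tool [ 0.5 -3.   4.5] rotvec [0.004 0.009 0.003] n 1
per row [ 0.5 -3.   4.5]
```

Gripped with a TCP-to-sole offset of 227.5, so the placing height is about 239.5.

```bash
python3 -m creep '[[0,0,0,0,0,-20,1],[0,0,0,0,0,-32,1],[0,0,0,0,0,-35,1],[0,0,0,0,0,-35,1],[0,0,0,0,0,-25,1],[0,0,0,0,0,0,1]]' 60
python3 -c "
from h import *
st();rel(fx(-42,-50,385),1.658)"
```

```text
clock: 57.95
eef_pos: [427.1, -387.6, 384.6]
tcp_rot: [3.14, 0.006, 1.66]
contact_force: [1.3, -1.6, 0.0]
opening: 0.453
t 57.95 [ 427.1 -387.6  384.6] [3.14  0.006 1.66 ] F [ 1.3 -1.6  0. ] op 0.453 grasp fix [-150.6 -400.4  229.6]
err world [ 78.1 357.6   0.4] tool [349.2 109.8  -2.3] rotvec [0.002 0.006 0.002] n 10
per row [34.9 11.  -0.2]
```

```bash
python3 -m creep '[[0.002,0.006,0.002,25,8,0,1],[0,0,0,35,11,0,1],[0,0,0,35,11,0,1],[0,0,0,35,11,0,1],[0,0,0,35,11,0,1],[0,0,0,35,11,0,1],[0,0,0,35,11,0,1],[0,0,0,35,11,0,1],[0,0,0,35,11,0,1],[0,0,0,0,0,0,1]]' 60
python3 -c "
from h import *
st();rel(fx(-42,-50,305),1.658)"
```

```text
clock: 58.78
eef_pos: [496.9, -64.9, 384.1]
tcp_rot: [3.135, 0.006, 1.65]
contact_force: [0.5, -0.0, -1.0]
opening: 0.453
t 58.78 [496.9 -64.9 384.1] [3.135 0.006 1.65 ] F [ 0.5 -0.  -1. ] op 0.453 grasp fix [-52.3 -85.  229.1]
err world [  8.3  35.  -79.1] tool [34.6 10.5 79. ] rotvec [ 0.007  0.006 -0.008] n 3
per row [11.5  3.5 26.3]
```

```bash
python3 -m creep '[[0.007,0.006,-0.008,16,5,2,1],[0,0,0,16,4,8,1],[0,0,0,0,0,25,1],[0,0,0,0,0,28,1],[0,0,0,0,0,16,1],[0,0,0,0,0,0,1],[0,0,0,0,0,0,1]]' 60
python3 -c "
from h import *
st();rel(fx(-42,-50,240),1.658);w=cap('wrist','w46')"
```

```text
clock: 59.37
eef_pos: [503.0, -27.5, 301.4]
tcp_rot: [3.14, -0.0, 1.665]
contact_force: [-0.2, 0.0, -0.7]
opening: 0.453
t 59.37 [503.  -27.5 301.4] [ 3.14  -0.     1.665] F [-0.2  0.  -0.7] op 0.453 grasp fix [-43.8 -47.4 146.4]
err world [  2.2  -2.4 -61.4] tool [-2.6  1.9 61.4] rotvec [ 0.001 -0.     0.007] n 2
per row [-1.3  0.9 30.7]
```

View pics/w46.png

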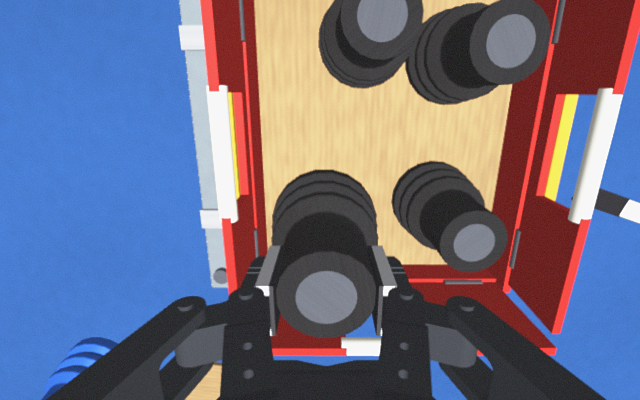

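Boot C in the tray now sits nearer A, at (362,45). The promised knock probably moved it, but it's still upright. I'll go on placing D.

```bash
python3 -m creep '[[0,0,0.006,-2,0,17,1],[0.003,0,0,0,0,17,1],[0.003,0,0,0,-1,14,1],[0,0,0,0,0,6,1],[0,0,0,0,0,0,1],[0,0,0,0,0,0,1]]' 60
python3 -c "
from h import *
st();rel(fx(-42,-50,240),1.658)"
```

```text
clock: 59.92
eef_pos: [505.5, -31.4, 252.8]
tcp_rot: [3.136, 0.002, 1.657]
contact_force: [-0.3, 0.2, -1.1]
opening: 0.456
t 59.92 [505.5 -31.4 252.8] [3.136e+00 2.000e-03 1.657e+00] F [-0.3  0.2 -1.1] op 0.456 grasp fix [-40.9 -51.7  97.8]
err world [ -0.3   1.4 -12.8] tool [ 1.5 -0.3 12.8] rotvec [ 0.006  0.002 -0.001] n 1
per row [ 1.5 -0.3 12.8]
```

```bash
python3 -m creep '[[0.005,0,0,1,-1,6,1],[0,0,0,0,0,5,1],[0,0,0,0,0,3,1],[0,0,0,0,0,1.5,1],[0,0,0,0,0,0,1]]' 60
python3 -c "
from h import *
st()"
```

```text
clock: 60.33
eef_pos: [505.9, -30.7, 239.2]
tcp_rot: [3.135, 0.002, 1.657]
contact_force: [-0.3, 0.3, -1.4]
opening: 0.452
t 60.33 [505.9 -30.7 239.2] [3.135e+00 2.000e-03 1.657e+00] F [-0.3  0.3 -1.4] op 0.452 grasp fix [-40.4 -51.1  84.2]
```

```bash
python3 -m creep '[[0.005,0,0,0,0,2,1],[0,0,0,0,0,1,1],[0,0,0,0,0,0,1]]' 60
python3 -c "
from h import *
st()"
```

```text
clock: 60.58
eef_pos: [506.5, -30.4, 238.6]
tcp_rot: [3.14, 0.002, 1.657]
contact_force: [-0.4, -0.3, -0.6]
opening: 0.456
t 60.58 [506.5 -30.4 238.6] [3.140e+00 2.000e-03 1.657e+00] F [-0.4 -0.3 -0.6] op 0.456 grasp fix [-40.4 -51.   83.6]
```

Down to 238.6, about at the floor. I'll release and rise.

```bash
python3 -m creep '[[0,0,0,0,0,1,1],[0,0,0,0,0,0,0.36],[0,0,0,0,0,0,0.36],[0,0,0,0,0,0,0.36],[0,0,0,0,0,-15,0.36],[0,0,0,0,0,-30,0.36],[0,0,0,0,0,-38,0.36],[0,0,0,0,0,-38,0.3],[0,0,0,-30,0,-20,0.3],[0,0,0,-40,0,0,0.3]]' 50
python3 -m creep '[[0,0,0,-40,0,0,0.3],[0,0,0,-40,0,0,0.3],[0,0,0,-20,0,0,0.3],[0,0,0,0,0,0,0.3]]' 50
python3 -c "
from h import *
st();s=cap('side');crop(s,230,110,410,280,4,'s47');t=cap('top');crop(t,210,125,500,295,2.7,'t47');cap('wrist','w47')"
```

```text
clock: 61.42
eef_pos: [511.6, -96.8, 382.2]
tcp_rot: [-3.136, 0.0, 1.662]
contact_force: [1.7, -0.2, 0.2]
opening: 0.696
clock: 61.75
eef_pos: [521.8, -205.2, 386.0]
tcp_rot: [3.139, 0.005, 1.663]
contact_force: [-0.4, 0.5, 0.3]
opening: 0.703
t 61.75 [ 521.8 -205.2  386. ] [3.139 0.005 1.663] F [-0.4  0.5  0.3] op 0.703 grasp fix [ -40.4 -226.9  231. ]
```

View pics/s47.png

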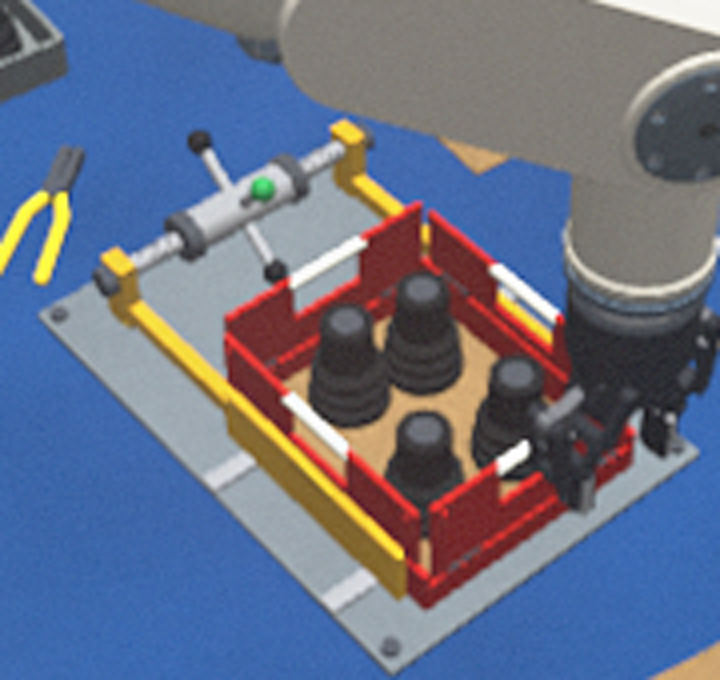

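View pics/t47.png

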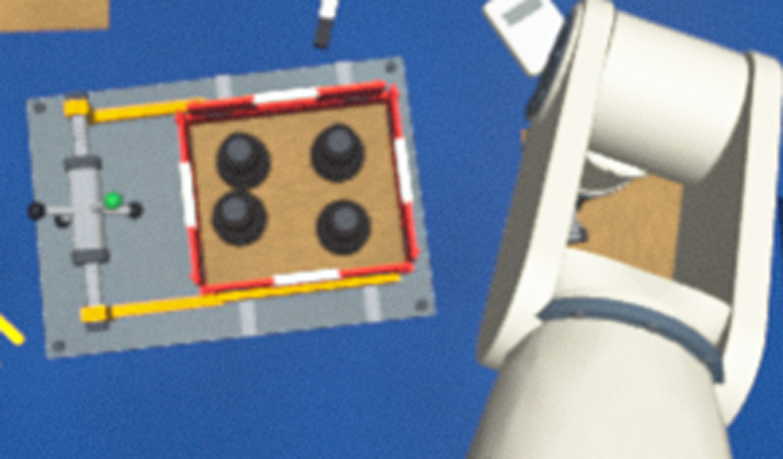

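View pics/w47.png

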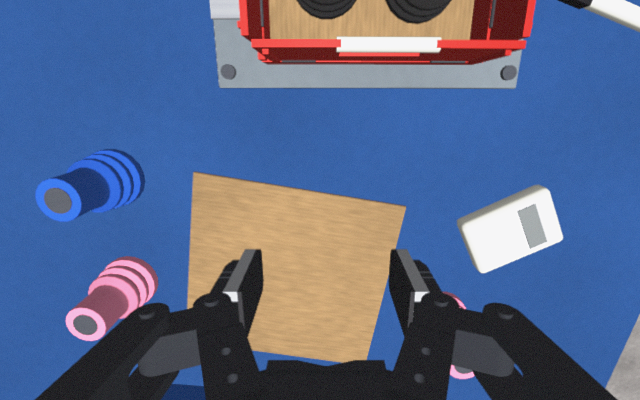

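```bash
python3 -c "
from h import *
t=cap('top'); crop(t,265,145,375,245,7,'t48')
O=lambda p:(((p+.4)-[265,145])*7).round(1).tolist()
for a in (1.4,1.5,1.571):
  c,s=np.cos(a),np.sin(a)
  print(a,'far',O(proj(t,fx(98-50*c,0,52+50*s))[0]),'near',O(proj(t,fx(-98+50*c,0,52+50*s))[0]),'left',O(proj(t,fx(0,115-70*c,40+70*s))[0]),'right',O(proj(t,fx(0,-115+70*c,40+70*s))[0]))
"
```

```text
1.4 far [352.8, 126.0] near [400.6, 559.2] left [121.8, 365.2] right [630.3, 309.3]
1.5 far [351.5, 113.9] near [402.0, 571.4] left [104.5, 366.7] right [647.6, 307.1]
1.571 far [350.5, 105.4] near [402.9, 580.2] left [92.2, 368.0] right [659.9, 305.7]
```

View pics/t48.png

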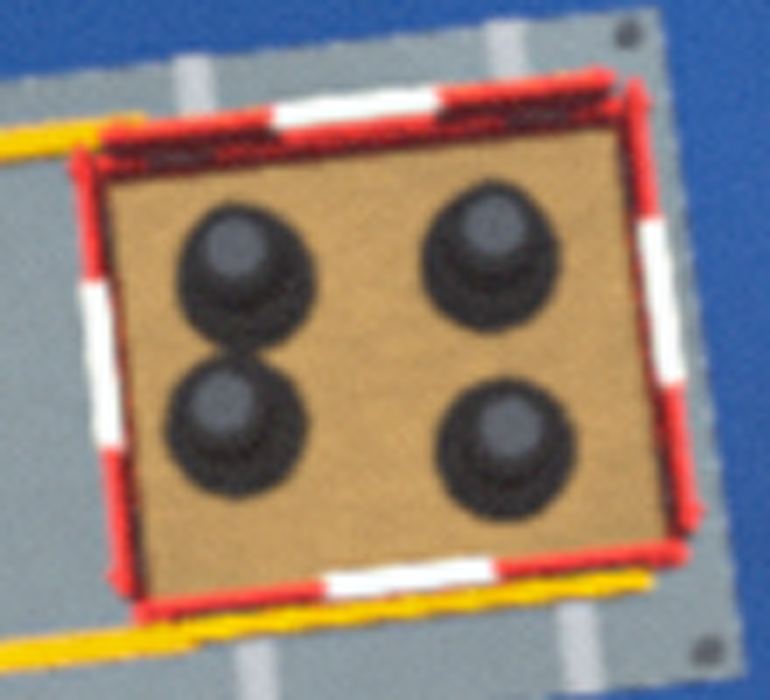

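The bar spacings are 561 px (left–right) and 469 px (near–far), and upright panels should give 568 and 475. That fits within measuring error. I'm handing in.

```bash
python3 -c "
from rig import job
print(job.sign_off())"
```

```text
the job is handed in; nothing more can be done
None
```

The job is done and handed in at about 62 s on the robot's clock.

**What I did:** I raised the near end panel, then the far one, then the right and left sides, each until it met its stop. I then turned the turnbuckle to its stop and stood all four black boots upright on the tray floor.

**Last checks:**
- **Panels:** the grip bars in the top view measure about 1.55 rad against 1.571 for upright. I take that as measuring error, because each panel stopped at its stop when pushed further.
- **Turnbuckle:** the grip slipped off a knob twice, and a third time near the end it was slipping when I let go, leaving the turnbuckle near 5.5 rad. I pressed the knob on with closed fingertips until it stopped moving, at 60–77 N on the fingertips. It then read about 5.6 rad, and the pictures show the near cheek close against the tray; I did not measure the cheeks' gaps.
- **Boots:** all four stand upright inside the tray. The third one I looked for, boot C, had moved a few centimetres towards boot A after I placed it, probably the knock you warned of. It is touching or nearly touching A, and I left it there.
- **Bystanders:** the pliers, marker, white case and the pink and blue boots were not handled and show in their places. The arm was clear of everything at hand-in.

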